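Load, lock and crank the sample shaker

TASK

Set the black rack of white-capped tubes down upright in the open chamber of the hand-cranked shaker (do not drop it in), shut the clear lid, and push the red-headed pin fully home through the knuckles to lock the lid. Then crank two full turns clockwise at an easy, even pace of roughly four seconds a turn, never letting the wheel's weight fall back or run away, and let go with the red handle at the top again, by the red mark. Leave everything else on the table where it is.

Things in the scene. Friction and masses are not known exactly. Their poses are not given: they have to be found in the camera images.
- shaker: White hand-cranked sample shaker, fixed, 220 (x) by 345 (y) mm. Origin: on its underside, 100 mm behind its front edge, mid-width; x from its front (robot side) to its back, y to its left, z up. Left half: open chamber. Right half: crank unit, its face inclined 30 degrees to the front: outward normal -x*sin30 + z*cos30, uphill along the face x*cos30 + z*sin30.
- chamber (a point): Centre of the chamber's inner floor, 29 mm above the table; axes as the shaker's. The chamber is inside 150 (x) by 140 (y) mm, walls 5 mm thick, rim 67 mm above this floor; rack with tubes fits under the lid.
- rack_center (a point): Black rack of white-capped tubes, 175 to 350 g: block 105 (x) by 44 (y) by 40 mm high, tubes reaching 56 mm, standing inside 90 x 36 mm of its top. This point is its centre, 28 mm above its underside; x along its length, z up. Grasp it across the 44 mm width. Either way round in the chamber will do.
- lid (a joint): Angle of the clear lid with blue trim, rad: 0 shut, 1.57 standing upright, grows as it opens; a stiff hinge, the lid stays where it is left and takes about 1 to 3 N at its edge to move.
- lid_hinge (a point): Middle of the lid's hinge line, along the shaker's y at the chamber's back, 100 mm above the table. The lid is a panel 168 mm long from the hinge, 150 wide, 8 thick, its underside in the hinge plane; shut, it points to the shaker's -x. A blue tab with the lid's knuckle sticks out 28 mm further at its edge, 33 mm left of the middle.
- lid_edge (a point): Middle of the lid's free edge, 166 mm from the hinge line, half-way through the thickness.
- pin_stop (a point): Centre of the outer (left, +y) face of the outer knuckle, on the knuckles' common axis, near the chamber's front left corner; axes as the shaker's. The axis runs along the shaker's y, 84 mm above the table, 17 mm in front of the chamber's front wall. With the lid shut its knuckle lies between the two fixed ones.
- pin_shoulder (a point): Loose locking pin along the shaker's y; this point: on its axis at the shoulder under the red head. Steel shank 10 mm thick, 80 long to -y; round red head 32 mm across, 22 long to +y. Starts parked in the outer knuckle, sagging: shoulder 44 to 50 mm from pin_stop, 7 lower; home when the shoulder meets pin_stop. Slides with 1 to 3 N. Holes 12.5 to 16 mm; passes only with the lid shut.
- crank (a joint): Crank wheel angle, rad: 0 with the handle at the top by the red mark, grows clockwise seen facing the inclined face (from the top first to the shaker's -y). Starts within 0.3 of 0; two turns end at 12.57. A steel weight opposite the handle pulls it to the top with up to 4 N: against you in the first half of each turn, with you in the second; friction 1.5 N. Left within 0.3 of the top it stays.
- crank_hub (a point): Point on the crank's axis level with the middle of the handle (50 mm out from the inclined face); axes as the shaker's.
- crank_knob (a point): Middle of the red crank handle: a freely spinning round grip 28 mm thick and 58 mm long, standing at right angles to the inclined face, 65 mm from the crank axis. It is reached along the inclined axis, with the tool tilted about 20 to 30 degrees from vertical.
- rack: The same black rack, origin at the centre of its underside.
- cassette_a: Bystander: white test cassette, 90 x 32 x 7 mm, lying or standing on the table; origin on its underside; leave alone.
- cassette_b: Bystander: white test cassette, 90 x 32 x 7 mm, lying or standing on the table; origin on its underside; leave alone.
- cassette_c: Bystander: white test cassette, 90 x 32 x 7 mm, lying or standing on the table; origin on its underside; leave alone.
- marker: Bystander: red and black marker pen, 145 x 17 x 17 mm, lying or standing on the table; origin on its underside; leave alone.
- empty_rack: Bystander: empty grey tube rack, 160 x 75 x 40 mm, lying or standing on the table; origin on its underside; leave alone.
- bottle: Bystander: white bottle, 76 x 76 x 190 mm, lying or standing on the table; origin on its underside; leave alone.

How it is judged:
By the outcome, as a careful person would: the job done as asked, in the order asked, and still so for the second after the job is handed in, with the robot touching nothing.
It also fails if it takes over 72 s, if anything falls off the work surface, if the arm or the gripper's body presses on something with over 40 N, if the wrist force passes 120 N, or if a joint passes its speed limit or range.

ROBOT

A 6-joint arm with a two-finger parallel gripper is mounted at the origin on the work surface. World frame = base frame: x ahead of the robot, y to its left, z up, the work surface at z = 0. Lengths are in m, angles in rad, forces in N, time in s.
With the tool pointing down it reaches from about 0.375 to 0.9 m from the base axis. Payload 3.1 kg.
Tool frame: the origin (TCP) lies on the centre line of the jaws, within the pads' length; the fingertips stand robot.tip_reach ahead of it and the grasp point (between the pads) is the TCP (robot.tip_reach is the distance from the TCP to the fingertips, in m); z points along the fingers, y is the direction in which the jaws open and shut (so a half turn about z gives the same grasp; the last joint's range is limited). The gripper opens to 87 mm and grips with 3 to 60 N. Pads are 19 mm wide; open, the fingers measure 117 mm over their backs; the gripper's body (75 mm by 190 mm) begins 51 mm behind the grasp point.
Start: joints at [-1.454, 0.527, 1.433, -0, 1.181, -0.178], TCP at [0.182, -0.598, 0.242] pointing down, gripper open.
Joint ranges: [-3.08, 3.08], [-0.75, 2.2], [0.22, 2.44], [-1.43, 4.57], [0, 2.65], [-2.85, 2.85]. Speed limits (rad/s): [2.79, 2.79, 3.14, 3.14, 3.14, 3.14].

INTERFACE

Orientations are given as a unit quaternion [x, y, z, w].
In Python, from rig import telemetry, viewer, robot gives the robot as it stands. The module is installed in compiled form; this text tells all that it offers.
- The arm moves only by the tool step_arm, never from a script. Its argument "targets" is a list of rows, each an object of numbers: "dx", "dy", "dz": the shift along the tool's x, y, z in m; "rx", "ry", "rz": the turn, a rotation vector about the tool's x, y, z in degrees. In form: [{"dx": .., "dy": .., "dz": .., "rx": .., "ry": .., "rz": ..}, ...]. A call has exactly 5 rows; each row is the pose to reach, as a shift and turn from the pose measured when the call began, along the tool's axes at that moment; what a row does not reach only later rows make up. A row lasts 1/8 s, in which the tool goes at most 62.5 mm and 10.7 degrees, less where a joint would pass 70% of its speed; a pose out of reach is approached as far as the arm can. A call with a gripper value outside its range is refused whole. "gripper" is the opening, from 0 (shut) to 1 (fully open), set as the call begins (left out, the last holds). The fingers move at their own pace and stop on an object; "force" is the grip in N (left out, the last holds). Time passes only in rows, so rows that repeat a pose let the fingers close, or fill a call up. It gives the time, the measured TCP pose, the force and the opening at its end, in the units of the state.
- telemetry.get_obs(): the state, without advancing time (a new reading comes with each control period).
- viewer.camera(name): name is "side" or "top"; returns a dict with "img" (420x560x3 uint8, blue, green, red), "depth" (420x560 float32, m along the optical axis (not along the pixel's ray), 0 where there is no reading), "K" (3x3 intrinsics, pixels), "R" (3x3) and "t" (3): a world point X has camera coordinates R X + t. Camera axes: x right, y down, z forward; pixel columns grow to the right and rows downward; lengths in m; the calibration is good to about 2 mm. A picture is of the moment at which its call begins.
- robot.hand_in(): hands the job in, once; it reports no verdict.
The state is a dict: "time": time; "q": joint angles; "joint_velocities": joint speeds; "joint_torque": joint torques, N m; "position": TCP position; "tool_rot": TCP orientation; "ft_force": force on the tool from outside, world axes, zero at the start; "moment": the same for the moment, N m; "grip_width": finger opening in m.
Only numpy, scipy, OpenCV 4.12 (cv2) and the standard library are available. Lean on these libraries where they do the work, as an engineer would, in place of code of your own. Each camera call takes 0.05 s, during which the arm holds its last target.

## Working session

There is one attempt and no reset: what is moved stays moved. The work goes in short steps, Python scripts to look and compute and a tool call to move; the robot and the scene stay as the last step left them, time stands still between calls to the robot, and variables do not carry over. Pictures are saved under pics/ and viewed, and the job is handed in when it is done.

Besides the shell and the picture viewer there is one more tool, called after "Request:" by a JSON object that holds its "fn" and its "kwargs". step_arm: Moves the arm, as the interface text tells. Its arguments: {"type":"object","properties":{"targets":{"type":"array"},"gripper":{"type":"number"},"force":{"type":"number"}},"required":["targets"]}

```bash
mkdir -p pics; ls
python3 - <<'E'
from rig import telemetry, viewer, robot
import cv2
o=telemetry.get_obs(); print(o, robot.tip_reach)
for n in ("side","top"):
    c=viewer.camera(n); cv2.imwrite(f"pics/{n}0.png",c["img"]); print(n,c["K"],c["R"],c["t"])
E
```

```text
pics
{'time': 0.0, 'q': array([-1.45349770e+00,  5.28486458e-01,  1.43390526e+00, -1.73207279e-05,
        1.18138429e+00, -1.78489772e-01]), 'joint_velocities': array([-0.00072397,  0.00054655,  0.00078544, -0.00019637, -0.0011335 ,
       -0.00019165]), 'joint_torque': array([-4.93935950e-04, -4.40038025e+01, -1.76592493e+01,  6.33941637e-02,
        5.82171441e-02, -1.45616905e-04]), 'position': array([ 0.18213125, -0.59714956,  0.24055818]), 'tool_rot': array([ 9.89082497e-01,  1.47358819e-01,  2.53906852e-05, -1.09141278e-03]), 'ft_force': array([-0.28319003,  0.35498526,  0.27467406]), 'moment': array([-0.01846036,  0.03150126, -0.01056467]), 'grip_width': 0.08714848675321668} 0.019
side [[415.66204323   0.         278.21121023]
 [  0.         415.66204323 218.47199767]
 [  0.           0.           1.        ]] [[-0.96604557 -0.258105   -0.01173738]
 [-0.18434479  0.72037921 -0.66863353]
 [ 0.18103302 -0.64376673 -0.74349946]] [0.50068971 0.19726457 1.04737788]
top [[529.38738501   0.         272.35245712]
 [  0.         529.38738501 211.60052253]
 [  0.           0.           1.        ]] [[ 0.02054117 -0.99974039  0.00985918]
 [-0.99398627 -0.02148187 -0.10737706]
 [ 0.10756098 -0.00759424 -0.99416948]] [-0.05381488  0.51809571  1.5968159 ]
```

View pics/side0.png

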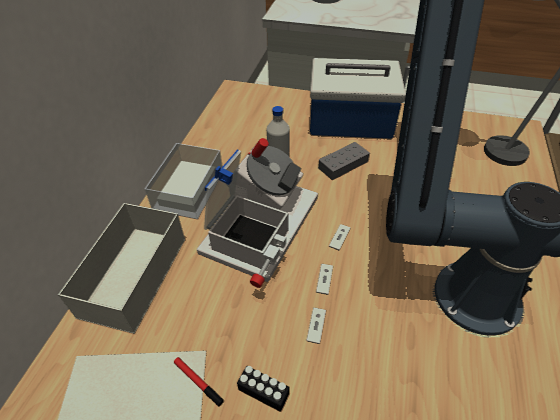

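View pics/top0.png

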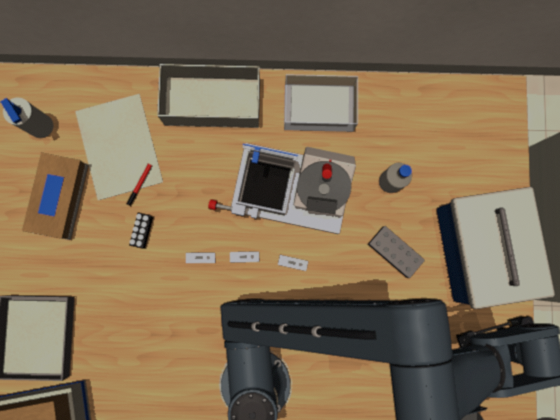

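View enlargements.

```bash
cat > h.py <<'E'
import numpy as np, cv2
from rig import telemetry, viewer, robot
from scipy.spatial.transform import Rotation as Ro
def cloud(c):
    h,w=c["depth"].shape; u,v=np.meshgrid(np.arange(w),np.arange(h)); d=c["depth"]
    K=c["K"]; P=np.stack([(u-K[0,2])/K[0,0]*d,(v-K[1,2])/K[1,1]*d,d],-1)
    return (P-c["t"])@c["R"]   # R^T (P-t)
def ray(c,uv,z):
    K=c["K"]; d=c["R"].T@np.array([(uv[0]-K[0,2])/K[0,0],(uv[1]-K[1,2])/K[1,1],1]); o=-c["R"].T@c["t"]
    return o+d*(z-o[2])/d[2]
def proj(c,X):
    p=np.asarray(X)@c["R"].T+c["t"]; q=p@c["K"].T; return q[...,:2]/q[...,2:]
def crop(c,x0,y0,x1,y1,s,name):
    cv2.imwrite("pics/"+name,cv2.resize(c["img"][y0:y1,x0:x1],None,fx=s,fy=s,interpolation=cv2.INTER_CUBIC))
E
python3 - <<'E'
from h import *
t=viewer.camera("top"); s=viewer.camera("side")
crop(t,200,135,365,240,4.8,"t_crop.png"); crop(s,190,120,330,300,3.3,"s_crop.png")
crop(t,100,180,180,270,6,"t_rack.png")
E
```

```text
(no output)
```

View pics/t_crop.png

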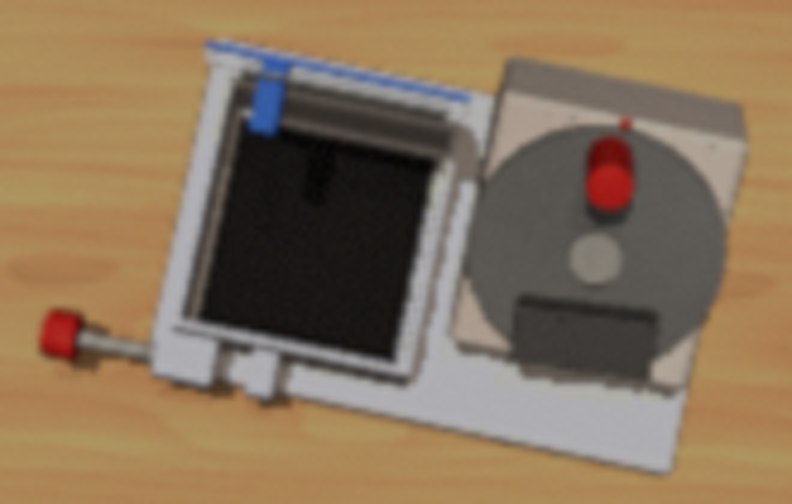

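View pics/s_crop.png

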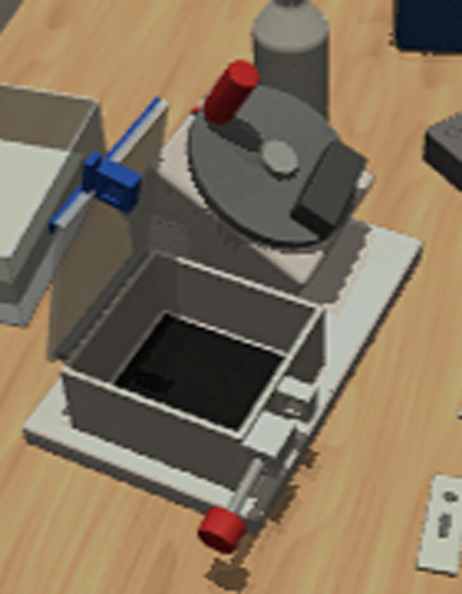

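View pics/t_rack.png

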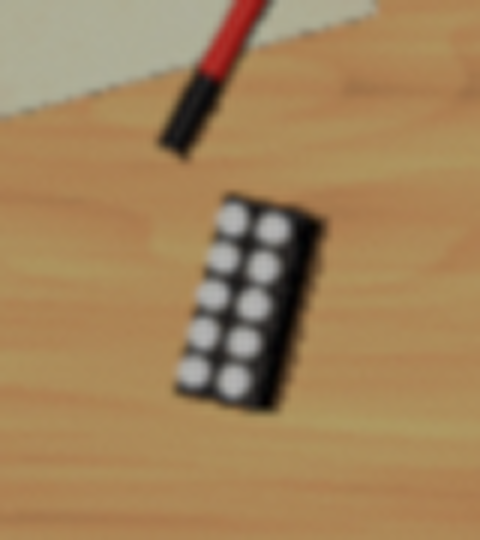

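Run:
```python
from h import *
t=viewer.camera("top"); s=viewer.camera("side")
print("cams",-t["R"].T@t["t"],-s["R"].T@s["t"])
P=cloud(t); Q=cloud(s)
np.set_printoptions(precision=4,suppress=True)
# base plate corners seen from top image crop (crop px/4.8 + offset)
f=lambda a:np.array([200+a[0]/4.8,135+a[1]/4.8])
# plate height
for a in [(450,420),(560,440),(185,180),(300,345),(215,350),(262,372),(595,258),(610,185),(310,300)]:
    p=f(a); print(a,P[int(round(p[1])),int(round(p[0]))])
# red things
for n,c,C in(("top",t,P),("side",s,Q)):
    hsv=cv2.cvtColor(c["img"],cv2.COLOR_BGR2HSV)
    m=(((hsv[...,0]<8)|(hsv[...,0]>172))&(hsv[...,1]>170)&(hsv[...,2]>60)).astype(np.uint8)
    k,l,st,ce=cv2.connectedComponentsWithStats(m)
    for i in range(1,k):
        if st[i,4]>15: 
            X=C[l==i]; X=X[np.isfinite(X).all(1)]
            print(n,st[i],ce[i],np.median(X,0),X.min(0),X.max(0))
# rack whites
for n,c,C in(("top",t,P),("side",s,Q)):
    hsv=cv2.cvtColor(c["img"],cv2.COLOR_BGR2HSV)
    m=(hsv[...,1]<60)&(hsv[...,2]>130)&(C[...,2]>0.045)&(C[...,2]<0.065)&(C[...,1]>0.2)
    if m.sum()<20: print(n,m.sum()); continue
    X=C[m]; print(n,m.sum(),X.mean(0),X.min(0),X.max(0)); 
    k,l,st,ce=cv2.connectedComponentsWithStats(m.astype(np.uint8),connectivity=4)
    for i in range(1,k):
        if st[i,4]>5: print(st[i,4],ce[i],ray(c,ce[i],0.056))
```

```text
cams [ 0.34433036 -0.03054463  1.6436678 ] [0.33044379 0.66139225 0.91649938]
(450, 420) [ 0.4885 -0.1099  0.028 ]
(560, 440) [ 0.4748 -0.1808  0.0256]
(185, 180) [0.6395 0.0626 0.031 ]
(300, 345) [ 0.5246 -0.0116  0.0972]
(215, 350) [0.5229 0.0391 0.0769]
(262, 372) [0.5091 0.0085 0.1001]
(595, 258) [ 0.5746 -0.1884  0.1457]
(610, 185) [ 0.6015 -0.1864  0.2376]
(310, 300) [ 0.5606 -0.0194  0.0291]
top [134 165  17  29 115] [141.9391 178.8261] [0.6131 0.3644 0.0147] [ 0.3443 -0.0305  0.0057] [0.6589 0.3863 1.6437]
top [322 164  10  15 115] [326.4696 171.1565] [ 0.6087 -0.1859  0.234 ] [ 0.5914 -0.1974  0.1583] [ 0.6369 -0.1731  0.2448]
top [208 200   9  10  68] [212.0441 204.2794] [0.5308 0.1362 0.0886] [0.5167 0.1252 0.0774] [0.5442 0.1488 0.0993]
side [252 138  16  18 125] [259.592 145.36 ] [ 0.6138 -0.1763  0.231 ] [ 0.5937 -0.1936  0.1887] [ 0.6385 -0.1667  0.242 ]
side [250 274  14  14 106] [257.2925 279.1226] [0.5294 0.1432 0.0883] [0.5178 0.127  0.0676] [0.5476 0.1533 0.0938]
side [174 358  34  34 290] [190.3724 373.7034] [0.6183 0.3703 0.0152] [0.5734 0.3431 0.0063] [0.6657 0
[... 352 characters left out ...]
56 ]
18 [133.2778 234.8889] [0.437  0.3723 0.056 ]
16 [140.  236.5] [0.4326 0.352  0.056 ]
18 [131.7778 241.5   ] [0.4171 0.3758 0.056 ]
16 [138.5 243. ] [0.413  0.3555 0.056 ]
side 419 [0.4537 0.3615 0.0564] [0.4071 0.3356 0.0522] [0.5019 0.3859 0.0614]
39 [248.4615 368.9231] [0.4908 0.3428 0.056 ]
41 [256.7561 373.    ] [0.4714 0.3467 0.056 ]
40 [264.825 377.05 ] [0.4527 0.3505 0.056 ]
40 [243.55 377.9 ] [0.4949 0.3634 0.056 ]
42 [273.0714 381.1905] [0.4339 0.3544 0.056 ]
41 [251.7561 382.    ] [0.4759 0.3671 0.056 ]
43 [281.7442 385.7209] [0.4143 0.3588 0.056 ]
43 [260.0698 386.2791] [0.4568 0.3711 0.056 ]
45 [268.4    390.6889] [0.4379 0.3753 0.056 ]
45 [277. 395.] [0.4189 0.3791 0.056 ]
```

```bash
python3 - <<'E'
from h import *
np.set_printoptions(precision=4,suppress=True)
for n in("top","side"):
    c=viewer.camera(n); C=cloud(c)
    base=(C[...,0]>0.42)&(C[...,0]<0.72)&(C[...,1]>-0.3)&(C[...,1]<0.11)
    for lo,hi,nm in((0.018,0.034,"plate"),(0.09,0.102,"rim")):
        m=(base&(C[...,2]>lo)&(C[...,2]<hi)).astype(np.uint8)
        k,l,st,ce=cv2.connectedComponentsWithStats(m)
        for i in np.argsort(-st[1:,4])[:4]+1:
            if st[i,4]<40: continue
            X=C[l==i]; r=cv2.minAreaRect(X[:,:2].astype(np.float32)); print(n,nm,st[i,4],"z",np.median(X[:,2]),r,cv2.boxPoints(r).tolist())
        cv2.imwrite(f"pics/m_{n}_{nm}.png",cv2.resize(m[110:310,180:380]*255,None,fx=3,fy=3,interpolation=cv2.INTER_NEAREST))
E
python3 -c "
import cv2,numpy as np
a=[cv2.imread(f'pics/m_{n}_{k}.png') for n in('top','side') for k in('plate','rim')]
b=np.vstack([np.hstack(a[:2]),np.hstack(a[2:])]);cv2.imwrite('pics/mm.png',cv2.resize(b,(600,600)))"
```

```text
top plate 1869 z 0.02862319430416532 ((0.6059950590133667, -0.021283239126205444), (0.140597403049469, 0.1436510980129242), 79.20873260498047) [[0.5222775340080261, -0.07689075171947479], [0.6633883118629456, -0.10378678143024445], [0.6897125840187073, 0.034324273467063904], [0.5486018061637878, 0.06122030317783356]]
top plate 1465 z 0.024400380359485656 ((0.5895236134529114, -0.1364794671535492), (0.2732623517513275, 0.2205410748720169), 79.1640396118164) [[0.45553290843963623, -0.2499438226222992], [0.6721415519714355, -0.29140505194664], [0.7235143184661865, -0.023015111684799194], [0.5069056749343872, 0.018446117639541626]]
top plate 197 z 0.024221567871741324 ((0.6247124075889587, 0.06278670579195023), (0.018122954294085503, 0.1872788965702057), 76.55741119384766) [[0.531531810760498, 0.07574193179607391], [0.7136799097061157, 0.03220503032207489], [0.7178930044174194, 0.04983147978782654], [0.5357449054718018, 0.09336838126182556]]
top plate 46 z 0.02421921670892821 ((0.5211051106452942, 0.03206278011202812), (0.02101578190922737, 0.018811026588082314), 0.625816822052002) [[0.5
[... 2333 characters left out ...]
 0.04693382978439331], [0.559151291847229, 0.11344601213932037]]
side rim 839 z 0.09605402144039663 ((0.5884310007095337, -0.013093695044517517), (0.15717898309230804, 0.19691476225852966), 78.59060668945312) [[0.4763728678226471, -0.0706535130739212], [0.6693962812423706, -0.1096068024635315], [0.7004891633987427, 0.04446612298488617], [0.5074657201766968, 0.08341941237449646]]
side rim 230 z 0.0961254638491093 ((0.5823824405670166, -0.12382321059703827), (0.17546574771404266, 0.07788559794425964), 22.08418083190918) [[0.48644500970840454, -0.12072233855724335], [0.5157275795936584, -0.19289366900920868], [0.6783198714256287, -0.1269240826368332], [0.6490373015403748, -0.05475275218486786]]
```

View pics/mm.png

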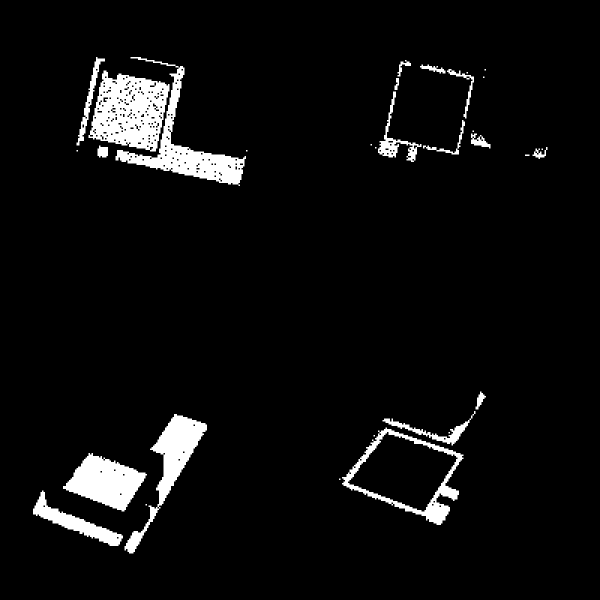

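```bash
cat >> h.py <<'E'
YAW=np.radians(-10.7); O=np.array([0.5863,-0.0961,0.])
RS=Ro.from_euler('z',YAW).as_matrix()
S=lambda P:(np.asarray(P)-O)@RS
W=lambda p:np.asarray(p)@RS.T+O
E
python3 - <<'E'
from h import *
np.set_printoptions(precision=4,suppress=True)
for n in("top","side"):
    c=viewer.camera(n); C=S(cloud(c)); hsv=cv2.cvtColor(c["img"],cv2.COLOR_BGR2HSV)
    base=(abs(C[...,0])<0.2)&(abs(C[...,1])<0.3)
    X=C[base&(C[...,2]>0.092)&(C[...,2]<0.1005)&(C[...,1]>-.02)]
    def span(X,a): 
        v=np.sort(X[:,a]); return v[[0,len(v)//50,len(v)//2,-len(v)//50-1,-1]]
    print(n,"rim left wall y",span(X[(X[:,0]>-0.04)&(X[:,0]<0.06)&(X[:,1]>0.1)],1),"right wall y",span(X[(X[:,0]>-0.04)&(X[:,0]<0.06)&(X[:,1]<0.1)],1))
    F=X[(X[:,1]>0.03)&(X[:,1]<0.07)&(X[:,0]<0.02)]; print(" front wall x",span(F,0))
    F=X[(X[:,1]>0.03)&(X[:,1]<0.14)&(X[:,0]>0.05)]; print(" back wall x",len(F),span(F,0) if len(F) else 0)
    F=C[base&(abs(C[...,2]-.029)<0.0022)&(abs(C[...,0])<.085)&(C[...,1]>0.02)&(C[...,1]<.16)&(hsv[...,2]<60)]; print(" floor x",span(F,0),"y",span(F,1))
    K=C[base&(C[...,2]>0.06)&(C[...,0]<-0.085)&(C[...,0]>-0.13)&(C[...,1]>0.05)&(C[...,1]<0.2)&(hsv[...,1]<80)]
    print(" knuckles x",span(K,0),"y",span(K,1),"z",span(K,2))
    h,e=np.histogram(K[:,1],bins=np.arange(0.05,0.2,0.004)); print(" ",list(zip(e.round(3),h)))
    m=((hsv[...,0]>100)&(hsv[...,0]<128)&(hsv[...,1]>150)&base); B=C[m]; B=B[B[:,2]>0.05]; print(" blue x",span(B,0),"y",span(B,1),"z",span(B,2))
    T=B[B[:,2]>np.quantile(B[:,2],.8)]; print("   top blue",T.mean(0))
    R=C[base&((hsv[...,0]<8)|(hsv[...,0]>172))&(hsv[...,1]>150)]
    a=R[R[:,1]<0]; b=R[R[:,1]>0.1]
    print(" knob",span(a,0),span(a,1),span(a,2)); print(" pinhead",span(b,0),span(b,1),span(b,2))
E
```

```text
top rim left wall y [0.1463 0.1466 0.1493 0.1516 0.152 ] right wall y [-0.0199 -0.0192  0.0043  0.0068  0.0069]
 front wall x [-0.0792 -0.0792 -0.0763 -0.074  -0.0738]
 back wall x 56 [0.0744 0.0749 0.0785 0.1931 0.1948]
 floor x [-0.0636 -0.0615  0.0008  0.0672  0.0704] y [0.02   0.0234 0.0817 0.1386 0.1414]
 knuckles x [-0.1105 -0.1102 -0.0981 -0.0859 -0.085 ] y [0.0829 0.0833 0.1369 0.1951 0.1988] z [0.0665 0.0736 0.0965 0.1043 0.1083]
  [(np.float64(0.05), np.int64(0)), (np.float64(0.054), np.int64(0)), (np.float64(0.058), np.int64(0)), (np.float64(0.062), np.int64(0)), (np.float64(0.066), np.int64(0)), (np.float64(0.07), np.int64(0)), (np.float64(0.074), np.int64(0)), (np.float64(0.078), np.int64(0)), (np.float64(0.082), np.int64(13)), (np.float64(0.086), np.int64(13)), (np.float64(0.09), np.int64(12)), (np.float64(0.094), np.int64(13)), (np.float64(0.098), np.int64(4)), (np.float64(0.102), np.int64(0)), (np.float64(0.106), np.int64(0)), (np.float64(0.11), np.int64(0)), (np.float64(0.114), np.int64(0)), (np.float64(0.118), np.int64(8)), (np.float64(0.122), np.int64(13)), (np.flo
[... 2439 characters left out ...]
.162), np.int64(9)), (np.float64(0.166), np.int64(6)), (np.float64(0.17), np.int64(7)), (np.float64(0.174), np.int64(4)), (np.float64(0.178), np.int64(6)), (np.float64(0.182), np.int64(8)), (np.float64(0.186), np.int64(4)), (np.float64(0.19), np.int64(7)), (np.float64(0.194), np.int64(7))]
 blue x [0.0132 0.0159 0.044  0.1064 0.1118] y [-0.2999 -0.2965  0.1158  0.144   0.1555] z [0.1747 0.1771 0.27   0.2936 0.2954]
   top blue [0.0377 0.1146 0.2906]
 knob [0.0228 0.0245 0.0428 0.0656 0.0852] [-0.0914 -0.0901 -0.0716 -0.067  -0.0662] [0.1768 0.1866 0.2228 0.2399 0.2422]
 pinhead [-0.1118 -0.1111 -0.0983 -0.0828 -0.0808] [0.2121 0.2138 0.2281 0.2333 0.2348] [0.0602 0.0637 0.0861 0.0927 0.0942]
```

Run:
```python
from h import *
np.set_printoptions(precision=4,suppress=True)
n_=np.array([-.5,0,.866025]); up=np.array([.866025,0,.5]); rt=np.array([0,-1,0])
for n in("top","side"):
    c=viewer.camera(n); C=S(cloud(c)); hsv=cv2.cvtColor(c["img"],cv2.COLOR_BGR2HSV)
    base=(C[...,0]>-.1)&(C[...,0]<.15)&(C[...,1]<0.02)&(C[...,1]>-.2)&(C[...,2]>.035)
    D=np.stack([C@rt,C@up,C@n_],-1)
    h,e=np.histogram(D[base][:,2],bins=np.arange(.02,.22,.003)); print(n,[(round(a,3),b) for a,b in zip(e,h) if b>15])
    red=base&((hsv[...,0]<8)|(hsv[...,0]>172))&(hsv[...,1]>150)
    k,l,st,ce=cv2.connectedComponentsWithStats(red.astype(np.uint8))
    i=1+np.argmax(st[1:,4]); R=D[l==i]; 
    q=lambda v:np.quantile(v,[0.02,.1,.5,.9,.98])
    print(" knob r",q(R[:,0]),"u",q(R[:,1]),"n",q(R[:,2]))
    top=R[R[:,2]>np.quantile(R[:,2],.97)-.008]; print(" cap",len(top),top.mean(0),top.min(0),top.max(0))
    hubpx=(324,189) if n=="top" else (275,168)
    print(" hub", C[hubpx[1],hubpx[0]], D[hubpx[1],hubpx[0]])
    g=c["img"][hubpx[1]-1:hubpx[1]+2,hubpx[0]-1:hubpx[0]+2].reshape(-1,3); print(g.mean(0))
    # hub cap mask: lighter grey
    m=base&(hsv[...,2]>120)&(hsv[...,1]<60); k,l,st,ce=cv2.connectedComponentsWithStats(m.astype(np.uint8),connectivity=4)
    j=l[hubpx[1],hubpx[0]]
    if j: X=D[l==j]; print(" hubcap",st[j],ce[j],X.mean(0),X.min(0),X.max(0))
    # dark wheel rim
    m=base&(hsv[...,2]<110)&(hsv[...,1]<90); X=D[m]; print(" wheel",q(X[:,0]),q(X[:,1]),q(X[:,2]))
```

```text
top [(np.float64(0.035), np.int64(18)), (np.float64(0.038), np.int64(16)), (np.float64(0.041), np.int64(22)), (np.float64(0.044), np.int64(24)), (np.float64(0.047), np.int64(21)), (np.float64(0.05), np.int64(21)), (np.float64(0.053), np.int64(22)), (np.float64(0.056), np.int64(20)), (np.float64(0.059), np.int64(21)), (np.float64(0.062), np.int64(25)), (np.float64(0.065), np.int64(17)), (np.float64(0.068), np.int64(21)), (np.float64(0.071), np.int64(28)), (np.float64(0.077), np.int64(19)), (np.float64(0.08), np.int64(25)), (np.float64(0.083), np.int64(17)), (np.float64(0.086), np.int64(23)), (np.float64(0.089), np.int64(19)), (np.float64(0.092), np.int64(20)), (np.float64(0.095), np.int64(26)), (np.float64(0.098), np.int64(51)), (np.float64(0.101), np.int64(100)), (np.float64(0.104), np.int64(186)), (np.float64(0.107), np.int64(202)), (np.float64(0.11), np.int64(78)), (np.float64(0.113), np.int64(99)), (np.float64(0.116), np.int64(306)), (np.float64(0.119), np.int64(570)), (np.float64(0.122), np.int64(455)), (np.float64(0.125), np.int64(215)), (np.float64(0.128), np.int64(69)), (np.fl
[... 2277 characters left out ...]
 (np.float64(0.143), np.int64(174)), (np.float64(0.146), np.int64(43)), (np.float64(0.182), np.int64(16)), (np.float64(0.185), np.int64(41)), (np.float64(0.188), np.int64(22))]
 knob r [0.0664 0.0676 0.0718 0.0841 0.0906] u [0.135  0.137  0.1467 0.1566 0.1588] n [0.1351 0.1414 0.1727 0.1882 0.1898]
 cap 68 [0.079  0.1466 0.1868] [0.0665 0.1344 0.1826] [0.0924 0.1591 0.1903]
 hub [ 0.0026 -0.0835  0.1536] [0.0835 0.0791 0.1317]
[129.1111 138.4444 139.3333]
 hubcap [270 163  10   9  74] [274.5 167. ] [0.0878 0.0817 0.1291] [0.0718 0.0667 0.1248] [0.1041 0.0966 0.1332]
 wheel [-0.0152 -0.0105  0.0267  0.1203  0.15  ] [-0.013   0.014   0.0722  0.1276  0.148 ] [0.0168 0.0436 0.1183 0.1385 0.1457]
```

```bash
cat >> h.py <<'E'
def Rt(yaw,tilt=0.):
    """tool rotation: tool pointing down, tool x at world yaw (deg); tilt deg>0: tool z leans toward -tool x ... (rotated about tool y)"""
    R=Ro.from_euler('z',yaw,degrees=True)*Ro.from_euler('x',180,degrees=True)
    return R*Ro.from_euler('y',tilt,degrees=True)
def rows(wps,o=None):
    """wps: list of (pos, Rotation) 5 poses -> rows in tool frame"""
    o=o or telemetry.get_obs(); p=o["position"]; R=Ro.from_quat(o["tool_rot"])
    out=[]
    for P,Q in wps:
        d=R.inv().apply(np.asarray(P)-p); r=(R.inv()*Q).as_rotvec(degrees=True)
        out.append([*(d.round(4)),*(r.round(1))])
    for r in out: print('{'+', '.join(f'"{k}": {v:g}' for k,v in zip(("dx","dy","dz","rx","ry","rz"),r))+'},')
    return out
def stat():
    o=telemetry.get_obs(); R=Ro.from_quat(o["tool_rot"]); M=R.as_matrix()
    print("t %.2f"%o["time"],"p",o["position"].round(4),"S",S(o["position"]).round(4),"yaw %.1f"%np.degrees(np.arctan2(M[1,0],M[0,0])),"z",M[:,2].round(3),"F",o["ft_force"].round(1),"grip %.4f"%o["grip_width"],"q",o["q"].round(2))
    return o
E
python3 - <<'E'
from h import *
stat()
for y,t in((169.3,0),(169.3,15)): print(Rt(y,t).as_matrix().round(2))
t=viewer.camera("top"); s=viewer.camera("side")
crop(t,420,290,560,420,5,"grip_t.png"); print(proj(t,telemetry.get_obs()["position"]),proj(s,telemetry.get_obs()["position"]))
E
```

```text
t 0.60 p [ 0.1822 -0.5978  0.2416] S [-0.3039 -0.568   0.2416] yaw 16.9 z [ 0. -0. -1.] F [0.2 0.7 0.2] grip 0.0866 q [-1.45  0.53  1.43 -0.    1.18 -0.18]
[[-0.98  0.19  0.  ]
 [ 0.19  0.98  0.  ]
 [ 0.    0.   -1.  ]]
[[-0.95  0.19 -0.25]
 [ 0.18  0.98  0.05]
 [ 0.26  0.   -0.97]]
[483.2287615  335.78341768] [432.16081863  79.91470582]
```

View pics/grip_t.png

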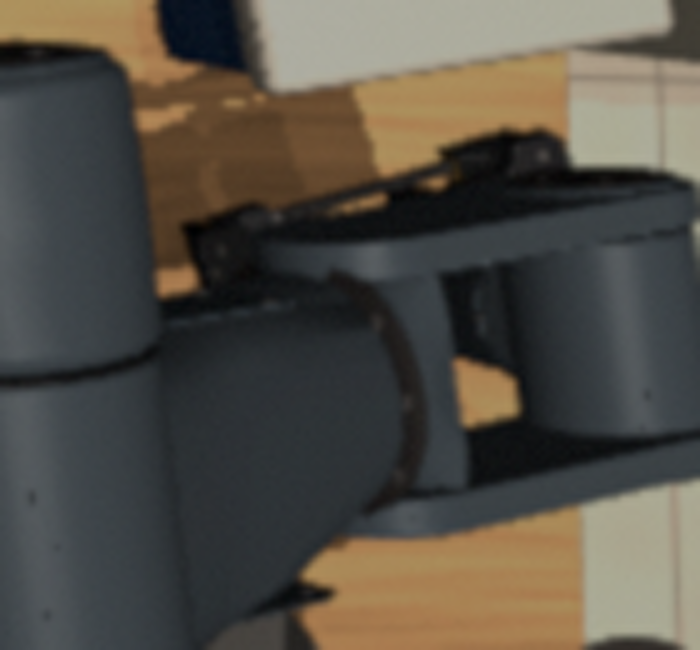

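Run:
```python
from h import *
np.set_printoptions(precision=3,suppress=True)
P=cloud(viewer.camera("top"))
for a in[(480,220),(460,250),(500,280),(507,250),(397,178),(405,172),(320,100),(210,95)]: print(a,P[a[1],a[0]])
N=20; az0=np.radians(-73.1); az1=np.arctan2(.359,.454)
w=[]
for i in range(1,N+1):
    s=i/N; az=az0+(az1-az0)*s; r=.625-.02*s-.1*np.sin(np.pi*s); z=.2416+min(1,i/5)*.14
    w.append(([r*np.cos(az),r*np.sin(az),z],Rt(16.9+(168.5-16.9)*s)))
rows(w[:5])
```

```text
(480, 220) [ 0.491 -0.619  0.186]
(460, 250) [ 0.408 -0.569  0.166]
(500, 280) [ 0.327 -0.669  0.187]
(507, 250) [ 0.408 -0.676  0.221]
(397, 178) [ 0.611 -0.398  0.145]
(405, 172) [ 0.619 -0.408  0.197]
(320, 100) [ 0.872 -0.185  0.037]
(210, 95) [0.89  0.163 0.009]
{"dx": 0.0585, "dy": -0.0195, "dz": -0.028, "rx": 0, "ry": 0, "rz": -7.5},
{"dx": 0.1139, "dy": -0.044, "dz": -0.056, "rx": 0, "ry": 0, "rz": -15.1},
{"dx": 0.1653, "dy": -0.0726, "dz": -0.084, "rx": 0, "ry": 0, "rz": -22.7},
{"dx": 0.2127, "dy": -0.1046, "dz": -0.112, "rx": 0, "ry": 0, "rz": -30.3},
{"dx": 0.2562, "dy": -0.1391, "dz": -0.14, "rx": 0, "ry": 0, "rz": -37.9},
```

Request:
{"fn": "step_arm", "kwargs": {"targets": [{"dx": 0.045,"dy": -0.015,"dz": -0.04,"rx": 0,"ry": 0,"rz": -7.5},{"dx": 0.1,"dy": -0.04,"dz": -0.08,"rx": 0,"ry": 0,"rz": -15},{"dx": 0.15,"dy": -0.065,"dz": -0.11,"rx": 0,"ry": 0,"rz": -22.5},{"dx": 0.2,"dy": -0.095,"dz": -0.13,"rx": 0,"ry": 0,"rz": -30},{"dx": 0.245,"dy": -0.13,"dz": -0.14,"rx": 0,"ry": 0,"rz": -38}], "gripper": 1}}

```text
time: 1.38
position: [0.3773, -0.4053, 0.3822]
tool_rot: [0.886, 0.463, 0.0, 0.002]
ft_force: [1.7, -0.8, 0.1]
grip_width: 0.0869
```

```bash
cat > arc.py <<'E'
from h import *
import sys
o=stat(); n=int(sys.argv[1]); p=o["position"]; M=Ro.from_quat(o["tool_rot"]).as_matrix()
az0=np.arctan2(p[1],p[0]); az1=np.arctan2(.359,.454); y0=np.degrees(np.arctan2(M[1,0],M[0,0])); r0=np.hypot(p[0],p[1]); 
w=[]
for i in range(1,6):
    s=i/n; az=az0+(az1-az0)*s; r=r0+(.579-r0)*s
    w.append(([r*np.cos(az),r*np.sin(az),.38],Rt(y0+(168.5-y0)*s)))
rows(w,o)
E
python3 arc.py 15
```

```text
t 1.38 p [ 0.3773 -0.4053  0.3822] S [-0.148  -0.3426  0.3822] yaw 55.2 z [ 0.002 -0.003 -1.   ] F [ 1.7 -0.8  0.1] grip 0.0869 q [-1.02  0.29  1.42  0.    1.43 -0.42]
{"dx": 0.0541, "dy": 0.0106, "dz": 0.0022, "rx": 0.2, "ry": 0.1, "rz": -7.6},
{"dx": 0.1091, "dy": 0.0159, "dz": 0.0021, "rx": 0.2, "ry": 0.1, "rz": -15.1},
{"dx": 0.1645, "dy": 0.0156, "dz": 0.002, "rx": 0.2, "ry": 0.1, "rz": -22.7},
{"dx": 0.2198, "dy": 0.0099, "dz": 0.002, "rx": 0.2, "ry": 0.1, "rz": -30.2},
{"dx": 0.2744, "dy": -0.0014, "dz": 0.0019, "rx": 0.2, "ry": 0.1, "rz": -37.8},
```

Request:
{"fn": "step_arm", "kwargs": {"targets": [{"dx": 0.055,"dy": 0.01,"dz": 0,"rx": 0,"ry": 0,"rz": -7.5},{"dx": 0.11,"dy": 0.015,"dz": 0,"rx": 0,"ry": 0,"rz": -15},{"dx": 0.165,"dy": 0.015,"dz": 0,"rx": 0,"ry": 0,"rz": -22.5},{"dx": 0.22,"dy": 0.01,"dz": 0,"rx": 0,"ry": 0,"rz": -30},{"dx": 0.275,"dy": 0,"dz": 0,"rx": 0,"ry": 0,"rz": -38}]}}

```text
time: 2.0
position: [0.5352, -0.1779, 0.382]
tool_rot: [0.686, 0.728, -0.0, 0.002]
ft_force: [0.8, -0.4, 0.1]
grip_width: 0.087
```

```bash
python3 arc.py 10
```

```text
t 2.00 p [ 0.5352 -0.1779  0.382 ] S [-0.035  -0.0899  0.382 ] yaw 93.4 z [ 0.003 -0.003 -1.   ] F [ 0.8 -0.4  0.1] grip 0.0870 q [-0.52  0.31  1.4  -0.    1.43 -0.58]
{"dx": 0.0524, "dy": 0.0196, "dz": 0.0018, "rx": 0.1, "ry": 0.2, "rz": -7.5},
{"dx": 0.1065, "dy": 0.034, "dz": 0.0017, "rx": 0.1, "ry": 0.2, "rz": -15},
{"dx": 0.162, "dy": 0.0429, "dz": 0.0016, "rx": 0.1, "ry": 0.2, "rz": -22.5},
{"dx": 0.2183, "dy": 0.0464, "dz": 0.0014, "rx": 0.1, "ry": 0.2, "rz": -30},
{"dx": 0.2747, "dy": 0.0442, "dz": 0.0012, "rx": 0.1, "ry": 0.2, "rz": -37.5},
```

Request:
{"fn": "step_arm", "kwargs": {"targets": [{"dx": 0.0525,"dy": 0.02,"dz": 0,"rx": 0,"ry": 0,"rz": -7.5},{"dx": 0.107,"dy": 0.034,"dz": 0,"rx": 0,"ry": 0,"rz": -15},{"dx": 0.162,"dy": 0.043,"dz": 0,"rx": 0,"ry": 0,"rz": -22.5},{"dx": 0.218,"dy": 0.046,"dz": 0,"rx": 0,"ry": 0,"rz": -30},{"dx": 0.275,"dy": 0.044,"dz": 0,"rx": 0,"ry": 0,"rz": -37.5}]}}

```text
time: 2.62
position: [0.5626, 0.1011, 0.3812]
tool_rot: [0.413, 0.911, -0.001, 0.002]
ft_force: [0.4, -0.2, -0.5]
grip_width: 0.0866
```

```bash
cat > go.py <<'E'
from h import *
# usage: go.py x y z yaw tilt n [s]  -> straight move in n rows (prints 5), s = coordinates in shaker frame (yaw too)
import sys
a=[float(v) for v in sys.argv[1:7]]; sh=len(sys.argv)>7
o=stat(); p=o["position"]; R=Ro.from_quat(o["tool_rot"])
P=np.array(a[:3]); yaw=a[3]
if sh: P=W(P); yaw+=-10.7
Q=Rt(yaw,a[4]); rv=(R.inv()*Q).as_rotvec(); n=a[5]
print("dist %.3f ang %.1f"%(np.linalg.norm(P-p),np.degrees(np.linalg.norm(rv))))
rows([(p+(P-p)*min(1,i/n),R*Ro.from_rotvec(rv*min(1,i/n))) for i in range(1,6)],o)
E
python3 go.py .454 .359 .16 168.5 -12 5
```

```text
t 2.62 p [0.5626 0.1011 0.3812] S [-0.0599  0.1893  0.3812] yaw 131.2 z [ 0.003 -0.003 -1.   ] F [ 0.4 -0.2 -0.5] grip 0.0866 q [-0.02  0.32  1.38 -0.    1.44 -0.73]
dist 0.357 ang 39.1
{"dx": 0.0533, "dy": 0.0176, "dz": 0.044, "rx": -0.8, "ry": -2.3, "rz": -7.4},
{"dx": 0.1066, "dy": 0.0352, "dz": 0.088, "rx": -1.6, "ry": -4.5, "rz": -14.9},
{"dx": 0.1599, "dy": 0.0528, "dz": 0.1321, "rx": -2.4, "ry": -6.8, "rz": -22.3},
{"dx": 0.2133, "dy": 0.0704, "dz": 0.1761, "rx": -3.2, "ry": -9.1, "rz": -29.7},
{"dx": 0.2666, "dy": 0.088, "dz": 0.2201, "rx": -4, "ry": -11.3, "rz": -37.2},
```

Request:
{"fn": "step_arm", "kwargs": {"targets": [{"dx": 0.046,"dy": 0.015,"dz": 0.035,"rx": -0.7,"ry": -2,"rz": -6.5},{"dx": 0.092,"dy": 0.03,"dz": 0.07,"rx": -1.4,"ry": -4,"rz": -13},{"dx": 0.138,"dy": 0.045,"dz": 0.105,"rx": -2,"ry": -6,"rz": -19.5},{"dx": 0.184,"dy": 0.06,"dz": 0.14,"rx": -2.8,"ry": -8,"rz": -26},{"dx": 0.23,"dy": 0.076,"dz": 0.175,"rx": -3.5,"ry": -10,"rz": -32.5}]}}

```text
time: 3.25
position: [0.4684, 0.3251, 0.2046]
tool_rot: [0.139, 0.986, -0.009, 0.093]
ft_force: [0.9, -0.2, 0.2]
grip_width: 0.087
```

```bash
python3 go.py .454 .359 .11 168.5 -12 4
python3 - <<'E'
from h import *
t=viewer.camera("top"); s=viewer.camera("side")
crop(s,190,250,340,420,3.5,"s_r1.png")
E
```

```text
t 3.25 p [0.4684 0.3251 0.2046] S [-0.1941  0.392   0.2046] yaw 164.0 z [ 0.182 -0.044 -0.982] F [ 0.9 -0.2  0.2] grip 0.0870 q [ 0.47  0.46  1.7  -0.16  0.84 -0.72]
dist 0.102 ang 4.6
{"dx": 0.0101, "dy": 0.007, "dz": 0.0222, "rx": -0.1, "ry": -0.3, "rz": -1.1},
{"dx": 0.0202, "dy": 0.0139, "dz": 0.0444, "rx": -0.2, "ry": -0.6, "rz": -2.2},
{"dx": 0.0304, "dy": 0.0209, "dz": 0.0667, "rx": -0.3, "ry": -0.9, "rz": -3.3},
{"dx": 0.0405, "dy": 0.0278, "dz": 0.0889, "rx": -0.4, "ry": -1.2, "rz": -4.5},
{"dx": 0.0405, "dy": 0.0278, "dz": 0.0889, "rx": -0.4, "ry": -1.2, "rz": -4.5},
```

View pics/s_r1.png

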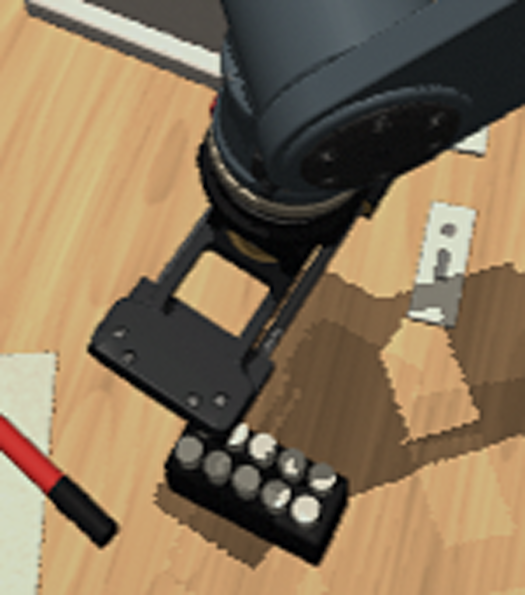

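Request:
{"fn": "step_arm", "kwargs": {"targets": [{"dx": 0.01,"dy": 0.007,"dz": 0.022,"rx": 0,"ry": -0.3,"rz": -1.1},{"dx": 0.02,"dy": 0.014,"dz": 0.044,"rx": -0.2,"ry": -0.6,"rz": -2.2},{"dx": 0.03,"dy": 0.021,"dz": 0.066,"rx": -0.3,"ry": -0.9,"rz": -3.3},{"dx": 0.0405,"dy": 0.028,"dz": 0.089,"rx": -0.4,"ry": -1.2,"rz": -4.5},{"dx": 0.0405,"dy": 0.028,"dz": 0.089,"rx": -0.4,"ry": -1.2,"rz": -4.5}]}}

```text
time: 3.98
position: [0.4474, 0.359, 0.1054]
tool_rot: [0.098, 0.99, -0.014, 0.098]
ft_force: [0.2, -0.9, 0.0]
grip_width: 0.0871
```

```bash
python3 go.py .454 .3595 .034 168.5 -12 4
python3 - <<'E'
from h import *
t=viewer.camera("top"); s=viewer.camera("side")
crop(s,190,290,340,420,5,"s_r2.png");crop(t,80,170,220,270,5,"t_r2.png")
E
```

```text
t 3.98 p [0.4474 0.359  0.1054] S [-0.2209  0.4214  0.1054] yaw 168.8 z [ 0.19  -0.046 -0.981] F [ 0.2 -0.9  0. ] grip 0.0871 q [ 0.55  0.63  1.76 -0.24  0.63 -0.64]
dist 0.072 ang 0.9
{"dx": 0.0019, "dy": 0.0006, "dz": 0.0178, "rx": -0.1, "ry": -0.2, "rz": 0.1},
{"dx": 0.0039, "dy": 0.0012, "dz": 0.0356, "rx": -0.2, "ry": -0.4, "rz": 0.1},
{"dx": 0.0058, "dy": 0.0018, "dz": 0.0535, "rx": -0.3, "ry": -0.5, "rz": 0.2},
{"dx": 0.0078, "dy": 0.0023, "dz": 0.0713, "rx": -0.4, "ry": -0.7, "rz": 0.3},
{"dx": 0.0078, "dy": 0.0023, "dz": 0.0713, "rx": -0.4, "ry": -0.7, "rz": 0.3},
```

View pics/s_r2.png

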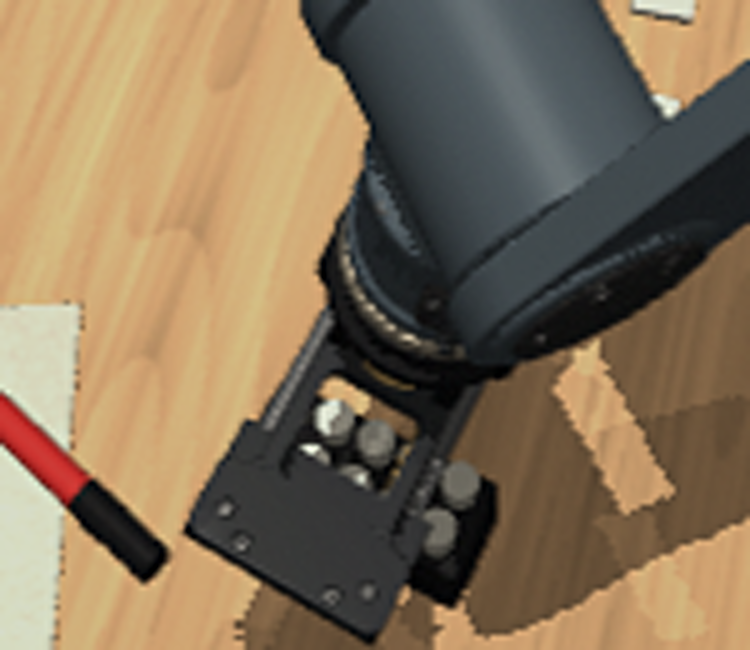

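View pics/t_r2.png

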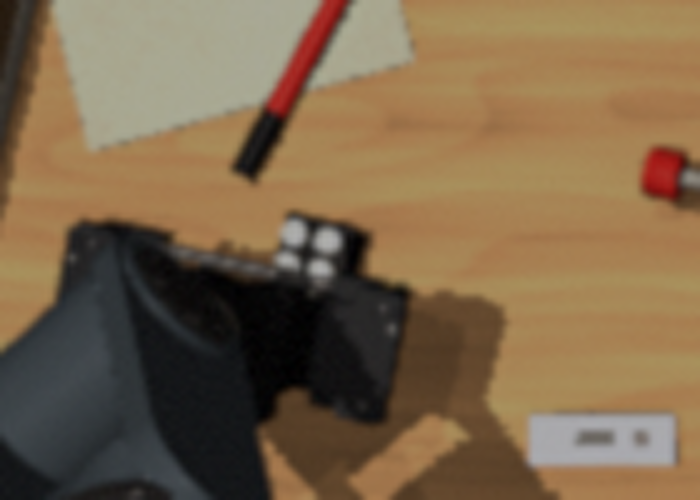

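Request:
{"fn": "step_arm", "kwargs": {"targets": [{"dx": 0.002,"dy": 0.0005,"dz": 0.018,"rx": 0,"ry": 0,"rz": 0},{"dx": 0.004,"dy": 0.001,"dz": 0.036,"rx": 0,"ry": 0,"rz": 0},{"dx": 0.006,"dy": 0.002,"dz": 0.054,"rx": 0,"ry": -0.5,"rz": 0},{"dx": 0.008,"dy": 0.002,"dz": 0.071,"rx": 0,"ry": -0.7,"rz": 0},{"dx": 0.008,"dy": 0.002,"dz": 0.071,"rx": 0,"ry": -0.7,"rz": 0}]}}

```text
time: 4.7
position: [0.4545, 0.3591, 0.0341]
tool_rot: [0.098, 0.99, -0.014, 0.104]
ft_force: [-0.7, -0.3, 0.8]
grip_width: 0.0871
```

Request:
{"fn": "step_arm", "kwargs": {"targets": [{"dx": 0,"dy": 0,"dz": 0},{"dx": 0,"dy": 0,"dz": 0},{"dx": 0,"dy": 0,"dz": 0},{"dx": 0,"dy": 0,"dz": 0},{"dx": 0,"dy": 0,"dz": 0}], "gripper": 0, "force": 30}}

```text
invalid input
```

```bash
python3 go.py .454 .3595 .20 168.5 -12 5
```

```text
t 4.70 p [0.4545 0.3591 0.0341] S [-0.214   0.4228  0.0341] yaw 168.7 z [ 0.203 -0.048 -0.978] F [-0.7 -0.3  0.8] grip 0.0871 q [ 0.55  0.76  1.78 -0.33  0.48 -0.54]
dist 0.166 ang 0.5
{"dx": -0.0068, "dy": -0.0002, "dz": -0.0325, "rx": -0.1, "ry": 0, "rz": 0},
{"dx": -0.0136, "dy": -0.0004, "dz": -0.065, "rx": -0.2, "ry": 0, "rz": 0.1},
{"dx": -0.0204, "dy": -0.0006, "dz": -0.0974, "rx": -0.2, "ry": 0, "rz": 0.1},
{"dx": -0.0272, "dy": -0.0008, "dz": -0.1299, "rx": -0.3, "ry": 0, "rz": 0.2},
{"dx": -0.034, "dy": -0.001, "dz": -0.1624, "rx": -0.4, "ry": 0, "rz": 0.2},
```

Request:
{"fn": "step_arm", "kwargs": {"targets": [{"dx": 0,"dy": 0,"dz": 0,"rx": 0,"ry": 0,"rz": 0},{"dx": 0,"dy": 0,"dz": 0,"rx": 0,"ry": 0,"rz": 0},{"dx": 0,"dy": 0,"dz": 0,"rx": 0,"ry": 0,"rz": 0},{"dx": 0,"dy": 0,"dz": 0,"rx": 0,"ry": 0,"rz": 0},{"dx": 0,"dy": 0,"dz": 0,"rx": 0,"ry": 0,"rz": 0}], "gripper": 0, "force": 30}}

```text
time: 5.32
position: [0.4548, 0.3594, 0.0344]
tool_rot: [0.098, 0.99, -0.014, 0.104]
ft_force: [1.0, 1.9, 0.2]
grip_width: 0.0449
```

Request:
{"fn": "step_arm", "kwargs": {"targets": [{"dx": -0.003,"dy": 0,"dz": -0.015,"rx": 0,"ry": 0,"rz": 0},{"dx": -0.01,"dy": 0,"dz": -0.045,"rx": 0,"ry": 0,"rz": 0},{"dx": -0.018,"dy": 0,"dz": -0.085,"rx": 0,"ry": 0,"rz": 0},{"dx": -0.027,"dy": 0,"dz": -0.125,"rx": 0,"ry": 0,"rz": 0},{"dx": -0.03,"dy": 0,"dz": -0.145,"rx": 0,"ry": 0,"rz": 0}]}}

```text
time: 5.95
position: [0.4544, 0.3609, 0.1856]
tool_rot: [0.098, 0.989, -0.012, 0.105]
ft_force: [0.3, -0.6, -3.8]
grip_width: 0.0438
```

```bash
python3 go.py -.03 .098 .18 180 -12 8 s
python3 - <<'E'
from h import *
s=viewer.camera("side")
crop(s,150,200,340,420,2.7,"s_r3.png")
E
```

```text
t 5.95 p [0.4544 0.3609 0.1856] S [-0.2145  0.4246  0.1856] yaw 168.7 z [ 0.206 -0.045 -0.977] F [ 0.3 -0.6 -3.8] grip 0.0438 q [ 0.55  0.5   1.7  -0.21  0.8  -0.69]
dist 0.375 ang 0.7
{"dx": -0.0228, "dy": -0.0406, "dz": 0.0058, "rx": -0, "ry": 0, "rz": -0.1},
{"dx": -0.0456, "dy": -0.0811, "dz": 0.0116, "rx": -0.1, "ry": 0, "rz": -0.1},
{"dx": -0.0684, "dy": -0.1217, "dz": 0.0174, "rx": -0.1, "ry": 0.1, "rz": -0.2},
{"dx": -0.0913, "dy": -0.1622, "dz": 0.0232, "rx": -0.2, "ry": 0.1, "rz": -0.3},
{"dx": -0.1141, "dy": -0.2028, "dz": 0.029, "rx": -0.2, "ry": 0.1, "rz": -0.4},
```

View pics/s_r3.png

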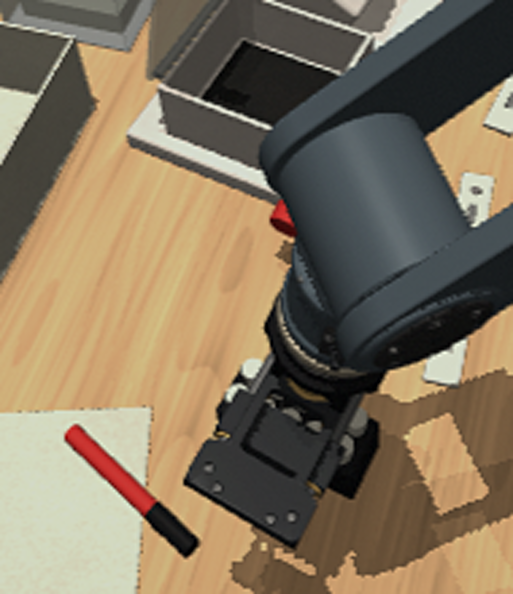

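Request:
{"fn": "step_arm", "kwargs": {"targets": [{"dx": -0.015,"dy": -0.027,"dz": 0.004,"rx": 0,"ry": 0,"rz": 0},{"dx": -0.036,"dy": -0.065,"dz": 0.009,"rx": 0,"ry": 0,"rz": 0},{"dx": -0.06,"dy": -0.107,"dz": 0.014,"rx": 0,"ry": 0,"rz": 0},{"dx": -0.085,"dy": -0.15,"dz": 0.02,"rx": 0,"ry": 0,"rz": 0},{"dx": -0.11,"dy": -0.195,"dz": 0.026,"rx": 0,"ry": 0,"rz": -0.3}]}}

```text
time: 6.62
position: [0.5268, 0.1467, 0.1855]
tool_rot: [0.095, 0.99, -0.012, 0.106]
ft_force: [1.7, -0.6, -2.4]
grip_width: 0.0437
```

```bash
python3 go.py -.03 .098 .17 180 -12 5 s
```

```text
t 6.62 p [0.5268 0.1467 0.1855] S [-0.1035  0.2275  0.1855] yaw 169.0 z [ 0.207 -0.044 -0.977] F [ 1.7 -0.6 -2.4] grip 0.0437 q [ 0.1   0.45  1.82 -0.1   0.67 -1.2 ]
dist 0.150 ang 0.4
{"dx": -0.0138, "dy": -0.0258, "dz": 0.0063, "rx": -0.1, "ry": 0, "rz": -0.1},
{"dx": -0.0276, "dy": -0.0516, "dz": 0.0125, "rx": -0.1, "ry": 0.1, "rz": -0.1},
{"dx": -0.0415, "dy": -0.0774, "dz": 0.0188, "rx": -0.2, "ry": 0.1, "rz": -0.2},
{"dx": -0.0553, "dy": -0.1033, "dz": 0.025, "rx": -0.2, "ry": 0.2, "rz": -0.2},
{"dx": -0.0691, "dy": -0.1291, "dz": 0.0313, "rx": -0.3, "ry": 0.2, "rz": -0.3},
```

Request:
{"fn": "step_arm", "kwargs": {"targets": [{"dx": -0.014,"dy": -0.026,"dz": 0.006,"rx": 0,"ry": 0,"rz": 0},{"dx": -0.028,"dy": -0.052,"dz": 0.0125,"rx": 0,"ry": 0,"rz": 0},{"dx": -0.042,"dy": -0.08,"dz": 0.019,"rx": 0,"ry": 0,"rz": 0},{"dx": -0.058,"dy": -0.109,"dz": 0.026,"rx": 0,"ry": 0,"rz": 0},{"dx": -0.069,"dy": -0.129,"dz": 0.031,"rx": 0,"ry": 0,"rz": 0}]}}

```text
time: 7.25
position: [0.5743, 0.0046, 0.1696]
tool_rot: [0.096, 0.99, -0.012, 0.105]
ft_force: [0.7, 0.3, -3.2]
grip_width: 0.0441
```

```bash
python3 go.py -.016 .098 .14 180 -12 5 s
python3 - <<'E'
from h import *
s=viewer.camera("side");t=viewer.camera("top")
crop(s,170,100,350,310,2.8,"s_r4.png")
crop(t,180,110,370,250,4,"t_r4.png")
E
```

```text
t 7.25 p [0.5743 0.0046 0.1696] S [-0.0305  0.0967  0.1696] yaw 169.0 z [ 0.205 -0.044 -0.978] F [ 0.7  0.3 -3.2] grip 0.0441 q [-0.18  0.5   1.78 -0.01  0.65 -1.56]
dist 0.033 ang 0.4
{"dx": -0.0016, "dy": 0.0003, "dz": 0.0064, "rx": -0.1, "ry": 0, "rz": -0.1},
{"dx": -0.0032, "dy": 0.0006, "dz": 0.0128, "rx": -0.1, "ry": 0, "rz": -0.1},
{"dx": -0.0048, "dy": 0.0009, "dz": 0.0192, "rx": -0.2, "ry": 0.1, "rz": -0.2},
{"dx": -0.0064, "dy": 0.0012, "dz": 0.0256, "rx": -0.2, "ry": 0.1, "rz": -0.2},
{"dx": -0.0079, "dy": 0.0015, "dz": 0.032, "rx": -0.3, "ry": 0.1, "rz": -0.3},
```

View pics/s_r4.png

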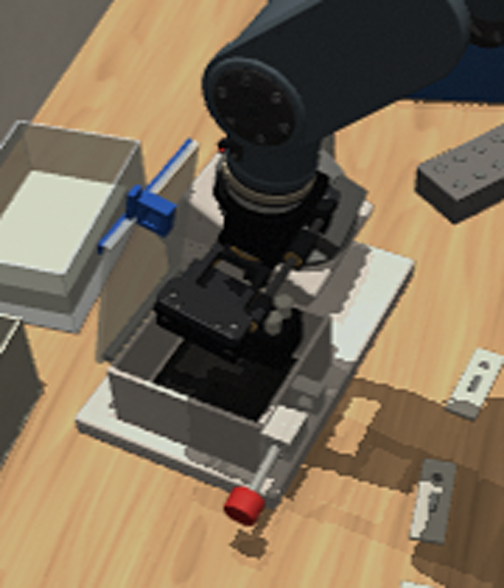

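View pics/t_r4.png

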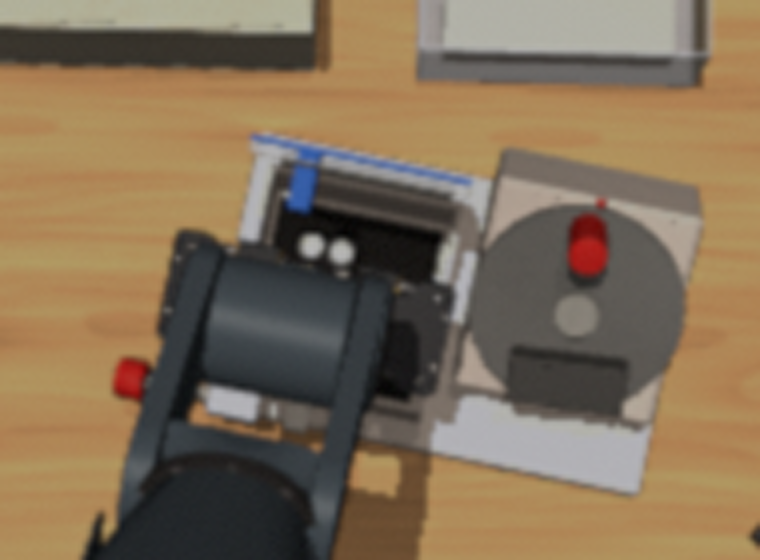

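Request:
{"fn": "step_arm", "kwargs": {"targets": [{"dx": -0.005,"dy": 0,"dz": 0.002,"rx": 0,"ry": 0,"rz": 0},{"dx": -0.011,"dy": 0.001,"dz": 0.006,"rx": 0,"ry": 0,"rz": 0},{"dx": -0.0145,"dy": 0.0015,"dz": 0.016,"rx": 0,"ry": 0,"rz": 0},{"dx": -0.0125,"dy": 0.0015,"dz": 0.026,"rx": 0,"ry": 0,"rz": 0},{"dx": -0.0115,"dy": 0.0015,"dz": 0.033,"rx": 0,"ry": 0,"rz": 0}]}}

```text
time: 7.98
position: [0.5924, 0.002, 0.1385]
tool_rot: [0.096, 0.99, -0.012, 0.104]
ft_force: [-0.3, -0.7, -4.0]
grip_width: 0.0438
```

```bash
python3 go.py -.012 .098 .069 180 -12 5 s
python3 - <<'E'
from h import *
s=viewer.camera("side");t=viewer.camera("top")
crop(s,170,130,330,300,3.4,"s_r5.png")
crop(t,200,130,330,240,5,"t_r5.png")
E
```

```text
t 7.97 p [0.5924 0.002  0.1385] S [-0.0122  0.0975  0.1385] yaw 168.9 z [ 0.204 -0.044 -0.978] F [-0.3 -0.7 -4. ] grip 0.0438 q [-0.18  0.57  1.76 -0.01  0.6  -1.55]
dist 0.070 ang 0.5
{"dx": 0.0029, "dy": 0.0002, "dz": 0.0136, "rx": -0.1, "ry": 0, "rz": -0.1},
{"dx": 0.0057, "dy": 0.0003, "dz": 0.0272, "rx": -0.1, "ry": 0, "rz": -0.2},
{"dx": 0.0086, "dy": 0.0005, "dz": 0.0408, "rx": -0.2, "ry": 0, "rz": -0.2},
{"dx": 0.0115, "dy": 0.0006, "dz": 0.0544, "rx": -0.2, "ry": 0, "rz": -0.3},
{"dx": 0.0143, "dy": 0.0008, "dz": 0.068, "rx": -0.3, "ry": 0.1, "rz": -0.4},
```

View pics/s_r5.png

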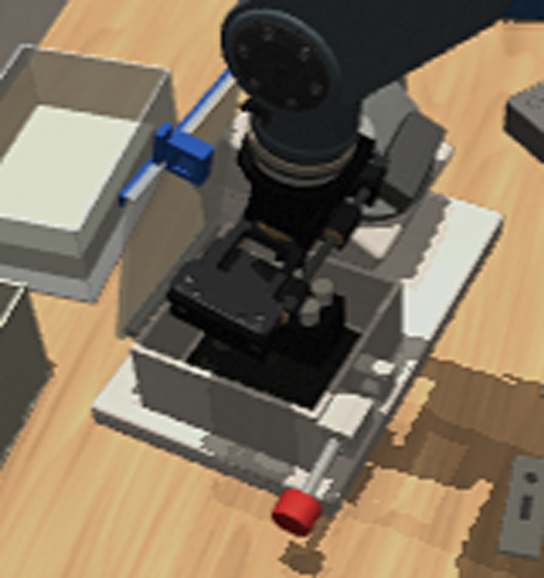

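View pics/t_r5.png

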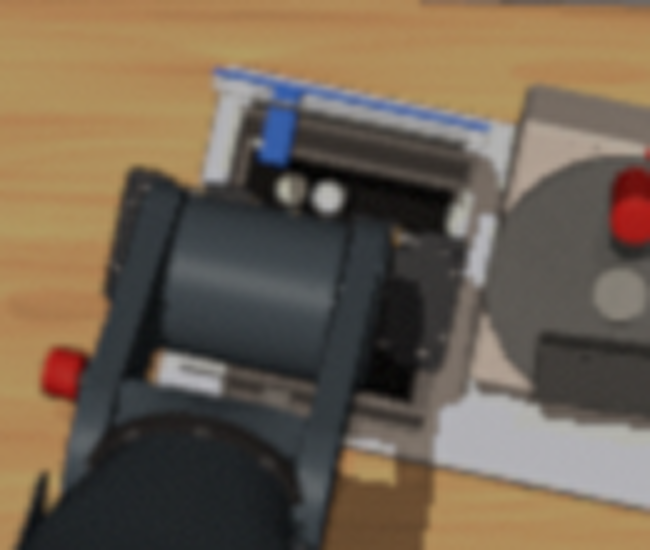

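Request:
{"fn": "step_arm", "kwargs": {"targets": [{"dx": 0.0025,"dy": 0,"dz": 0.012,"rx": 0,"ry": 0,"rz": 0},{"dx": 0.0055,"dy": 0,"dz": 0.027,"rx": 0,"ry": 0,"rz": 0},{"dx": 0.0085,"dy": 0,"dz": 0.042,"rx": 0,"ry": 0,"rz": 0},{"dx": 0.0115,"dy": 0,"dz": 0.055,"rx": 0,"ry": 0,"rz": 0},{"dx": 0.014,"dy": 0,"dz": 0.067,"rx": 0,"ry": 0,"rz": 0}]}}

```text
time: 8.7
position: [0.5922, 0.0015, 0.0688]
tool_rot: [0.096, 0.99, -0.012, 0.104]
ft_force: [0.8, -0.5, -2.7]
grip_width: 0.0435
```

```bash
python3 go.py -.012 .098 .0635 180 -12 5 s
```

```text
t 8.70 p [0.5922 0.0015 0.0688] S [-0.0123  0.097   0.0688] yaw 168.9 z [ 0.203 -0.044 -0.978] F [ 0.8 -0.5 -2.7] grip 0.0435 q [-0.18  0.69  1.8  -0.01  0.45 -1.55]
dist 0.005 ang 0.5
{"dx": 0.0002, "dy": 0.0002, "dz": 0.001, "rx": -0.1, "ry": -0, "rz": -0.1},
{"dx": 0.0003, "dy": 0.0004, "dz": 0.0021, "rx": -0.1, "ry": -0, "rz": -0.2},
{"dx": 0.0005, "dy": 0.0006, "dz": 0.0031, "rx": -0.2, "ry": -0, "rz": -0.2},
{"dx": 0.0006, "dy": 0.0008, "dz": 0.0042, "rx": -0.3, "ry": -0, "rz": -0.3},
{"dx": 0.0008, "dy": 0.001, "dz": 0.0052, "rx": -0.3, "ry": -0, "rz": -0.4},
```

Request:
{"fn": "step_arm", "kwargs": {"targets": [{"dx": 0,"dy": 0,"dz": 0.0015,"rx": 0,"ry": 0,"rz": 0},{"dx": 0.0005,"dy": 0,"dz": 0.003,"rx": 0,"ry": 0,"rz": 0},{"dx": 0.001,"dy": 0,"dz": 0.0045,"rx": 0,"ry": 0,"rz": 0},{"dx": 0.001,"dy": 0,"dz": 0.0055,"rx": 0,"ry": 0,"rz": 0},{"dx": 0.001,"dy": 0,"dz": 0.006,"rx": 0,"ry": 0,"rz": 0}]}}

```text
time: 9.32
position: [0.5926, 0.0014, 0.063]
tool_rot: [0.096, 0.99, -0.012, 0.104]
ft_force: [-0.4, 0.2, -2.4]
grip_width: 0.0437
```

```bash
python3 -c "
from h import *
stat()"
```

```text
t 9.32 p [0.5926 0.0014 0.063 ] S [-0.0119  0.097   0.063 ] yaw 168.9 z [ 0.203 -0.044 -0.978] F [-0.4  0.2 -2.4] grip 0.0437 q [-0.18  0.7   1.8  -0.01  0.44 -1.55]
```

Request:
{"fn": "step_arm", "kwargs": {"targets": [{"dx": 0,"dy": 0,"dz": 0.0005,"rx": 0,"ry": 0,"rz": 0},{"dx": 0,"dy": 0,"dz": 0.001,"rx": 0,"ry": 0,"rz": 0},{"dx": 0,"dy": 0,"dz": 0.0015,"rx": 0,"ry": 0,"rz": 0},{"dx": 0.0005,"dy": 0,"dz": 0.002,"rx": 0,"ry": 0,"rz": 0},{"dx": 0.0005,"dy": 0,"dz": 0.002,"rx": 0,"ry": 0,"rz": 0}]}}

```text
time: 9.95
position: [0.593, 0.0014, 0.0615]
tool_rot: [0.096, 0.99, -0.012, 0.105]
ft_force: [-1.2, 0.2, 3.8]
grip_width: 0.0438
```

```bash
python3 -c "
from h import *
stat()
s=viewer.camera('side'); crop(s,190,170,320,300,4.4,'s_r6.png'); stat()"
```

```text
t 9.95 p [0.593  0.0014 0.0615] S [-0.0115  0.097   0.0615] yaw 168.9 z [ 0.205 -0.044 -0.978] F [-1.2  0.2  3.8] grip 0.0438 q [-0.18  0.7   1.8  -0.02  0.43 -1.55]
t 10.00 p [0.5929 0.0014 0.0615] S [-0.0116  0.097   0.0615] yaw 168.9 z [ 0.204 -0.044 -0.978] F [-1.   0.1  3.3] grip 0.0439 q [-0.18  0.7   1.8  -0.02  0.43 -1.55]
```

View pics/s_r6.png

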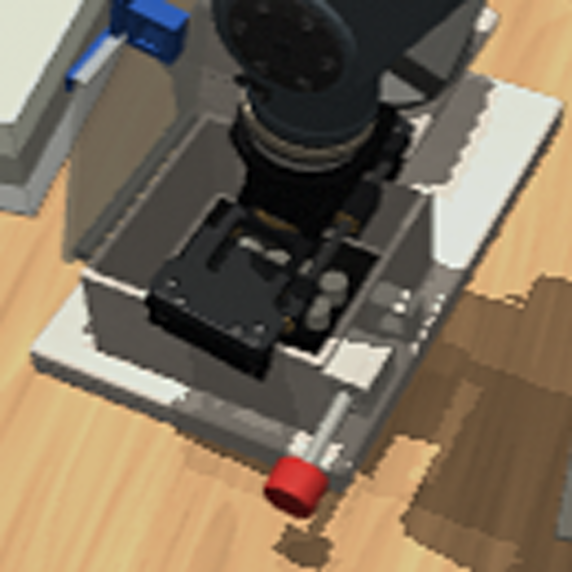

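Request:
{"fn": "step_arm", "kwargs": {"targets": [{"dx": 0,"dy": 0,"dz": -0.0005,"rx": 0,"ry": 0,"rz": 0},{"dx": 0,"dy": 0,"dz": -0.0005,"rx": 0,"ry": 0,"rz": 0},{"dx": 0,"dy": 0,"dz": -0.0005,"rx": 0,"ry": 0,"rz": 0},{"dx": 0,"dy": 0,"dz": -0.0005,"rx": 0,"ry": 0,"rz": 0},{"dx": 0,"dy": 0,"dz": -0.0005,"rx": 0,"ry": 0,"rz": 0}], "gripper": 0.62}}

```text
time: 10.62
position: [0.5928, 0.0014, 0.0619]
tool_rot: [0.096, 0.99, -0.012, 0.104]
ft_force: [-0.1, 0.4, -0.2]
grip_width: 0.054
```

```bash
python3 go.py -.035 .097 .17 180 -12 5 s
```

```text
t 10.62 p [0.5928 0.0014 0.0619] S [-0.0117  0.097   0.0619] yaw 168.9 z [ 0.204 -0.044 -0.978] F [-0.1  0.4 -0.2] grip 0.0540 q [-0.18  0.7   1.8  -0.02  0.43 -1.55]
dist 0.111 ang 0.5
{"dx": 0, "dy": -0.0001, "dz": -0.0221, "rx": -0.1, "ry": 0, "rz": -0.1},
{"dx": 0.0001, "dy": -0.0002, "dz": -0.0442, "rx": -0.1, "ry": 0, "rz": -0.2},
{"dx": 0.0001, "dy": -0.0004, "dz": -0.0664, "rx": -0.2, "ry": 0, "rz": -0.2},
{"dx": 0.0002, "dy": -0.0005, "dz": -0.0885, "rx": -0.3, "ry": 0.1, "rz": -0.3},
{"dx": 0.0002, "dy": -0.0006, "dz": -0.1106, "rx": -0.3, "ry": 0.1, "rz": -0.4},
```

Released; withdraw straight back along the tool axis.

Request:
{"fn": "step_arm", "kwargs": {"targets": [{"dx": 0,"dy": 0,"dz": -0.015,"rx": 0,"ry": 0,"rz": 0},{"dx": 0,"dy": 0,"dz": -0.04,"rx": 0,"ry": 0,"rz": 0},{"dx": 0,"dy": 0,"dz": -0.075,"rx": 0,"ry": 0,"rz": 0},{"dx": 0,"dy": 0,"dz": -0.12,"rx": 0,"ry": 0,"rz": 0},{"dx": 0,"dy": 0,"dz": -0.17,"rx": 0,"ry": 0,"rz": 0}]}}

```text
time: 11.25
position: [0.5571, 0.0091, 0.23]
tool_rot: [0.096, 0.99, -0.012, 0.104]
ft_force: [1.0, 0.2, 0.0]
grip_width: 0.0538
```

```bash
python3 go.py -.06 .079 .40 180 0 4 s
python3 - <<'E'
from h import *
s=viewer.camera("side");t=viewer.camera("top")
crop(s,170,100,330,300,3,"s_r7.png")
crop(t,200,130,330,240,5,"t_r7.png")
C=S(cloud(s)); hsv=cv2.cvtColor(s["img"],cv2.COLOR_BGR2HSV)
m=(hsv[...,1]<60)&(hsv[...,2]>70)&(abs(C[...,2]-.085)<.006)&(abs(C[...,0])<.07)&(C[...,1]>.02)&(C[...,1]<.14)
X=C[m]; print(m.sum(),X.mean(0),X.min(0),X.max(0))
E
```

```text
t 11.25 p [0.5571 0.0091 0.23  ] S [-0.0482  0.0979  0.23  ] yaw 168.9 z [ 0.204 -0.044 -0.978] F [1.  0.2 0. ] grip 0.0538 q [-0.18  0.38  1.76 -0.01  0.78 -1.55]
dist 0.171 ang 12.1
{"dx": -0.006, "dy": -0.0049, "dz": -0.0422, "rx": -0.1, "ry": 3, "rz": -0.1},
{"dx": -0.012, "dy": -0.0099, "dz": -0.0843, "rx": -0.1, "ry": 6, "rz": -0.2},
{"dx": -0.0181, "dy": -0.0148, "dz": -0.1265, "rx": -0.2, "ry": 9, "rz": -0.3},
{"dx": -0.0241, "dy": -0.0197, "dz": -0.1686, "rx": -0.3, "ry": 12.1, "rz": -0.4},
{"dx": -0.0241, "dy": -0.0197, "dz": -0.1686, "rx": -0.3, "ry": 12.1, "rz": -0.4},
221 [-0.01332362  0.09792312  0.08316472] [-0.05876759  0.07783233  0.07916327] [0.03262655 0.11561739 0.08788283]
```

View pics/s_r7.png

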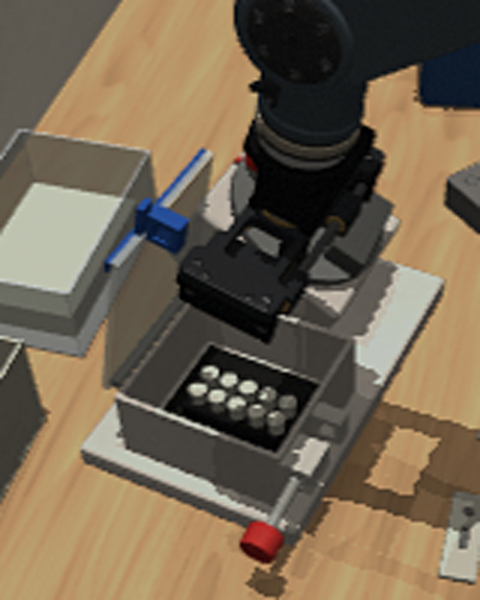

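View pics/t_r7.png

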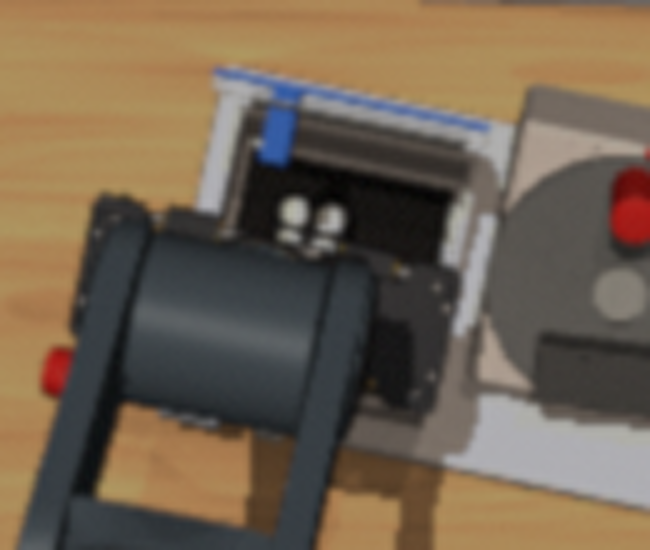

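Run:
```python
from h import *
np.set_printoptions(precision=4,suppress=True)
for n in("side","top"):
    s=viewer.camera(n); C=S(cloud(s)); hsv=cv2.cvtColor(s["img"],cv2.COLOR_BGR2HSV)
    m=(hsv[...,0]>100)&(hsv[...,0]<128)&(hsv[...,1]>120)&(C[...,2]>.15)&(abs(C[...,0])<.15)&(C[...,1]>-.02)&(C[...,1]<.2)
    for lo,hi in((0,.03),(.03,.06),(.06,.09),(.125,.17)):
        X=C[m&(C[...,1]>lo)&(C[...,1]<hi)]
        if len(X): print(n,lo,len(X),np.median(X,0),X.min(0),X.max(0))
    X=C[m&(C[...,1]>.09)&(C[...,1]<.13)]; print(" tab",X.min(0),X.max(0))
```

```text
side 0 16 [-0.0851  0.0201  0.2849] [-0.1011  0.0085  0.2631] [0.0619 0.029  0.3153]
side 0.03 14 [0.0597 0.0525 0.2651] [-0.1095  0.0313  0.263 ] [0.0616 0.0577 0.3775]
side 0.06 11 [0.0591 0.0735 0.266 ] [-0.1138  0.0634  0.2536] [0.0622 0.0862 0.3836]
side 0.125 38 [0.001  0.1418 0.2802] [-0.1004  0.1268  0.254 ] [0.0635 0.1564 0.5335]
 tab [-0.1275  0.1034  0.2573] [0.0626 0.1296 0.4531]
 tab [0.0148 0.1032 0.2608] [0.0598 0.1176 0.2976]
```

Request:
{"fn": "step_arm", "kwargs": {"targets": [{"dx": -0.002,"dy": -0.001,"dz": -0.04,"rx": 0,"ry": 3,"rz": 0},{"dx": -0.008,"dy": -0.002,"dz": -0.09,"rx": 0,"ry": 6,"rz": 0},{"dx": -0.016,"dy": -0.003,"dz": -0.135,"rx": 0,"ry": 9,"rz": 0},{"dx": -0.03,"dy": -0.003,"dz": -0.165,"rx": 0,"ry": 12,"rz": 0},{"dx": -0.06,"dy": -0.003,"dz": -0.17,"rx": 0,"ry": 12,"rz": 0}], "gripper": 0}}

```text
time: 12.08
position: [0.5804, 0.0023, 0.4099]
tool_rot: [0.097, 0.995, -0.002, 0.002]
ft_force: [0.4, -0.2, -0.4]
grip_width: 0.0118
```

```bash
python3 go.py .10 .095 .39 180 0 3 s
```

```text
t 12.07 p [0.5804 0.0023 0.4099] S [-0.024   0.0956  0.4099] yaw 168.9 z [ 0.004 -0.005 -1.   ] F [ 0.4 -0.2 -0.4] grip 0.0118 q [-0.19  0.32  1.31 -0.    1.51 -1.56]
dist 0.126 ang 0.6
{"dx": -0.0413, "dy": 0.0001, "dz": 0.0069, "rx": -0.1, "ry": 0.1, "rz": -0.1},
{"dx": -0.0826, "dy": 0.0003, "dz": 0.0137, "rx": -0.2, "ry": 0.2, "rz": -0.3},
{"dx": -0.1239, "dy": 0.0004, "dz": 0.0206, "rx": -0.2, "ry": 0.3, "rz": -0.4},
{"dx": -0.1239, "dy": 0.0004, "dz": 0.0206, "rx": -0.2, "ry": 0.3, "rz": -0.4},
{"dx": -0.1239, "dy": 0.0004, "dz": 0.0206, "rx": -0.2, "ry": 0.3, "rz": -0.4},
```

Request:
{"fn": "step_arm", "kwargs": {"targets": [{"dx": -0.045,"dy": 0,"dz": 0,"rx": 0,"ry": 0,"rz": 0},{"dx": -0.09,"dy": 0,"dz": 0,"rx": 0,"ry": 0,"rz": 0},{"dx": -0.125,"dy": 0,"dz": 0.01,"rx": 0,"ry": 0,"rz": 0},{"dx": -0.125,"dy": 0,"dz": 0.05,"rx": 0,"ry": 0,"rz": 0},{"dx": -0.125,"dy": 0,"dz": 0.1,"rx": 0,"ry": 0,"rz": 0}]}}

```text
time: 12.7
position: [0.704, -0.0226, 0.3077]
tool_rot: [0.097, 0.995, -0.002, 0.002]
ft_force: [-0.2, -0.4, 0.7]
grip_width: 0.0005
```

```bash
cat > lid.py <<'E'
from h import *
import sys
# lid.py th_list r : tip follows lid; targets for 5 angles
o=stat(); r=float(sys.argv[1]); y=float(sys.argv[2]); hx=.083
w=[]
for th in map(float,sys.argv[3:8]):
    x=hx-r*np.cos(th)+.008*np.sin(th)+.0095; z=.1+r*np.sin(th)+.008*np.cos(th)+.019
    print(th,round(x,4),round(z,4)); w.append((W([x,y,z]),Rt(180-10.7,0)))
rows(w,o)
E
python3 go.py .10 .095 .275 180 0 2 s
python3 lid.py .155 .095 1.42 1.36 1.28 1.2 1.1
python3 - <<'E'
from h import *
s=viewer.camera("side")
crop(s,170,100,330,300,3,"s_l1.png")
E
```

```text
t 12.70 p [ 0.704  -0.0226  0.3077] S [0.102  0.0941 0.3077] yaw 168.9 z [ 0.003 -0.005 -1.   ] F [-0.2 -0.4  0.7] grip 0.0005 q [-0.19  0.58  1.14 -0.    1.42 -1.56]
dist 0.033 ang 0.6
{"dx": 0.0011, "dy": 0.0005, "dz": 0.0164, "rx": -0.1, "ry": 0.1, "rz": -0.2},
{"dx": 0.0021, "dy": 0.001, "dz": 0.0327, "rx": -0.2, "ry": 0.2, "rz": -0.4},
{"dx": 0.0021, "dy": 0.001, "dz": 0.0327, "rx": -0.2, "ry": 0.2, "rz": -0.4},
{"dx": 0.0021, "dy": 0.001, "dz": 0.0327, "rx": -0.2, "ry": 0.2, "rz": -0.4},
{"dx": 0.0021, "dy": 0.001, "dz": 0.0327, "rx": -0.2, "ry": 0.2, "rz": -0.4},
t 12.70 p [ 0.704  -0.0226  0.3077] S [0.102  0.0941 0.3077] yaw 168.9 z [ 0.003 -0.005 -1.   ] F [-0.2 -0.4  0.7] grip 0.0005 q [-0.19  0.58  1.14 -0.    1.42 -1.56]
1.42 0.0771 0.2734
1.36 0.0679 0.2722
1.28 0.0557 0.2698
1.2 0.0438 0.2664
1.1 0.0293 0.2608
{"dx": 0.025, "dy": 0.0009, "dz": 0.0342, "rx": -0.2, "ry": 0.2, "rz": -0.4},
{"dx": 0.0343, "dy": 0.0008, "dz": 0.0353, "rx": -0.2, "ry": 0.2, "rz": -0.4},
{"dx": 0.0464, "dy": 0.0007, "dz": 0.0377, "rx": -0.2, "ry": 0.2, "rz": -0.4},
{"dx": 0.0584, "dy": 0.0006, "dz": 0.0411, "rx": -0.2, "ry": 0.2, "rz": -0.4},
{"dx": 0.0729, "dy": 0.0005, "dz": 0.0467, "rx": -0.2, "ry": 0.2, "rz": -0.4},
```

View pics/s_l1.png

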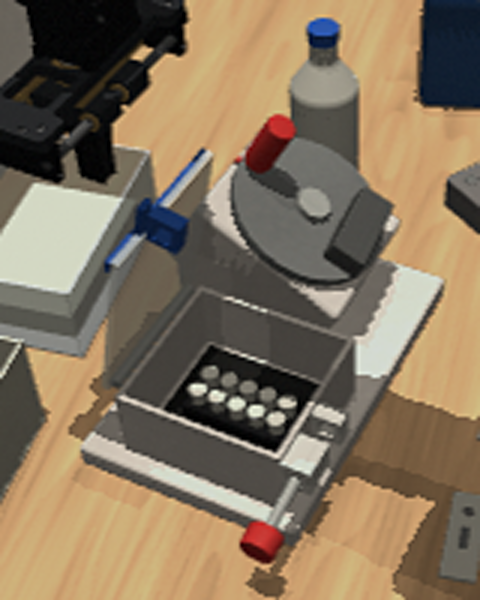

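Request:
{"fn": "step_arm", "kwargs": {"targets": [{"dx": 0.0,"dy": 0,"dz": 0.018,"rx": 0,"ry": 0,"rz": 0},{"dx": 0.005,"dy": 0,"dz": 0.033,"rx": 0,"ry": 0,"rz": 0},{"dx": 0.018,"dy": 0,"dz": 0.034,"rx": 0,"ry": 0,"rz": 0},{"dx": 0.032,"dy": 0,"dz": 0.035,"rx": 0,"ry": 0,"rz": 0},{"dx": 0.046,"dy": 0,"dz": 0.038,"rx": 0,"ry": 0,"rz": 0}]}}

```text
time: 13.38
position: [0.6536, -0.0131, 0.2603]
tool_rot: [0.097, 0.995, -0.001, -0.007]
ft_force: [1.4, -1.0, -0.3]
grip_width: 0.0001
```

```bash
python3 lid.py .155 .095 1.2 1.1 1.0 0.9 0.8
python3 - <<'E'
from h import *
s=viewer.camera("side")
crop(s,170,100,330,300,3,"s_l2.png")
E
```

```text
t 13.38 p [ 0.6536 -0.0131  0.2603] S [0.0508 0.0941 0.2603] yaw 168.8 z [-0.014 -0.001 -1.   ] F [ 1.4 -1.  -0.3] grip 0.0001 q [-0.19  0.55  1.32 -0.    1.28 -1.56]
1.2 0.0438 0.2664
1.1 0.0293 0.2608
1.0 0.0155 0.2538
0.9 0.0024 0.2454
0.8 -0.0098 0.2358
{"dx": 0.007, "dy": 0.0008, "dz": -0.006, "rx": -0.2, "ry": -0.8, "rz": -0.5},
{"dx": 0.0214, "dy": 0.0007, "dz": -0.0002, "rx": -0.2, "ry": -0.8, "rz": -0.5},
{"dx": 0.0352, "dy": 0.0007, "dz": 0.007, "rx": -0.2, "ry": -0.8, "rz": -0.5},
{"dx": 0.0481, "dy": 0.0006, "dz": 0.0155, "rx": -0.2, "ry": -0.8, "rz": -0.5},
{"dx": 0.0602, "dy": 0.0005, "dz": 0.0253, "rx": -0.2, "ry": -0.8, "rz": -0.5},
```

View pics/s_l2.png

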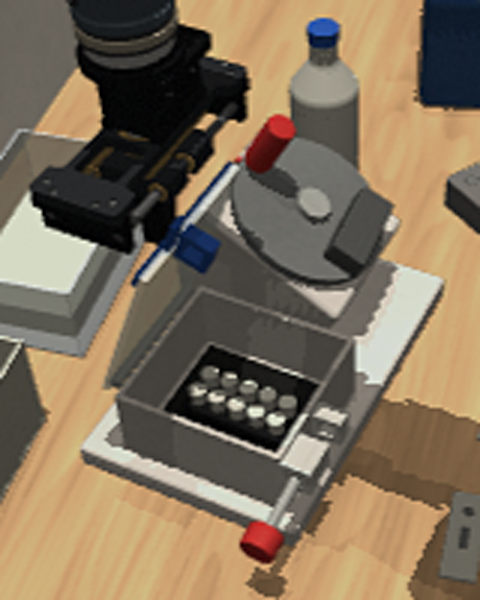

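Request:
{"fn": "step_arm", "kwargs": {"targets": [{"dx": 0.008,"dy": 0,"dz": -0.003,"rx": 0,"ry": -0.8,"rz": 0},{"dx": 0.021,"dy": 0,"dz": 0.0,"rx": 0,"ry": -0.8,"rz": 0},{"dx": 0.035,"dy": 0,"dz": 0.006,"rx": 0,"ry": -0.8,"rz": 0},{"dx": 0.048,"dy": 0,"dz": 0.014,"rx": 0,"ry": -0.8,"rz": 0},{"dx": 0.06,"dy": 0,"dz": 0.024,"rx": 0,"ry": -0.8,"rz": 0}]}}

```text
time: 14.05
position: [0.5911, -0.0007, 0.237]
tool_rot: [0.097, 0.995, -0.002, -0.002]
ft_force: [0.9, -0.8, 0.5]
grip_width: 0.0005
```

```bash
python3 lid.py .155 .095 .7 .6 .5 .4 .3
python3 - <<'E'
from h import *
s=viewer.camera("side")
crop(s,170,100,330,300,3,"s_l3.png")
E
```

```text
t 14.05 p [ 0.5911 -0.0007  0.237 ] S [-0.013   0.0946  0.237 ] yaw 168.9 z [-0.004 -0.004 -1.   ] F [ 0.9 -0.8  0.5] grip 0.0005 q [-0.19  0.49  1.52 -0.    1.13 -1.56]
0.7 -0.0209 0.225
0.6 -0.0309 0.2131
0.5 -0.0397 0.2003
0.4 -0.0471 0.1867
0.3 -0.0532 0.1724
{"dx": 0.0079, "dy": 0.0004, "dz": 0.012, "rx": -0.2, "ry": -0.2, "rz": -0.4},
{"dx": 0.0179, "dy": 0.0003, "dz": 0.0239, "rx": -0.2, "ry": -0.2, "rz": -0.4},
{"dx": 0.0266, "dy": 0.0003, "dz": 0.0367, "rx": -0.2, "ry": -0.2, "rz": -0.4},
{"dx": 0.034, "dy": 0.0003, "dz": 0.0503, "rx": -0.2, "ry": -0.2, "rz": -0.4},
{"dx": 0.04, "dy": 0.0003, "dz": 0.0646, "rx": -0.2, "ry": -0.2, "rz": -0.4},
```

View pics/s_l3.png

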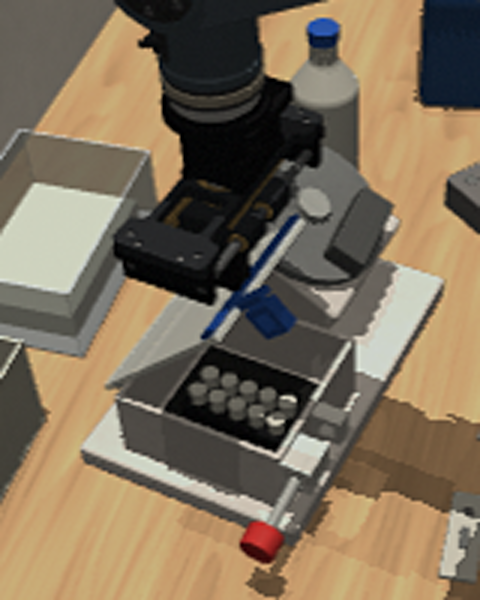

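Request:
{"fn": "step_arm", "kwargs": {"targets": [{"dx": 0.008,"dy": 0,"dz": 0.01,"rx": 0,"ry": 0,"rz": 0},{"dx": 0.017,"dy": 0,"dz": 0.022,"rx": 0,"ry": 0,"rz": 0},{"dx": 0.025,"dy": 0,"dz": 0.035,"rx": 0,"ry": 0,"rz": 0},{"dx": 0.032,"dy": 0,"dz": 0.049,"rx": 0,"ry": 0,"rz": 0},{"dx": 0.038,"dy": 0,"dz": 0.063,"rx": 0,"ry": 0,"rz": 0}]}}

```text
time: 14.72
position: [0.5496, 0.0073, 0.1721]
tool_rot: [0.097, 0.995, -0.002, -0.005]
ft_force: [0.4, 0.1, 0.5]
grip_width: 0.0004
```

```bash
python3 lid.py .155 .095 .22 .14 .07 0.02 0
```

```text
t 14.72 p [0.5496 0.0073 0.1721] S [-0.0552  0.0948  0.1721] yaw 168.9 z [-0.01  -0.002 -1.   ] F [0.4 0.1 0.5] grip 0.0004 q [-0.19  0.52  1.68 -0.01  0.94 -1.56]
0.22 -0.057 0.1606
0.14 -0.0599 0.1486
0.07 -0.0616 0.1378
0.02 -0.0623 0.1301
0.0 -0.0625 0.127
{"dx": 0.0017, "dy": 0.0002, "dz": 0.0114, "rx": -0.2, "ry": -0.6, "rz": -0.4},
{"dx": 0.0044, "dy": 0.0002, "dz": 0.0236, "rx": -0.2, "ry": -0.6, "rz": -0.4},
{"dx": 0.006, "dy": 0.0003, "dz": 0.0343, "rx": -0.2, "ry": -0.6, "rz": -0.4},
{"dx": 0.0067, "dy": 0.0003, "dz": 0.042, "rx": -0.2, "ry": -0.6, "rz": -0.4},
{"dx": 0.0068, "dy": 0.0003, "dz": 0.0451, "rx": -0.2, "ry": -0.6, "rz": -0.4},
```

Request:
{"fn": "step_arm", "kwargs": {"targets": [{"dx": 0.002,"dy": 0,"dz": 0.011,"rx": 0,"ry": -0.6,"rz": 0},{"dx": 0.0045,"dy": 0,"dz": 0.023,"rx": 0,"ry": -0.6,"rz": 0},{"dx": 0.006,"dy": 0,"dz": 0.033,"rx": 0,"ry": -0.6,"rz": 0},{"dx": 0.006,"dy": 0,"dz": 0.04,"rx": 0,"ry": -0.6,"rz": 0},{"dx": 0.006,"dy": 0,"dz": 0.043,"rx": 0,"ry": -0.6,"rz": 0}]}}

```text
time: 15.35
position: [0.5433, 0.0084, 0.1287]
tool_rot: [0.097, 0.995, -0.002, -0.0]
ft_force: [0.0, -0.7, 0.7]
grip_width: 0.0003
```

```bash
python3 -c "
from h import *
stat()
s=viewer.camera('side'); crop(s,170,100,330,300,3,'s_l4.png')"
```

```text
t 15.35 p [0.5433 0.0084 0.1287] S [-0.0617  0.0947  0.1287] yaw 168.9 z [-0.001 -0.004 -1.   ] F [ 0.  -0.7  0.7] grip 0.0003 q [-0.19  0.58  1.74 -0.01  0.82 -1.56]
```

View pics/s_l4.png

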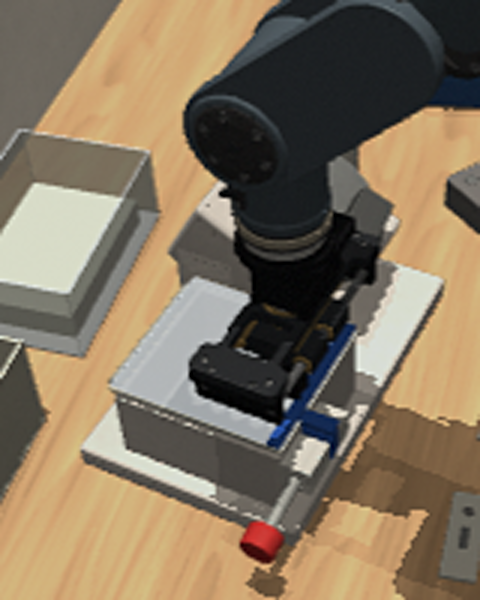

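Nearly shut. Press down a few mm more until it resists.

Request:
{"fn": "step_arm", "kwargs": {"targets": [{"dx": 0,"dy": 0,"dz": 0.001,"rx": 0,"ry": 0,"rz": 0},{"dx": 0,"dy": 0,"dz": 0.002,"rx": 0,"ry": 0,"rz": 0},{"dx": 0,"dy": 0,"dz": 0.003,"rx": 0,"ry": 0,"rz": 0},{"dx": 0,"dy": 0,"dz": 0.004,"rx": 0,"ry": 0,"rz": 0},{"dx": 0,"dy": 0,"dz": 0.004,"rx": 0,"ry": 0,"rz": 0}]}}

```text
time: 16.02
position: [0.5437, 0.0083, 0.1272]
tool_rot: [0.097, 0.995, -0.002, 0.001]
ft_force: [-3.1, 0.4, 15.8]
grip_width: 0.0006
```

```bash
python3 go.py -.0617 .0947 .20 180 0 3 s
```

```text
t 16.02 p [0.5437 0.0083 0.1272] S [-0.0613  0.0947  0.1272] yaw 168.9 z [ 0.001 -0.005 -1.   ] F [-3.1  0.4 15.8] grip 0.0006 q [-0.19  0.58  1.74 -0.01  0.82 -1.56]
dist 0.073 ang 0.5
{"dx": 0.0001, "dy": -0.0001, "dz": -0.0243, "rx": -0.1, "ry": 0, "rz": -0.1},
{"dx": 0.0002, "dy": -0.0002, "dz": -0.0485, "rx": -0.2, "ry": 0.1, "rz": -0.3},
{"dx": 0.0003, "dy": -0.0003, "dz": -0.0728, "rx": -0.3, "ry": 0.1, "rz": -0.4},
{"dx": 0.0003, "dy": -0.0003, "dz": -0.0728, "rx": -0.3, "ry": 0.1, "rz": -0.4},
{"dx": 0.0003, "dy": -0.0003, "dz": -0.0728, "rx": -0.3, "ry": 0.1, "rz": -0.4},
```

```bash
python3 go.py -.098 .2215 .18 90 0 9 s
```

```text
t 16.02 p [0.5437 0.0083 0.1272] S [-0.0613  0.0947  0.1272] yaw 168.9 z [ 0.001 -0.005 -1.   ] F [-3.1  0.4 15.8] grip 0.0006 q [-0.19  0.58  1.74 -0.01  0.82 -1.56]
dist 0.142 ang 89.6
{"dx": 0.0042, "dy": 0.014, "dz": -0.0059, "rx": -0, "ry": 0, "rz": 10},
{"dx": 0.0083, "dy": 0.0281, "dz": -0.0119, "rx": -0, "ry": 0.1, "rz": 19.9},
{"dx": 0.0125, "dy": 0.0421, "dz": -0.0178, "rx": -0, "ry": 0.1, "rz": 29.9},
{"dx": 0.0167, "dy": 0.0561, "dz": -0.0237, "rx": -0, "ry": 0.1, "rz": 39.8},
{"dx": 0.0208, "dy": 0.0702, "dz": -0.0297, "rx": -0.1, "ry": 0.2, "rz": 49.8},
```

Request:
{"fn": "step_arm", "kwargs": {"targets": [{"dx": 0,"dy": 0,"dz": -0.03,"rx": 0,"ry": 0,"rz": 2},{"dx": 0.004,"dy": 0.016,"dz": -0.05,"rx": 0,"ry": 0,"rz": 12},{"dx": 0.01,"dy": 0.035,"dz": -0.054,"rx": 0,"ry": 0,"rz": 22},{"dx": 0.015,"dy": 0.056,"dz": -0.054,"rx": 0,"ry": 0,"rz": 32},{"dx": 0.02,"dy": 0.075,"dz": -0.054,"rx": 0,"ry": 0,"rz": 42}], "gripper": 0.8, "force": 10}}

```text
time: 16.65
position: [0.5387, 0.0867, 0.1813]
tool_rot: [0.45, 0.893, -0.002, 0.002]
ft_force: [0.5, -0.2, 0.1]
grip_width: 0.0426
```

```bash
python3 go.py -.098 .2215 .16 90 0 5 s
python3 - <<'E'
from h import *
s=viewer.camera("side");t=viewer.camera("top")
crop(s,180,160,330,310,4,"s_p1.png"); crop(t,190,140,330,240,5,"t_p1.png")
for n,c in(("s",s),("t",t)):
    C=S(cloud(c)); m=(C[...,0]>-.07)&(C[...,0]<.05)&(C[...,1]>.01)&(C[...,1]<.145)&(C[...,2]>.09)&(C[...,2]<.125); X=C[m]
    A=np.c_[X[:,0],X[:,1],np.ones(len(X))]; co=np.linalg.lstsq(A,X[:,2],rcond=None)[0]; print(n,len(X),"lid slope",co, X.mean(0))
E
```

```text
t 16.65 p [0.5387 0.0867 0.1813] S [-0.0807  0.1708  0.1813] yaw 126.6 z [ 0.003 -0.005 -1.   ] F [ 0.5 -0.2  0.1] grip 0.0426 q [-0.04  0.5   1.69 -0.01  0.94 -0.68]
dist 0.058 ang 47.3
{"dx": 0.0094, "dy": 0.0051, "dz": 0.0042, "rx": 0, "ry": 0.1, "rz": 9.5},
{"dx": 0.0189, "dy": 0.0102, "dz": 0.0084, "rx": 0, "ry": 0.1, "rz": 18.9},
{"dx": 0.0283, "dy": 0.0153, "dz": 0.0126, "rx": 0, "ry": 0.2, "rz": 28.4},
{"dx": 0.0378, "dy": 0.0205, "dz": 0.0168, "rx": 0.1, "ry": 0.2, "rz": 37.8},
{"dx": 0.0472, "dy": 0.0256, "dz": 0.021, "rx": 0.1, "ry": 0.3, "rz": 47.3},
s 344 lid slope [-0.0050568   0.00033332  0.10812511] [-0.03159567  0.10783476  0.10832082]
t 1749 lid slope [-0.00219305  0.00082099  0.10833857] [-0.00840207  0.07401961  0.10841777]
```

View pics/s_p1.png

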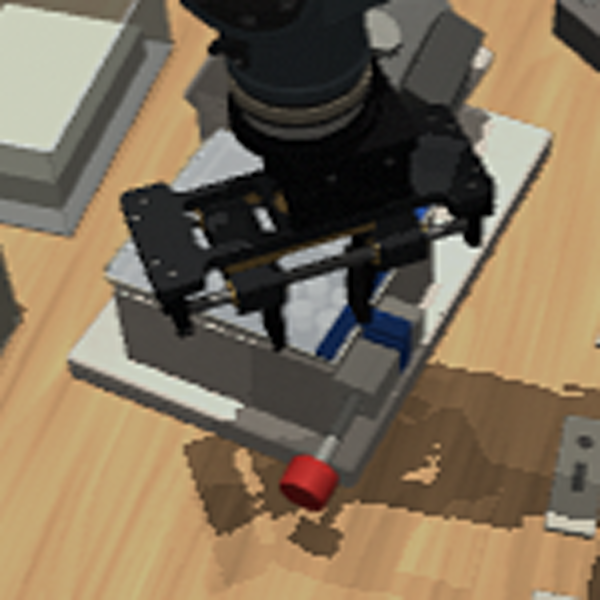

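View pics/t_p1.png

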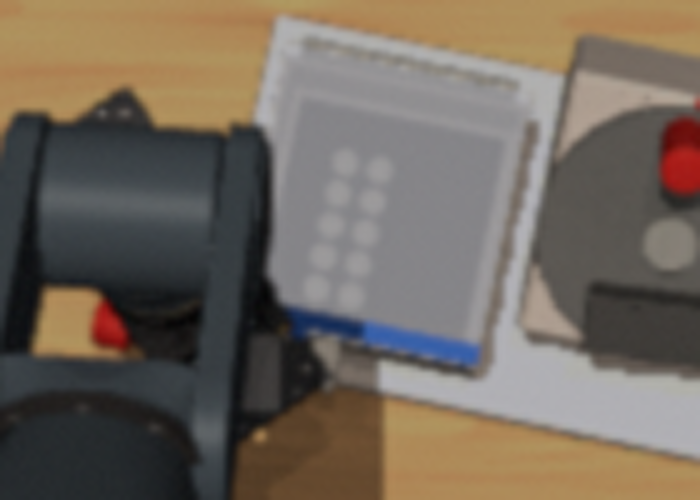

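Request:
{"fn": "step_arm", "kwargs": {"targets": [{"dx": 0.0095,"dy": 0.005,"dz": 0,"rx": 0,"ry": 0,"rz": 9.5},{"dx": 0.019,"dy": 0.01,"dz": 0,"rx": 0,"ry": 0,"rz": 19},{"dx": 0.028,"dy": 0.0155,"dz": 0.005,"rx": 0,"ry": 0,"rz": 28.5},{"dx": 0.038,"dy": 0.0205,"dz": 0.015,"rx": 0,"ry": 0,"rz": 38},{"dx": 0.047,"dy": 0.0255,"dz": 0.021,"rx": 0,"ry": 0,"rz": 47.3}]}}

```text
time: 17.38
position: [0.5304, 0.1397, 0.1596]
tool_rot: [0.768, 0.64, -0.001, 0.002]
ft_force: [-0.4, 0.7, 0.2]
grip_width: 0.0698
```

```bash
python3 - <<'E'
from h import *
np.set_printoptions(precision=4,suppress=True)
for n in("side","top"):
    c=viewer.camera(n); C=S(cloud(c)); hsv=cv2.cvtColor(c["img"],cv2.COLOR_BGR2HSV)
    m=((hsv[...,0]<8)|(hsv[...,0]>172))&(hsv[...,1]>150)&(C[...,1]>.12)&(C[...,1]<.27)&(C[...,2]>.03)
    X=C[m]; print(n,m.sum(), X.min(0) if len(X) else 0, X.max(0) if len(X) else 0)
    if n=="side": crop(c,180,160,330,310,4,"s_p2.png")
E
python3 go.py -.098 .2215 .077 90 0 5 s
```

```text
side 144 [-0.1477  0.205   0.0609] [-0.0587  0.2346  0.3052]
top 0 0 0
t 17.48 p [0.5299 0.1402 0.1593] S [-0.0993  0.2217  0.1593] yaw 80.0 z [ 0.    -0.005 -1.   ] F [ 0.3 -0.7  0.6] grip 0.0694 q [ 0.06  0.54  1.7  -0.01  0.9   0.24]
dist 0.082 ang 0.7
{"dx": 0, "dy": 0.0002, "dz": 0.0165, "rx": 0, "ry": 0.1, "rz": 0.1},
{"dx": 0, "dy": 0.0005, "dz": 0.0329, "rx": 0, "ry": 0.1, "rz": 0.3},
{"dx": 0.0001, "dy": 0.0007, "dz": 0.0494, "rx": 0, "ry": 0.2, "rz": 0.4},
{"dx": 0.0001, "dy": 0.0009, "dz": 0.0658, "rx": 0.1, "ry": 0.2, "rz": 0.5},
{"dx": 0.0001, "dy": 0.0012, "dz": 0.0823, "rx": 0.1, "ry": 0.3, "rz": 0.7},
```

View pics/s_p2.png

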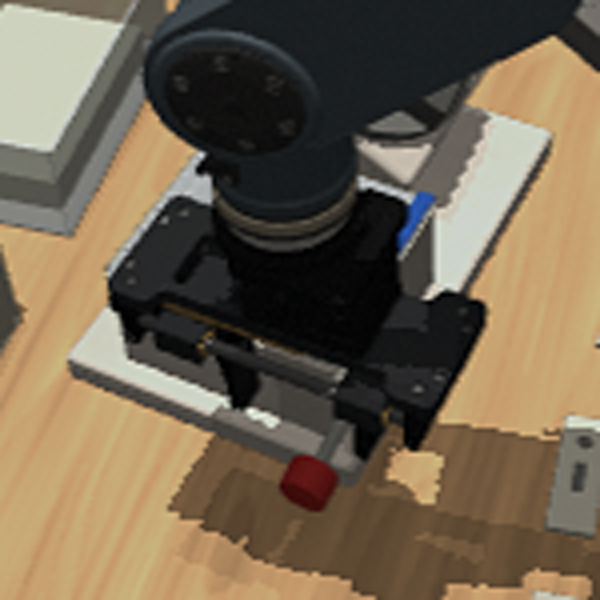

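Request:
{"fn": "step_arm", "kwargs": {"targets": [{"dx": 0,"dy": 0,"dz": 0.018,"rx": 0,"ry": 0,"rz": 0.7},{"dx": 0,"dy": 0.0005,"dz": 0.038,"rx": 0,"ry": 0,"rz": 0.7},{"dx": 0,"dy": 0.001,"dz": 0.058,"rx": 0,"ry": 0,"rz": 0.7},{"dx": 0,"dy": 0.001,"dz": 0.074,"rx": 0,"ry": 0,"rz": 0.7},{"dx": 0,"dy": 0.001,"dz": 0.082,"rx": 0,"ry": 0,"rz": 0.7}]}}

```text
time: 18.1
position: [0.5309, 0.1391, 0.0766]
tool_rot: [0.77, 0.638, -0.002, 0.002]
ft_force: [0.0, 0.2, -0.6]
grip_width: 0.0698
```

Run:
```python
from h import *
stat()
for n in("side","top"):
    c=viewer.camera(n)
    crop(c,*((200,220,320,310,6) if n=="side" else (180,160,300,240,6)),n+"_p3.png")
```

```text
t 18.10 p [0.5309 0.1391 0.0766] S [-0.0981  0.2208  0.0766] yaw 79.3 z [-0.    -0.005 -1.   ] F [ 0.   0.2 -0.6] grip 0.0698 q [ 0.06  0.67  1.75 -0.01  0.72  0.25]
```

View pics/side_p3.png

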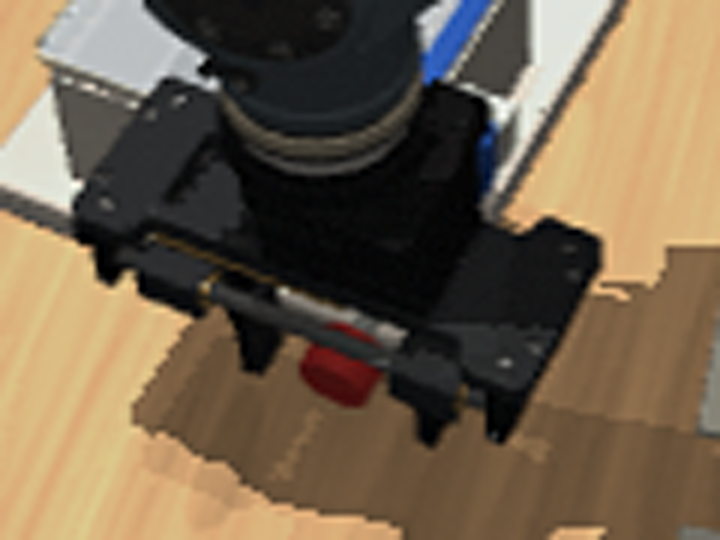

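Request:
{"fn": "step_arm", "kwargs": {"targets": [{"dx": 0,"dy": 0,"dz": 0,"rx": 0,"ry": 0,"rz": 0},{"dx": 0,"dy": 0,"dz": 0,"rx": 0,"ry": 0,"rz": 0},{"dx": 0,"dy": 0,"dz": 0,"rx": 0,"ry": 0,"rz": 0},{"dx": 0,"dy": 0,"dz": 0,"rx": 0,"ry": 0,"rz": 0},{"dx": 0,"dy": 0,"dz": 0,"rx": 0,"ry": 0,"rz": 0}], "gripper": 0, "force": 12}}

```text
time: 18.82
position: [0.5306, 0.1394, 0.0768]
tool_rot: [0.77, 0.638, -0.002, 0.002]
ft_force: [-0.3, -0.2, 0.3]
grip_width: 0.0315
```

```bash
cat > fs.py <<'E'
from h import *
o=stat(); print("F shaker",(o["ft_force"]@RS).round(1),"M shaker",(o["moment"]@RS).round(2))
E
python3 fs.py
```

```text
t 18.82 p [0.5306 0.1394 0.0768] S [-0.0984  0.2211  0.0768] yaw 79.3 z [-0.001 -0.005 -1.   ] F [-0.3 -0.2  0.3] grip 0.0315 q [ 0.06  0.67  1.75 -0.01  0.72  0.25]
F shaker [-0.2 -0.2  0.3] M shaker [ 0.02 -0.09 -0.02]
```

Request:
{"fn": "step_arm", "kwargs": {"targets": [{"dx": 0,"dy": 0,"dz": -0.0015,"rx": 0,"ry": 0,"rz": 0},{"dx": 0,"dy": 0,"dz": -0.003,"rx": 0,"ry": 0,"rz": 0},{"dx": 0,"dy": 0,"dz": -0.005,"rx": 0,"ry": 0,"rz": 0},{"dx": 0,"dy": 0,"dz": -0.007,"rx": 0,"ry": 0,"rz": 0},{"dx": 0,"dy": 0,"dz": -0.007,"rx": 0,"ry": 0,"rz": 0}]}}

```text
time: 19.45
position: [0.5309, 0.1394, 0.084]
tool_rot: [0.77, 0.638, -0.002, 0.002]
ft_force: [1.1, -0.2, -0.9]
grip_width: 0.0317
```

```bash
python3 fs.py
python3 - <<'E'
from h import *
for n in("side","top"):
    c=viewer.camera(n)
    crop(c,*((200,220,320,310,6) if n=="side" else (180,160,300,240,6)),n+"_p4.png")
E
```

```text
t 19.45 p [0.5309 0.1394 0.084 ] S [-0.0981  0.2212  0.084 ] yaw 79.3 z [-0.    -0.005 -1.   ] F [ 1.1 -0.2 -0.9] grip 0.0317 q [ 0.06  0.66  1.75 -0.01  0.73  0.25]
F shaker [ 1.1  0.  -0.9] M shaker [ 0.17 -0.25  0.11]
```

View pics/side_p4.png

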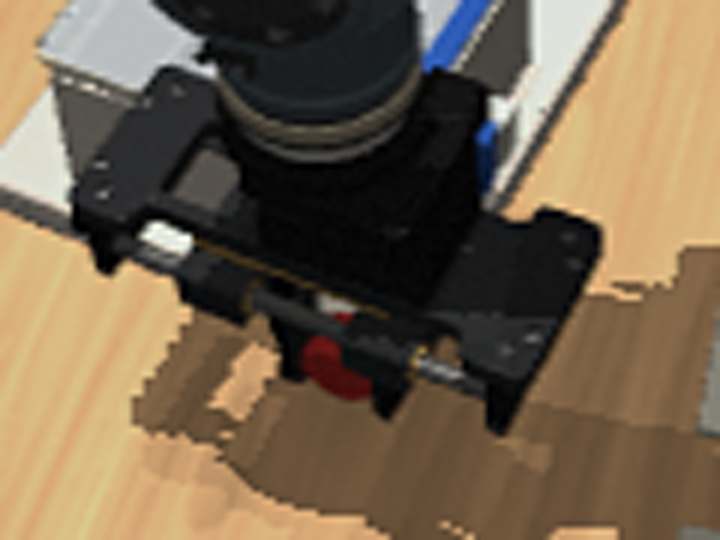

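View pics/top_p4.png

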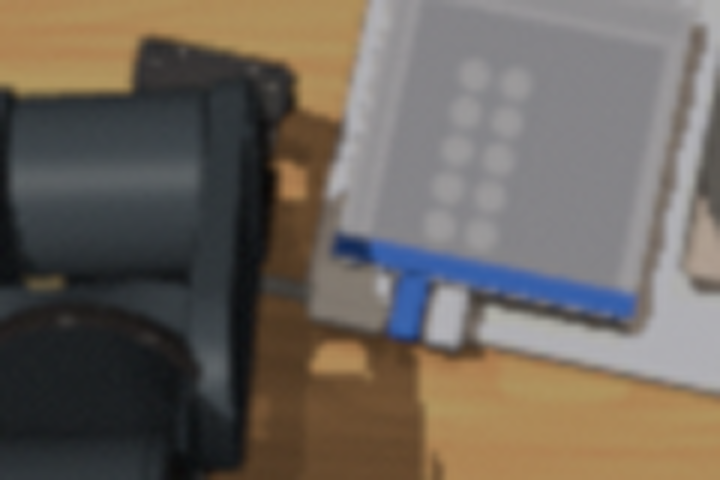

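Request:
{"fn": "step_arm", "kwargs": {"targets": [{"dx": -0.003,"dy": 0,"dz": 0,"rx": 0,"ry": 0,"rz": 0},{"dx": -0.006,"dy": 0,"dz": 0,"rx": 0,"ry": 0,"rz": 0},{"dx": -0.009,"dy": 0,"dz": 0,"rx": 0,"ry": 0,"rz": 0},{"dx": -0.012,"dy": 0,"dz": 0,"rx": 0,"ry": 0,"rz": 0},{"dx": -0.014,"dy": 0,"dz": 0,"rx": 0,"ry": 0,"rz": 0}]}}

```text
time: 20.18
position: [0.5283, 0.1254, 0.0839]
tool_rot: [0.77, 0.638, -0.002, 0.002]
ft_force: [0.6, 0.2, -1.1]
grip_width: 0.0316
```

```bash
python3 fs.py
```

```text
t 20.18 p [0.5283 0.1254 0.0839] S [-0.0981  0.2069  0.0839] yaw 79.3 z [ 0.    -0.005 -1.   ] F [ 0.6  0.2 -1.1] grip 0.0316 q [ 0.03  0.66  1.76 -0.01  0.72  0.22]
F shaker [ 0.5  0.3 -1.1] M shaker [ 0.24 -0.21  0.07]
```

Request:
{"fn": "step_arm", "kwargs": {"targets": [{"dx": -0.003,"dy": 0,"dz": 0,"rx": 0,"ry": 0,"rz": 0},{"dx": -0.006,"dy": 0,"dz": 0,"rx": 0,"ry": 0,"rz": 0},{"dx": -0.009,"dy": 0,"dz": 0,"rx": 0,"ry": 0,"rz": 0},{"dx": -0.012,"dy": 0,"dz": 0,"rx": 0,"ry": 0,"rz": 0},{"dx": -0.015,"dy": 0,"dz": 0,"rx": 0,"ry": 0,"rz": 0}]}}

```text
time: 20.8
position: [0.5257, 0.1105, 0.0841]
tool_rot: [0.77, 0.638, -0.001, 0.002]
ft_force: [0.8, 1.3, -1.4]
grip_width: 0.0313
```

```bash
python3 fs.py
python3 - <<'E'
from h import *
for n in("side","top"):
    c=viewer.camera(n)
    crop(c,*((200,200,320,300,6) if n=="side" else (180,160,300,240,6)),n+"_p5.png")
E
```

```text
t 20.80 p [0.5257 0.1105 0.0841] S [-0.0979  0.1917  0.0841] yaw 79.3 z [ 0.    -0.005 -1.   ] F [ 0.8  1.3 -1.4] grip 0.0313 q [ 0.    0.65  1.78 -0.01  0.71  0.19]
F shaker [ 0.5  1.5 -1.4] M shaker [ 0.19 -0.27  0.03]
```

View pics/side_p5.png

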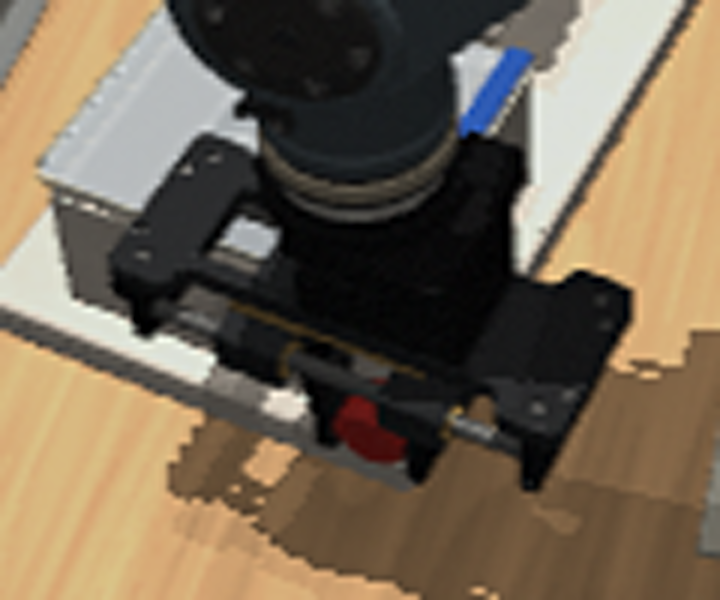

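View pics/top_p5.png

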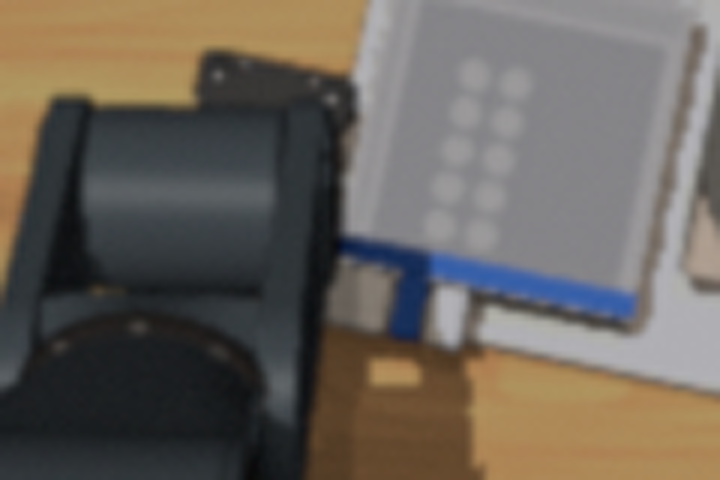

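Request:
{"fn": "step_arm", "kwargs": {"targets": [{"dx": -0.003,"dy": 0,"dz": 0,"rx": 0,"ry": 0,"rz": 0},{"dx": -0.006,"dy": 0,"dz": 0,"rx": 0,"ry": 0,"rz": 0},{"dx": -0.009,"dy": 0,"dz": 0,"rx": 0,"ry": 0,"rz": 0},{"dx": -0.011,"dy": 0,"dz": 0,"rx": 0,"ry": 0,"rz": 0},{"dx": -0.013,"dy": 0,"dz": 0,"rx": 0,"ry": 0,"rz": 0}]}}

```text
time: 21.52
position: [0.5233, 0.0973, 0.0842]
tool_rot: [0.77, 0.638, -0.001, 0.002]
ft_force: [1.3, 0.7, -0.7]
grip_width: 0.0318
```

```bash
python3 fs.py
```

```text
t 21.52 p [0.5233 0.0973 0.0842] S [-0.0978  0.1783  0.0842] yaw 79.3 z [ 0.    -0.005 -1.   ] F [ 1.3  0.7 -0.7] grip 0.0318 q [-0.02  0.65  1.79 -0.01  0.7   0.17]
F shaker [ 1.2  1.  -0.7] M shaker [ 0.21 -0.32  0.05]
```

Request:
{"fn": "step_arm", "kwargs": {"targets": [{"dx": -0.002,"dy": 0,"dz": 0,"rx": 0,"ry": 0,"rz": 0},{"dx": -0.004,"dy": 0,"dz": 0,"rx": 0,"ry": 0,"rz": 0},{"dx": -0.006,"dy": 0,"dz": 0,"rx": 0,"ry": 0,"rz": 0},{"dx": -0.007,"dy": 0,"dz": 0,"rx": 0,"ry": 0,"rz": 0},{"dx": -0.008,"dy": 0,"dz": 0,"rx": 0,"ry": 0,"rz": 0}]}}

```text
time: 22.15
position: [0.5221, 0.0904, 0.0844]
tool_rot: [0.77, 0.637, -0.0, 0.002]
ft_force: [2.2, 7.0, 1.0]
grip_width: 0.0316
```

```bash
python3 fs.py
python3 - <<'E'
from h import *
for n in("side","top"):
    c=viewer.camera(n)
    crop(c,*((200,200,320,300,6) if n=="side" else (180,160,300,240,6)),n+"_p6.png")
E
```

```text
t 22.15 p [0.5221 0.0904 0.0844] S [-0.0977  0.1713  0.0844] yaw 79.2 z [ 0.001 -0.003 -1.   ] F [2.2 7.  1. ] grip 0.0316 q [-0.04  0.64  1.8  -0.    0.7   0.15]
F shaker [0.9 7.2 1. ] M shaker [ 1.31 -0.23 -0.  ]
```

View pics/side_p6.png

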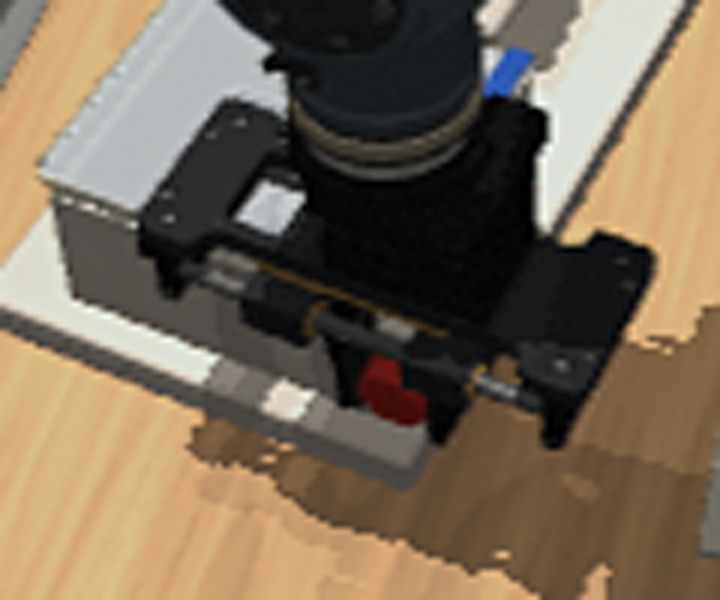

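Request:
{"fn": "step_arm", "kwargs": {"targets": [{"dx": -0.0005,"dy": 0,"dz": 0,"rx": 0,"ry": 0,"rz": 0},{"dx": 0.001,"dy": 0,"dz": 0,"rx": 0,"ry": 0,"rz": 0},{"dx": 0.002,"dy": 0,"dz": 0,"rx": 0,"ry": 0,"rz": 0},{"dx": 0.002,"dy": 0,"dz": -0.01,"rx": 0,"ry": 0,"rz": 0},{"dx": 0.003,"dy": 0,"dz": -0.04,"rx": 0,"ry": 0,"rz": 0}], "gripper": 0.6}}

```text
time: 22.88
position: [0.5215, 0.0934, 0.124]
tool_rot: [0.77, 0.638, -0.002, 0.001]
ft_force: [0.2, 0.6, -0.1]
grip_width: 0.0517
```

```bash
python3 fs.py; python3 go.py -.098 .18 .25 90 0 3 s
```

```text
t 22.88 p [0.5215 0.0934 0.124 ] S [-0.0989  0.1741  0.124 ] yaw 79.2 z [-0.002 -0.003 -1.   ] F [ 0.2  0.6 -0.1] grip 0.0517 q [-0.03  0.58  1.77 -0.    0.79  0.16]
F shaker [ 0.1  0.6 -0.1] M shaker [ 0.05 -0.12 -0.03]
t 22.88 p [0.5215 0.0934 0.124 ] S [-0.0989  0.1741  0.124 ] yaw 79.2 z [-0.002 -0.003 -1.   ] F [ 0.2  0.6 -0.1] grip 0.0517 q [-0.03  0.58  1.77 -0.    0.79  0.16]
dist 0.126 ang 0.3
{"dx": 0.0018, "dy": 0.0002, "dz": -0.042, "rx": -0, "ry": 0.1, "rz": -0},
{"dx": 0.0036, "dy": 0.0004, "dz": -0.084, "rx": -0.1, "ry": 0.1, "rz": -0.1},
{"dx": 0.0054, "dy": 0.0007, "dz": -0.126, "rx": -0.1, "ry": 0.2, "rz": -0.1},
{"dx": 0.0054, "dy": 0.0007, "dz": -0.126, "rx": -0.1, "ry": 0.2, "rz": -0.1},
{"dx": 0.0054, "dy": 0.0007, "dz": -0.126, "rx": -0.1, "ry": 0.2, "rz": -0.1},
```

```bash
python3 go.py -.02 -.082 .32 180 -30 10 s
```

```text
t 22.88 p [0.5215 0.0934 0.124 ] S [-0.0989  0.1741  0.124 ] yaw 79.2 z [-0.002 -0.003 -1.   ] F [ 0.2  0.6 -0.1] grip 0.0517 q [-0.03  0.58  1.77 -0.    0.79  0.16]
dist 0.332 ang 93.9
{"dx": -0.0257, "dy": 0.0079, "dz": -0.0195, "rx": -2.4, "ry": -2.3, "rz": -8.8},
{"dx": -0.0513, "dy": 0.0158, "dz": -0.039, "rx": -4.8, "ry": -4.7, "rz": -17.6},
{"dx": -0.077, "dy": 0.0237, "dz": -0.0585, "rx": -7.1, "ry": -7, "rz": -26.3},
{"dx": -0.1027, "dy": 0.0316, "dz": -0.0781, "rx": -9.5, "ry": -9.4, "rz": -35.1},
{"dx": -0.1284, "dy": 0.0395, "dz": -0.0976, "rx": -11.9, "ry": -11.7, "rz": -43.9},
```

Lift first, then swing over.

Request:
{"fn": "step_arm", "kwargs": {"targets": [{"dx": 0,"dy": 0,"dz": -0.05,"rx": 0,"ry": 0,"rz": 0},{"dx": -0.01,"dy": 0,"dz": -0.1,"rx": -2.4,"ry": -2.3,"rz": -8.8},{"dx": -0.04,"dy": 0.006,"dz": -0.14,"rx": -4.8,"ry": -4.7,"rz": -17.6},{"dx": -0.075,"dy": 0.016,"dz": -0.17,"rx": -7.1,"ry": -7,"rz": -26.3},{"dx": -0.115,"dy": 0.03,"dz": -0.19,"rx": -9.5,"ry": -9.4,"rz": -35}], "gripper": 0.8}}

```text
time: 23.5
position: [0.5301, -0.0252, 0.3171]
tool_rot: [0.535, 0.836, -0.012, 0.116]
ft_force: [0.5, 0.3, 0.0]
grip_width: 0.0694
```

```bash
python3 go.py -.02 -.082 .32 180 -30 6 s
python3 - <<'E'
from h import *
np.set_printoptions(precision=4,suppress=True)
n_=np.array([-.5,0,.866025]); up=np.array([.866025,0,.5]); rt=np.array([0,-1,0])
for n in("side","top"):
    c=viewer.camera(n)
    crop(c,*((200,130,340,300,3.5) if n=="side" else (190,150,310,240,6)),n+"_p7.png")
    C=S(cloud(c)); hsv=cv2.cvtColor(c["img"],cv2.COLOR_BGR2HSV)
    red=((hsv[...,0]<8)|(hsv[...,0]>172))&(hsv[...,1]>150)
    X=C[red&(C[...,1]>.1)&(C[...,1]<.24)&(C[...,2]<.12)&(C[...,2]>.05)]; print(n,"head",len(X),X.min(0) if len(X) else 0,X.max(0) if len(X) else 0)
E
```

```text
t 23.50 p [ 0.5301 -0.0252  0.3171] S [-0.0684  0.0592  0.3171] yaw 114.1 z [ 0.182 -0.145 -0.973] F [0.5 0.3 0. ] grip 0.0694 q [-0.2   0.24  1.7  -0.13  0.99 -0.57]
dist 0.149 ang 56.0
{"dx": -0.0235, "dy": -0.0073, "dz": 0.0037, "rx": -2.4, "ry": -2.3, "rz": -8.7},
{"dx": -0.047, "dy": -0.0145, "dz": 0.0075, "rx": -4.7, "ry": -4.6, "rz": -17.5},
{"dx": -0.0705, "dy": -0.0218, "dz": 0.0112, "rx": -7.1, "ry": -6.9, "rz": -26.2},
{"dx": -0.094, "dy": -0.029, "dz": 0.015, "rx": -9.4, "ry": -9.2, "rz": -34.9},
{"dx": -0.1175, "dy": -0.0363, "dz": 0.0187, "rx": -11.8, "ry": -11.5, "rz": -43.7},
side head 142 [-0.1123  0.1563  0.0695] [-0.0794  0.1847  0.101 ]
top head 0 0 0
```

View pics/side_p7.png

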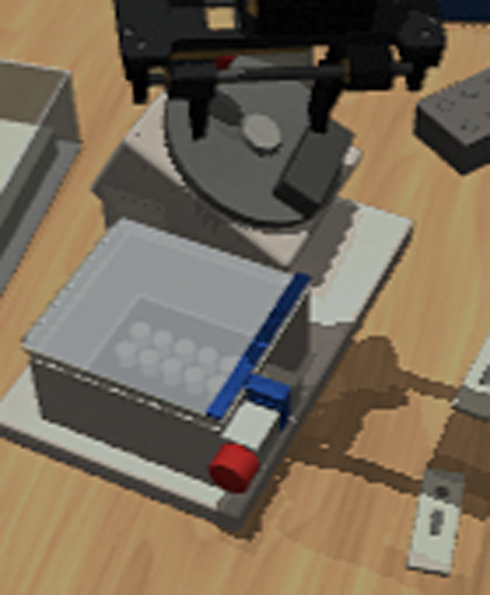

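View pics/top_p7.png

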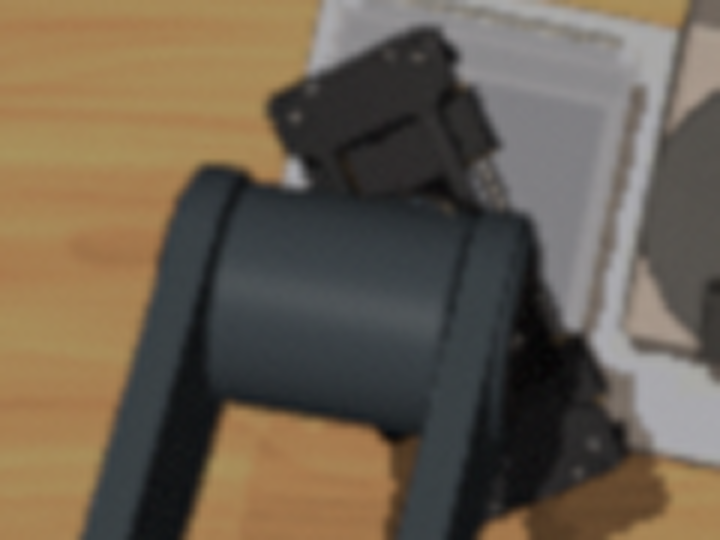

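Request:
{"fn": "step_arm", "kwargs": {"targets": [{"dx": -0.023,"dy": -0.007,"dz": 0.003,"rx": -2.4,"ry": -2.3,"rz": -8.7},{"dx": -0.047,"dy": -0.0145,"dz": 0.007,"rx": -4.7,"ry": -4.6,"rz": -17.5},{"dx": -0.07,"dy": -0.022,"dz": 0.011,"rx": -7.1,"ry": -6.9,"rz": -26.2},{"dx": -0.094,"dy": -0.029,"dz": 0.015,"rx": -9.4,"ry": -9.2,"rz": -35},{"dx": -0.118,"dy": -0.036,"dz": 0.019,"rx": -11.8,"ry": -11.5,"rz": -43.7}]}}

```text
time: 24.22
position: [0.5467, -0.1452, 0.3195]
tool_rot: [0.186, 0.954, -0.022, 0.234]
ft_force: [0.6, -0.3, -0.1]
grip_width: 0.0691
```

```bash
python3 - <<'E'
from h import *
np.set_printoptions(precision=4,suppress=True)
n_=np.array([-.5,0,.866025]); up=np.array([.866025,0,.5]); rt=np.array([0,-1,0])
for n in("side","top"):
    c=viewer.camera(n)
    crop(c,*((200,100,340,240,4) if n=="side" else (260,130,380,230,6)),n+"_c1.png")
    C=S(cloud(c)); D=np.stack([C@rt,C@up,C@n_],-1); hsv=cv2.cvtColor(c["img"],cv2.COLOR_BGR2HSV)
    red=((hsv[...,0]<8)|(hsv[...,0]>172))&(hsv[...,1]>150)&(C[...,1]<0)&(C[...,1]>-.2)&(C[...,2]>.1)
    X=D[red]; print(n,"knob",len(X),np.quantile(X,[.03,.5,.97],axis=0) if len(X) else 0)
E
python3 go.py -.015 -.082 .30 180 -30 4 s
```

```text
side knob 188 [[0.0673 0.1352 0.134 ]
 [0.0718 0.1467 0.1718]
 [0.0894 0.1588 0.1897]]
top knob 126 [[0.0726 0.1291 0.1249]
 [0.0838 0.1523 0.1849]
 [0.0961 0.1608 0.1929]]
t 24.32 p [ 0.5466 -0.1468  0.3193] S [-0.0296 -0.0572  0.3193] yaw 156.8 z [ 0.436 -0.13  -0.89 ] F [ 0.5 -0.4  0. ] grip 0.0699 q [-0.51  0.21  1.82  0.17  0.66 -1.8 ]
dist 0.035 ang 11.8
{"dx": -0.0022, "dy": -0.0056, "dz": 0.0062, "rx": -0.7, "ry": -0.7, "rz": -2.8},
{"dx": -0.0044, "dy": -0.0112, "dz": 0.0125, "rx": -1.5, "ry": -1.4, "rz": -5.5},
{"dx": -0.0066, "dy": -0.0168, "dz": 0.0187, "rx": -2.2, "ry": -2.1, "rz": -8.3},
{"dx": -0.0088, "dy": -0.0224, "dz": 0.025, "rx": -3, "ry": -2.8, "rz": -11.1},
{"dx": -0.0088, "dy": -0.0224, "dz": 0.025, "rx": -3, "ry": -2.8, "rz": -11.1},
```

View pics/side_c1.png

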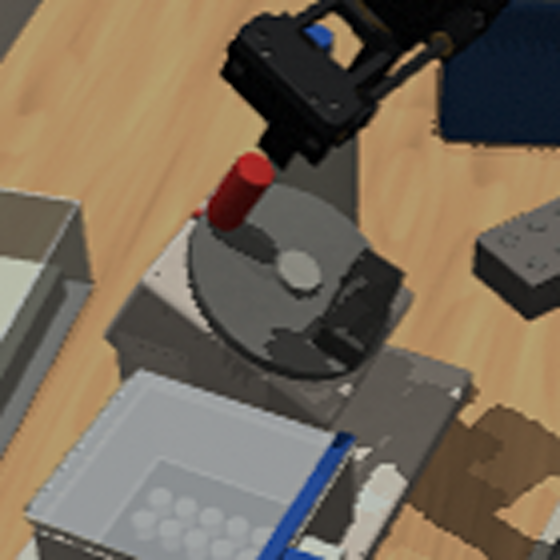

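```bash
python3 go.py -.0027 -.082 .2987 180 -30 4 s
```

```text
t 24.32 p [ 0.5466 -0.1468  0.3193] S [-0.0296 -0.0572  0.3193] yaw 156.8 z [ 0.436 -0.13  -0.89 ] F [ 0.5 -0.4  0. ] grip 0.0699 q [-0.51  0.21  1.82  0.17  0.66 -1.8 ]
dist 0.042 ang 11.8
{"dx": -0.0047, "dy": -0.005, "dz": 0.0079, "rx": -0.7, "ry": -0.7, "rz": -2.8},
{"dx": -0.0094, "dy": -0.01, "dz": 0.0159, "rx": -1.5, "ry": -1.4, "rz": -5.5},
{"dx": -0.0142, "dy": -0.0151, "dz": 0.0238, "rx": -2.2, "ry": -2.1, "rz": -8.3},
{"dx": -0.0189, "dy": -0.0201, "dz": 0.0317, "rx": -3, "ry": -2.8, "rz": -11.1},
{"dx": -0.0189, "dy": -0.0201, "dz": 0.0317, "rx": -3, "ry": -2.8, "rz": -11.1},
```

Request:
{"fn": "step_arm", "kwargs": {"targets": [{"dx": -0.005,"dy": -0.005,"dz": 0.008,"rx": -0.7,"ry": -0.7,"rz": -2.8},{"dx": -0.0095,"dy": -0.01,"dz": 0.016,"rx": -1.5,"ry": -1.4,"rz": -5.5},{"dx": -0.014,"dy": -0.015,"dz": 0.024,"rx": -2.2,"ry": -2.1,"rz": -8.3},{"dx": -0.019,"dy": -0.02,"dz": 0.0315,"rx": -3,"ry": -2.8,"rz": -11.1},{"dx": -0.019,"dy": -0.02,"dz": 0.0315,"rx": -3,"ry": -2.8,"rz": -11.1}]}}

```text
time: 24.95
position: [0.5683, -0.1752, 0.2982]
tool_rot: [0.091, 0.962, -0.023, 0.257]
ft_force: [-0.1, 0.1, 0.4]
grip_width: 0.0696
```

```bash
cat >> h.py <<'E'
NN=np.array([-.5,0,.8660254]); UP=np.array([.8660254,0,.5]); RT=np.array([0,-1.,0])
HUB=(.0894,.0814)
def face(r,u,w): return W(r*RT+u*UP+w*NN)
def tface(p): q=S(p); return np.array([q@RT,q@UP,q@NN])
E
cat > gf.py <<'E'
from h import *
import sys
# gf.py r u w n : move to face coords
r,u,w,n=map(float,sys.argv[1:5]); o=stat(); p=o["position"]; R=Ro.from_quat(o["tool_rot"])
print("face",tface(p).round(4)); P=face(r,u,w); Q=Rt(180-10.7,-30); rv=(R.inv()*Q).as_rotvec()
rows([(p+(P-p)*min(1,i/n),R*Ro.from_rotvec(rv*min(1,i/n))) for i in range(1,6)],o)
E
python3 gf.py .082 .147 .17 5
python3 - <<'E'
from h import *
for n in("side","top"):
    c=viewer.camera(n)
    crop(c,*((200,80,340,240,3.7) if n=="side" else (260,130,380,230,6)),n+"_c2.png")
E
```

```text
t 24.95 p [ 0.5683 -0.1752  0.2982] S [-0.003  -0.0811  0.2982] yaw 169.1 z [ 0.49  -0.091 -0.867] F [-0.1  0.1  0.4] grip 0.0696 q [-0.58  0.27  1.82  0.36  0.59 -2.22]
face [0.0811 0.1465 0.2598]
{"dx": -0.0001, "dy": -0.0002, "dz": 0.018, "rx": 0, "ry": -0, "rz": -0},
{"dx": -0.0003, "dy": -0.0004, "dz": 0.0359, "rx": 0, "ry": -0, "rz": -0.1},
{"dx": -0.0004, "dy": -0.0006, "dz": 0.0539, "rx": 0.1, "ry": -0.1, "rz": -0.1},
{"dx": -0.0005, "dy": -0.0008, "dz": 0.0718, "rx": 0.1, "ry": -0.1, "rz": -0.1},
{"dx": -0.0006, "dy": -0.001, "dz": 0.0898, "rx": 0.1, "ry": -0.1, "rz": -0.2},
```

View pics/side_c2.png

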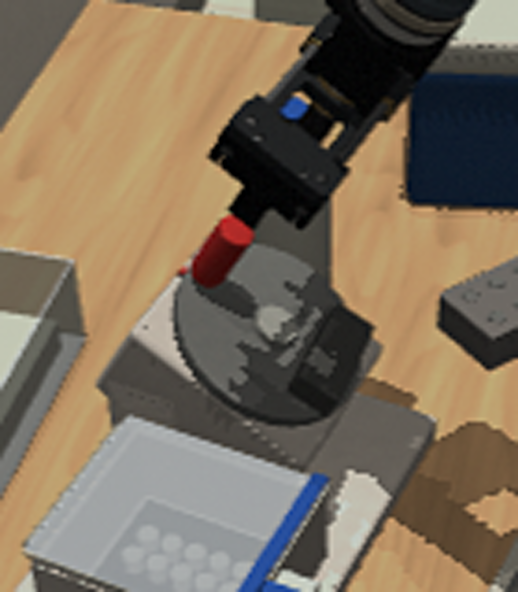

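View pics/top_c2.png

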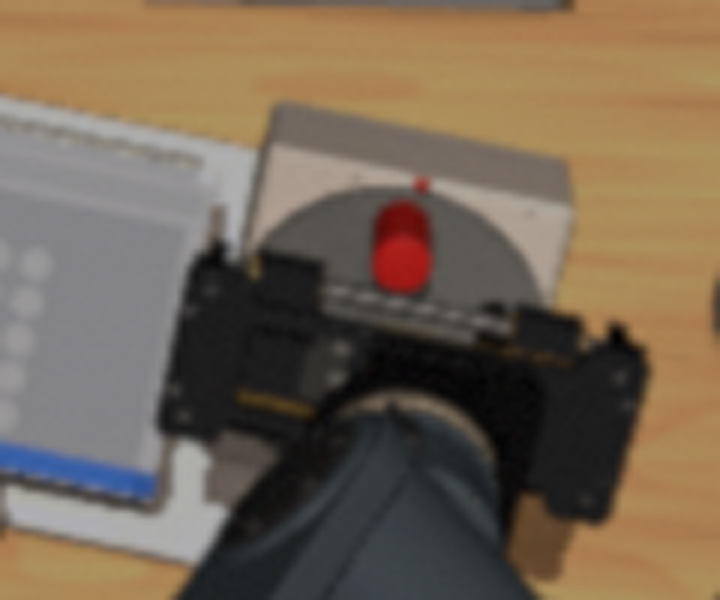

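```bash
cat > fk.py <<'E'
from h import *
from scipy.optimize import least_squares
data=[([-1.4535,.5285,1.4339,0,1.1814,-.1785],[.1821,-.5972,.2406]),([-1.02,.29,1.42,0,1.43,-.42],[.3773,-.4053,.3822]),([-.52,.31,1.4,0,1.43,-.58],[.5352,-.1779,.382]),
([.47,.46,1.7,-.16,.84,-.72],[.4684,.3251,.2046]),([.55,.76,1.78,-.33,.48,-.54],[.4545,.3591,.0341]),([-.18,.7,1.8,-.02,.43,-1.55],[.593,.0014,.0615]),
([-.19,.58,1.14,0,1.42,-1.56],[.704,-.0226,.3077]),([-.19,.58,1.74,-.01,.82,-1.56],[.5433,.0084,.1287]),([.06,.67,1.75,-.01,.72,.25],[.5309,.1391,.0766]),
([-.2,.24,1.7,-.13,.99,-.57],[.5301,-.0252,.3171]),([-.51,.21,1.82,.17,.66,-1.8],[.5466,-.1468,.3193]),([-.58,.27,1.82,.36,.59,-2.22],[.5683,-.1752,.2982])]
ry=lambda a:Ro.from_euler('y',a); rz=lambda a:Ro.from_euler('z',a)
def fk(q,k):
    h,L1,L2,L3,d,a0,e,ph=k
    R=rz(q[0]); p=R.apply([a0,d,h]); R=R*ry(q[1]); p=p+R.apply([0,0,L1]); R=R*ry(q[2]); p=p+R.apply([e,0,L2]); R=R*rz(q[3])*ry(q[4]); p=p+R.apply([0,0,L3])
    return p,R*rz(q[5]+ph)
def fit():
    f=lambda k:np.concatenate([fk(q,k)[0]-p for q,p in data])
    return least_squares(f,[.3,.4,.35,.2,.1,0,0,0])
def ik(P,Q,k,q0):
    f=lambda q:np.r_[(fk(q,k)[0]-P)*10,(fk(q,k)[1].inv()*Q).as_rotvec()*3]
    return least_squares(f,q0)
E
python3 - <<'E'
from fk import *
np.set_printoptions(precision=3,suppress=True)
s=fit(); k=s.x; print(k,np.abs(s.fun).max())
o=telemetry.get_obs(); M=Ro.from_quat(o["tool_rot"]); p,R=fk(o["q"],k); print(p-o["position"], R.as_matrix()[:,2],M.as_matrix()[:,2])
dR=(R.inv()*M).as_rotvec(); print(dR); k[7]+=dR[2]
for tilt in(-30,-25,-20):
    q0=o["q"].copy()
    for a in range(0,361,45):
        t=np.radians(a); P=face(HUB[0]+.065*np.sin(t),HUB[1]+.065*np.cos(t),.170)
        r=ik(P,Rt(169.3,tilt),k,q0); q0=r.x; print(tilt,a,r.x,"%.4f"%r.cost)
E
```

```text
[0.269 0.591 0.392 0.283 0.111 0.001 0.116 0.   ] 0.0024609127219606163
[-0.002 -0.    -0.001] [ 0.491 -0.091 -0.866] [ 0.491 -0.091 -0.866]
[-0.    -0.     1.571]
-30 0 [-0.56   0.447  1.804  0.447  0.436 -2.308] 0.0000
-30 45 [-0.661  0.455  1.829  0.56   0.444 -2.504] 0.0000
-30 90 [-0.739  0.461  1.928  0.751  0.394 -2.772] 0.0000
-30 135 [-0.75   0.469  2.051  1.031  0.317 -3.08 ] 0.0000
-30 180 [-0.669  0.471  2.124  1.274  0.245 -3.262] 0.0000
-30 225 [-0.54   0.456  2.092  1.066  0.199 -2.937] 0.0000
-30 270 [-0.465  0.44   1.98   0.576  0.255 -2.374] 0.0000
-30 315 [-0.48   0.439  1.863  0.419  0.364 -2.222] 0.0000
-30 360 [-0.56   0.447  1.804  0.447  0.436 -2.308] 0.0000
-25 0 [-0.545  0.454  1.741  0.286  0.553 -2.143] 0.0000
-25 45 [-0.641  0.46   1.768  0.365  0.546 -2.303] 0.0000
-25 90 [-0.714  0.461  1.869  0.483  0.476 -2.492] 0.0000
-25 135 [-0.723  0.463  1.992  0.634  0.373 -2.665] 0.0000
-25 180 [-0.643  0.461  2.063  0.713  0.289 -2.681] 0.0000
-25 225 [-0.521  0.449  2.03   0.519  0.284 -2.377] 0.0000
-25 270 [-0.451  0.44   1.918  0.305  0.377 -2.096] 0.0000
-25 315 [-0.467  0.445  1.801  0.252  0.488 -2.05 ] 0.0000
-25 360 [-0.545  0.454  1.741  0.286  0.553 -2.143] 0.0000
-20 0 [-0.53   0.468  1.677  0.185  0.674 -2.04 ] 0.0000
-20 45 [-0.622  0.472  1.706  0.238  0.659 -2.172] 0.0000
-20 90 [-0.691  0.469  1.808  0.307  0.578 -2.309] 0.0000
-20 135 [-0.696  0.465  1.932  0.38   0.467 -2.397] 0.0000
-20 180 [-0.619  0.459  2.002  0.389  0.387 -2.342] 0.0000
-20 225 [-0.504  0.45   1.968  0.275  0.404 -2.123] 0.0000
-20 270 [-0.438  0.447  1.855  0.176  0.507 -1.963] 0.0000
-20 315 [-0.455  0.457  1.737  0.158  0.616 -1.953] 0.0000
-20 360 [-0.53   0.468  1.677  0.185  0.674 -2.04 ] 0.0000
```

```bash
sed -i 's/,-30); rv/,-20); rv/' gf.py; python3 gf.py .082 .147 .17 5
```

```text
t 25.05 p [ 0.5682 -0.175   0.2988] S [-0.0031 -0.0809  0.2988] yaw 169.2 z [ 0.491 -0.091 -0.866] F [-0.4 -0.4 -0.3] grip 0.0695 q [-0.58  0.27  1.82  0.36  0.59 -2.22]
face [0.0809 0.1467 0.2603]
{"dx": -0.0001, "dy": -0.0002, "dz": 0.0181, "rx": 0, "ry": 2, "rz": -0},
{"dx": -0.0001, "dy": -0.0005, "dz": 0.0361, "rx": 0, "ry": 4, "rz": -0},
{"dx": -0.0002, "dy": -0.0007, "dz": 0.0542, "rx": 0.1, "ry": 6, "rz": -0},
{"dx": -0.0003, "dy": -0.001, "dz": 0.0722, "rx": 0.1, "ry": 8, "rz": -0},
{"dx": -0.0004, "dy": -0.0012, "dz": 0.0903, "rx": 0.1, "ry": 10, "rz": -0.1},
```

Request:
{"fn": "step_arm", "kwargs": {"targets": [{"dx": 0,"dy": 0,"dz": 0.018,"rx": 0,"ry": 2.5,"rz": 0},{"dx": 0,"dy": -0.0005,"dz": 0.038,"rx": 0,"ry": 5,"rz": 0},{"dx": 0,"dy": -0.001,"dz": 0.058,"rx": 0,"ry": 7.5,"rz": 0},{"dx": 0,"dy": -0.001,"dz": 0.078,"rx": 0,"ry": 10,"rz": 0},{"dx": 0,"dy": -0.001,"dz": 0.09,"rx": 0,"ry": 10,"rz": 0}]}}

```text
time: 25.68
position: [0.6132, -0.1837, 0.2205]
tool_rot: [0.092, 0.981, -0.015, 0.173]
ft_force: [-0.6, 0.1, 0.2]
grip_width: 0.0698
```

```bash
python3 gf.py .082 .147 .17 5
python3 - <<'E'
from h import *
for n in("side","top"):
    c=viewer.camera(n)
    crop(c,*((220,100,320,210,5) if n=="side" else (280,130,380,220,6)),n+"_c3.png")
E
```

```text
t 25.68 p [ 0.6132 -0.1837  0.2205] S [ 0.0427 -0.081   0.2205] yaw 169.2 z [ 0.336 -0.062 -0.94 ] F [-0.6  0.1  0.2] grip 0.0698 q [-0.52  0.47  1.68  0.18  0.67 -2.02]
face [0.081  0.1472 0.1696]
{"dx": 0.0001, "dy": -0.0002, "dz": -0.0001, "rx": 0, "ry": -0, "rz": -0},
{"dx": 0.0001, "dy": -0.0004, "dz": -0.0001, "rx": 0, "ry": -0, "rz": -0},
{"dx": 0.0002, "dy": -0.0006, "dz": -0.0002, "rx": 0.1, "ry": -0, "rz": -0},
{"dx": 0.0002, "dy": -0.0008, "dz": -0.0002, "rx": 0.1, "ry": -0, "rz": -0},
{"dx": 0.0003, "dy": -0.001, "dz": -0.0003, "rx": 0.1, "ry": -0, "rz": -0.1},
```

View pics/side_c3.png

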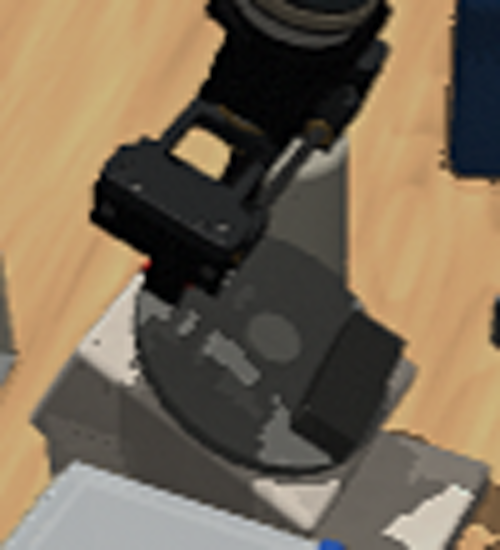

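View pics/top_c3.png

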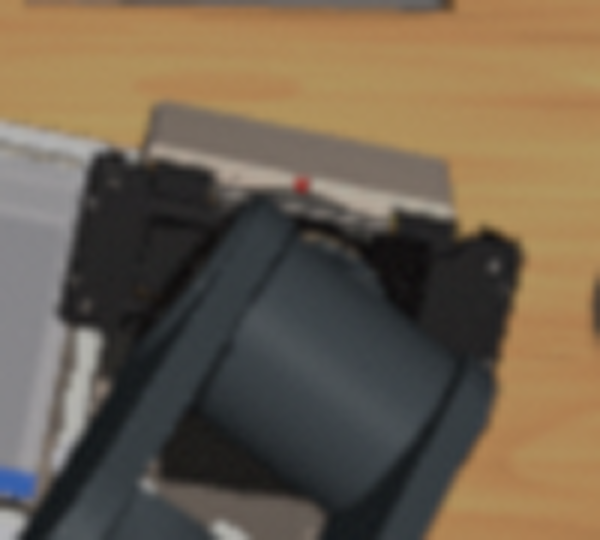

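Request:
{"fn": "step_arm", "kwargs": {"targets": [{"dx": 0,"dy": 0,"dz": 0,"rx": 0,"ry": 0,"rz": 0},{"dx": 0,"dy": 0,"dz": 0,"rx": 0,"ry": 0,"rz": 0},{"dx": 0,"dy": 0,"dz": 0,"rx": 0,"ry": 0,"rz": 0},{"dx": 0,"dy": 0,"dz": 0,"rx": 0,"ry": 0,"rz": 0},{"dx": 0,"dy": 0,"dz": 0,"rx": 0,"ry": 0,"rz": 0}], "gripper": 0, "force": 35}}

```text
time: 26.4
position: [0.6119, -0.1836, 0.2198]
tool_rot: [0.092, 0.981, -0.015, 0.172]
ft_force: [0.0, -0.3, 0.9]
grip_width: 0.0274
```

```bash
python3 fs.py
cat > cr.py <<'E'
from h import *
import sys
# cr.py rows-per-turn end_angle_deg(total): next 5 rows along the circle from the present angle
N=float(sys.argv[1]); turns=float(sys.argv[2]); ramp=len(sys.argv)>3
o=stat(); p=o["position"]; f=tface(p); R=Ro.from_quat(o["tool_rot"])
a0=np.arctan2(f[0]-HUB[0],f[1]-HUB[1]); rad=np.hypot(f[0]-HUB[0],f[1]-HUB[1])
F=o["ft_force"]@RS; F=np.array([F@RT,F@UP,F@NN]); c,s=np.cos(a0),np.sin(a0)
print("angle %.1f deg radius %.4f w %.4f"%(np.degrees(a0),rad,f[2]),"F tang %.1f rad %.1f n %.1f"%(F@[c,-s,0],F@[s,c,0],F[2]))
w=[]
st=2*np.pi/N; prof=[.3,.9,1.8,2.8,3.8] if ramp else [1,2,3,4,5]
for k in prof:
    a=a0+st*k; w.append((face(HUB[0]+.065*np.sin(a),HUB[1]+.065*np.cos(a),.170),Rt(169.3,-20)))
rows(w,o)
E
python3 cr.py 32 2 ramp
```

```text
t 26.40 p [ 0.6119 -0.1836  0.2198] S [ 0.0414 -0.0812  0.2198] yaw 169.2 z [ 0.335 -0.061 -0.94 ] F [ 0.  -0.3  0.9] grip 0.0274 q [-0.52  0.47  1.68  0.18  0.67 -2.03]
F shaker [ 0.1 -0.3  0.9] M shaker [0.47 0.15 0.26]
t 26.40 p [ 0.6119 -0.1836  0.2198] S [ 0.0414 -0.0812  0.2198] yaw 169.2 z [ 0.335 -0.061 -0.94 ] F [ 0.  -0.3  0.9] grip 0.0274 q [-0.52  0.47  1.68  0.18  0.67 -2.03]
angle -7.2 deg radius 0.0649 w 0.1697 F tang 0.4 rad 0.5 n 0.7
{"dx": -0.0004, "dy": -0.0038, "dz": -0.0004, "rx": 0.1, "ry": -0.1, "rz": -0.1},
{"dx": -0.0005, "dy": -0.0115, "dz": -0.0004, "rx": 0.1, "ry": -0.1, "rz": -0.1},
{"dx": 0.0011, "dy": -0.0228, "dz": -0.0002, "rx": 0.1, "ry": -0.1, "rz": -0.1},
{"dx": 0.0051, "dy": -0.0349, "dz": 0.0005, "rx": 0.1, "ry": -0.1, "rz": -0.1},
{"dx": 0.0113, "dy": -0.0459, "dz": 0.0016, "rx": 0.1, "ry": -0.1, "rz": -0.1},
```

Request:
{"fn": "step_arm", "kwargs": {"targets": [{"dx": -0.0005,"dy": -0.004,"dz": 0,"rx": 0,"ry": 0,"rz": 0},{"dx": -0.0005,"dy": -0.0115,"dz": 0,"rx": 0,"ry": 0,"rz": 0},{"dx": 0.001,"dy": -0.023,"dz": 0,"rx": 0,"ry": 0,"rz": 0},{"dx": 0.005,"dy": -0.035,"dz": 0.0005,"rx": 0,"ry": 0,"rz": 0},{"dx": 0.0115,"dy": -0.046,"dz": 0.0015,"rx": 0,"ry": 0,"rz": 0}]}}

```text
time: 27.02
position: [0.5922, -0.2268, 0.2134]
tool_rot: [0.093, 0.981, -0.014, 0.171]
ft_force: [1.9, 5.1, -3.5]
grip_width: 0.0271
```

```bash
python3 cr.py 32 2
```

```text
t 27.02 p [ 0.5922 -0.2268  0.2134] S [ 0.0301 -0.1274  0.2134] yaw 169.2 z [ 0.333 -0.059 -0.941] F [ 1.9  5.1 -3.5] grip 0.0271 q [-0.61  0.47  1.69  0.23  0.67 -2.15]
angle 36.5 deg radius 0.0639 w 0.1697 F tang -3.7 rad -4.0 n -3.5
{"dx": 0.0075, "dy": -0.0102, "dz": 0.0011, "rx": 0.2, "ry": -0.2, "rz": -0.1},
{"dx": 0.0176, "dy": -0.0178, "dz": 0.0028, "rx": 0.2, "ry": -0.2, "rz": -0.1},
{"dx": 0.0289, "dy": -0.0233, "dz": 0.0049, "rx": 0.2, "ry": -0.2, "rz": -0.1},
{"dx": 0.041, "dy": -0.0264, "dz": 0.007, "rx": 0.2, "ry": -0.2, "rz": -0.1},
{"dx": 0.0536, "dy": -0.0271, "dz": 0.0093, "rx": 0.2, "ry": -0.2, "rz": -0.1},
```

Request:
{"fn": "step_arm", "kwargs": {"targets": [{"dx": 0.0075,"dy": -0.01,"dz": 0.001,"rx": 0,"ry": 0,"rz": 0},{"dx": 0.0175,"dy": -0.0175,"dz": 0.003,"rx": 0,"ry": 0,"rz": 0},{"dx": 0.029,"dy": -0.023,"dz": 0.005,"rx": 0,"ry": 0,"rz": 0},{"dx": 0.041,"dy": -0.026,"dz": 0.007,"rx": 0,"ry": 0,"rz": 0},{"dx": 0.0535,"dy": -0.0265,"dz": 0.0095,"rx": 0,"ry": 0,"rz": 0}]}}

```text
time: 27.65
position: [0.5417, -0.2434, 0.1864]
tool_rot: [0.093, 0.981, -0.013, 0.172]
ft_force: [8.7, 9.6, -0.1]
grip_width: 0.0271
```

```bash
python3 cr.py 32 2
```

```text
t 27.65 p [ 0.5417 -0.2434  0.1864] S [-0.0165 -0.153   0.1864] yaw 169.0 z [ 0.335 -0.057 -0.94 ] F [ 8.7  9.6 -0.1] grip 0.0271 q [-0.69  0.47  1.81  0.32  0.58 -2.32]
angle 92.2 deg radius 0.0637 w 0.1697 F tang -5.4 rad -11.3 n -3.5
{"dx": 0.0125, "dy": 0.0003, "dz": 0.0019, "rx": 0.3, "ry": -0.1, "rz": -0.2},
{"dx": 0.0244, "dy": 0.0044, "dz": 0.0041, "rx": 0.3, "ry": -0.1, "rz": -0.2},
{"dx": 0.0353, "dy": 0.0108, "dz": 0.006, "rx": 0.3, "ry": -0.1, "rz": -0.2},
{"dx": 0.0447, "dy": 0.0192, "dz": 0.0078, "rx": 0.3, "ry": -0.1, "rz": -0.2},
{"dx": 0.0523, "dy": 0.0293, "dz": 0.0092, "rx": 0.3, "ry": -0.1, "rz": -0.2},
```

```bash
sed -i 's/HUB=(.0894,.0814)/HUB=(.0880,.0814)/' h.py; python3 cr.py 32 2
```

```text
t 27.65 p [ 0.5417 -0.2434  0.1864] S [-0.0165 -0.153   0.1864] yaw 169.0 z [ 0.335 -0.057 -0.94 ] F [ 8.7  9.6 -0.1] grip 0.0271 q [-0.69  0.47  1.81  0.32  0.58 -2.32]
angle 92.2 deg radius 0.0651 w 0.1697 F tang -5.4 rad -11.3 n -3.5
{"dx": 0.0125, "dy": 0.0017, "dz": 0.0019, "rx": 0.3, "ry": -0.1, "rz": -0.2},
{"dx": 0.0244, "dy": 0.0058, "dz": 0.0041, "rx": 0.3, "ry": -0.1, "rz": -0.2},
{"dx": 0.0352, "dy": 0.0122, "dz": 0.006, "rx": 0.3, "ry": -0.1, "rz": -0.2},
{"dx": 0.0446, "dy": 0.0206, "dz": 0.0078, "rx": 0.3, "ry": -0.1, "rz": -0.2},
{"dx": 0.0523, "dy": 0.0307, "dz": 0.0092, "rx": 0.3, "ry": -0.1, "rz": -0.2},
```

Request:
{"fn": "step_arm", "kwargs": {"targets": [{"dx": 0.0125,"dy": 0.0015,"dz": 0.002,"rx": 0,"ry": 0,"rz": 0},{"dx": 0.0245,"dy": 0.006,"dz": 0.004,"rx": 0,"ry": 0,"rz": 0},{"dx": 0.035,"dy": 0.012,"dz": 0.006,"rx": 0,"ry": 0,"rz": 0},{"dx": 0.0445,"dy": 0.0205,"dz": 0.008,"rx": 0,"ry": 0,"rz": 0},{"dx": 0.0525,"dy": 0.0305,"dz": 0.009,"rx": 0,"ry": 0,"rz": 0}]}}

```text
time: 28.28
position: [0.5035, -0.2082, 0.1611]
tool_rot: [0.094, 0.98, -0.016, 0.175]
ft_force: [9.4, -3.5, -8.9]
grip_width: 0.027
```

```bash
python3 cr.py 32 2
```

```text
t 28.27 p [ 0.5035 -0.2082  0.1611] S [-0.0606 -0.1255  0.1611] yaw 169.0 z [ 0.339 -0.065 -0.938] F [ 9.4 -3.5 -8.9] grip 0.0270 q [-0.69  0.46  1.96  0.4   0.44 -2.41]
angle 144.9 deg radius 0.0652 w 0.1698 F tang -3.8 rad -2.4 n -12.6
{"dx": 0.0061, "dy": 0.0112, "dz": 0.0008, "rx": -0, "ry": 0.2, "rz": -0.3},
{"dx": 0.0101, "dy": 0.0232, "dz": 0.0015, "rx": -0, "ry": 0.2, "rz": -0.3},
{"dx": 0.0117, "dy": 0.0359, "dz": 0.0018, "rx": -0, "ry": 0.2, "rz": -0.3},
{"dx": 0.0108, "dy": 0.0486, "dz": 0.0016, "rx": -0, "ry": 0.2, "rz": -0.3},
{"dx": 0.0075, "dy": 0.0609, "dz": 0.001, "rx": -0, "ry": 0.2, "rz": -0.3},
```

```bash
sed -i 's/np.cos(a),.170)/np.cos(a),.169)/' cr.py; python3 cr.py 32 2
```

```text
t 28.27 p [ 0.5035 -0.2082  0.1611] S [-0.0606 -0.1255  0.1611] yaw 169.0 z [ 0.339 -0.065 -0.938] F [ 9.4 -3.5 -8.9] grip 0.0270 q [-0.69  0.46  1.96  0.4   0.44 -2.41]
angle 144.9 deg radius 0.0652 w 0.1698 F tang -3.8 rad -2.4 n -12.6
{"dx": 0.006, "dy": 0.0112, "dz": 0.0018, "rx": -0, "ry": 0.2, "rz": -0.3},
{"dx": 0.01, "dy": 0.0232, "dz": 0.0025, "rx": -0, "ry": 0.2, "rz": -0.3},
{"dx": 0.0115, "dy": 0.0359, "dz": 0.0028, "rx": -0, "ry": 0.2, "rz": -0.3},
{"dx": 0.0107, "dy": 0.0486, "dz": 0.0026, "rx": -0, "ry": 0.2, "rz": -0.3},
{"dx": 0.0074, "dy": 0.0609, "dz": 0.002, "rx": -0, "ry": 0.2, "rz": -0.3},
```

Request:
{"fn": "step_arm", "kwargs": {"targets": [{"dx": 0.006,"dy": 0.011,"dz": 0.002,"rx": 0,"ry": 0,"rz": 0},{"dx": 0.01,"dy": 0.023,"dz": 0.0025,"rx": 0,"ry": 0,"rz": 0},{"dx": 0.0115,"dy": 0.036,"dz": 0.003,"rx": 0,"ry": 0,"rz": 0},{"dx": 0.0105,"dy": 0.0485,"dz": 0.0025,"rx": 0,"ry": 0,"rz": 0},{"dx": 0.0075,"dy": 0.061,"dz": 0.002,"rx": 0,"ry": 0,"rz": 0}]}}

```text
time: 28.9
position: [0.5082, -0.1469, 0.157]
tool_rot: [0.094, 0.98, -0.016, 0.175]
ft_force: [-1.9, -1.3, 6.5]
grip_width: 0.0271
```

```bash
python3 cr.py 32 2
```

```text
t 28.90 p [ 0.5082 -0.1469  0.157 ] S [-0.0673 -0.0644  0.157 ] yaw 169.0 z [ 0.339 -0.065 -0.938] F [-1.9 -1.3  6.5] grip 0.0271 q [-0.56  0.46  2.01  0.36  0.37 -2.25]
angle -158.9 deg radius 0.0656 w 0.1696 F tang -0.9 rad -2.3 n 6.5
{"dx": -0.0062, "dy": 0.0112, "dz": -0.0005, "rx": -0.1, "ry": 0.2, "rz": -0.3},
{"dx": -0.0139, "dy": 0.0213, "dz": -0.0018, "rx": -0.1, "ry": 0.2, "rz": -0.3},
{"dx": -0.0234, "dy": 0.0296, "dz": -0.0035, "rx": -0.1, "ry": 0.2, "rz": -0.3},
{"dx": -0.0343, "dy": 0.036, "dz": -0.0054, "rx": -0.1, "ry": 0.2, "rz": -0.3},
{"dx": -0.0462, "dy": 0.04, "dz": -0.0074, "rx": -0.1, "ry": 0.2, "rz": -0.3},
```

Request:
{"fn": "step_arm", "kwargs": {"targets": [{"dx": -0.006,"dy": 0.011,"dz": -0.001,"rx": 0,"ry": 0,"rz": 0},{"dx": -0.014,"dy": 0.0215,"dz": -0.0025,"rx": 0,"ry": 0,"rz": 0},{"dx": -0.0235,"dy": 0.0295,"dz": -0.004,"rx": 0,"ry": 0,"rz": 0},{"dx": -0.0345,"dy": 0.036,"dz": -0.006,"rx": 0,"ry": 0,"rz": 0},{"dx": -0.046,"dy": 0.04,"dz": -0.008,"rx": 0,"ry": 0,"rz": 0}]}}

```text
time: 29.52
position: [0.5556, -0.1148, 0.1805]
tool_rot: [0.094, 0.98, -0.016, 0.174]
ft_force: [1.2, 0.4, 1.8]
grip_width: 0.027
```

```bash
sed -i 's/np.cos(a),.169)/np.cos(a),.1695)/' cr.py;python3 cr.py 32 2
```

```text
t 29.52 p [ 0.5556 -0.1148  0.1805] S [-0.0267 -0.0241  0.1805] yaw 169.0 z [ 0.339 -0.065 -0.939] F [1.2 0.4 1.8] grip 0.0270 q [-0.45  0.45  1.9   0.2   0.47 -1.99]
angle -102.6 deg radius 0.0655 w 0.1697 F tang 1.9 rad 0.2 n 1.0
{"dx": -0.0126, "dy": 0.0011, "dz": -0.002, "rx": -0, "ry": 0.2, "rz": -0.2},
{"dx": -0.0251, "dy": 0.0002, "dz": -0.0042, "rx": -0, "ry": 0.2, "rz": -0.2},
{"dx": -0.0372, "dy": -0.0031, "dz": -0.0063, "rx": -0, "ry": 0.2, "rz": -0.2},
{"dx": -0.0485, "dy": -0.0088, "dz": -0.0082, "rx": -0, "ry": 0.2, "rz": -0.2},
{"dx": -0.0584, "dy": -0.0166, "dz": -0.0099, "rx": -0, "ry": 0.2, "rz": -0.2},
```

Even pace (~56° per call). Continue.

Request:
{"fn": "step_arm", "kwargs": {"targets": [{"dx": -0.0125,"dy": 0.001,"dz": -0.002,"rx": 0,"ry": 0,"rz": 0},{"dx": -0.025,"dy": 0,"dz": -0.004,"rx": 0,"ry": 0,"rz": 0},{"dx": -0.037,"dy": -0.003,"dz": -0.0065,"rx": 0,"ry": 0,"rz": 0},{"dx": -0.0485,"dy": -0.009,"dz": -0.008,"rx": 0,"ry": 0,"rz": 0},{"dx": -0.0585,"dy": -0.0165,"dz": -0.01,"rx": 0,"ry": 0,"rz": 0}]}}

```text
time: 30.15
position: [0.6036, -0.1421, 0.2106]
tool_rot: [0.094, 0.98, -0.017, 0.175]
ft_force: [-1.9, -1.4, 0.9]
grip_width: 0.0274
```

```bash
python3 cr.py 32 2
```

```text
t 30.15 p [ 0.6036 -0.1421  0.2106] S [ 0.0255 -0.042   0.2106] yaw 169.1 z [ 0.339 -0.066 -0.939] F [-1.9 -1.4  0.9] grip 0.0274 q [-0.45  0.46  1.74  0.16  0.61 -1.95]
angle -45.0 deg radius 0.0650 w 0.1697 F tang 0.6 rad -1.8 n 1.6
{"dx": -0.008, "dy": -0.0098, "dz": -0.0012, "rx": -0.1, "ry": 0.2, "rz": -0.2},
{"dx": -0.014, "dy": -0.0211, "dz": -0.0022, "rx": -0.1, "ry": 0.2, "rz": -0.2},
{"dx": -0.0176, "dy": -0.0333, "dz": -0.0028, "rx": -0.1, "ry": 0.2, "rz": -0.2},
{"dx": -0.0189, "dy": -0.0459, "dz": -0.003, "rx": -0.1, "ry": 0.2, "rz": -0.2},
{"dx": -0.0177, "dy": -0.0586, "dz": -0.0027, "rx": -0.1, "ry": 0.2, "rz": -0.2},
```

Request:
{"fn": "step_arm", "kwargs": {"targets": [{"dx": -0.008,"dy": -0.01,"dz": -0.001,"rx": 0,"ry": 0,"rz": 0},{"dx": -0.014,"dy": -0.021,"dz": -0.002,"rx": 0,"ry": 0,"rz": 0},{"dx": -0.0175,"dy": -0.0335,"dz": -0.003,"rx": 0,"ry": 0,"rz": 0},{"dx": -0.019,"dy": -0.046,"dz": -0.003,"rx": 0,"ry": 0,"rz": 0},{"dx": -0.0175,"dy": -0.0585,"dz": -0.003,"rx": 0,"ry": 0,"rz": 0}]}}

```text
time: 30.78
position: [0.6072, -0.2031, 0.2192]
tool_rot: [0.094, 0.98, -0.017, 0.174]
ft_force: [0.7, 1.9, 2.2]
grip_width: 0.0271
```

```bash
python3 cr.py 32 2
```

```text
t 30.77 p [ 0.6072 -0.2031  0.2192] S [ 0.0404 -0.1012  0.2192] yaw 169.0 z [ 0.338 -0.065 -0.939] F [0.7 1.9 2.2] grip 0.0271 q [-0.55  0.47  1.68  0.2   0.67 -2.07]
angle 11.8 deg radius 0.0645 w 0.1697 F tang -2.2 rad 0.9 n 1.8
{"dx": 0.0032, "dy": -0.0123, "dz": 0.0008, "rx": -0.1, "ry": 0.2, "rz": -0.2},
{"dx": 0.0092, "dy": -0.0235, "dz": 0.0018, "rx": -0.1, "ry": 0.2, "rz": -0.2},
{"dx": 0.0172, "dy": -0.0333, "dz": 0.0032, "rx": -0.1, "ry": 0.2, "rz": -0.2},
{"dx": 0.027, "dy": -0.0413, "dz": 0.0049, "rx": -0.1, "ry": 0.2, "rz": -0.2},
{"dx": 0.0381, "dy": -0.0472, "dz": 0.0069, "rx": -0.1, "ry": 0.2, "rz": -0.2},
```

Request:
{"fn": "step_arm", "kwargs": {"targets": [{"dx": 0.003,"dy": -0.0125,"dz": 0.001,"rx": 0,"ry": 0,"rz": 0},{"dx": 0.009,"dy": -0.0235,"dz": 0.002,"rx": 0,"ry": 0,"rz": 0},{"dx": 0.017,"dy": -0.0335,"dz": 0.003,"rx": 0,"ry": 0,"rz": 0},{"dx": 0.027,"dy": -0.0415,"dz": 0.005,"rx": 0,"ry": 0,"rz": 0},{"dx": 0.038,"dy": -0.047,"dz": 0.007,"rx": 0,"ry": 0,"rz": 0}]}}

```text
time: 31.4
position: [0.5652, -0.2427, 0.1996]
tool_rot: [0.094, 0.98, -0.016, 0.175]
ft_force: [1.0, 6.3, 6.0]
grip_width: 0.0272
```

```bash
python3 cr.py 32 2
```

```text
t 31.40 p [ 0.5652 -0.2427  0.1996] S [ 0.0065 -0.148   0.1996] yaw 169.0 z [ 0.339 -0.064 -0.939] F [1.  6.3 6. ] grip 0.0272 q [-0.66  0.47  1.76  0.28  0.62 -2.24]
angle 68.2 deg radius 0.0646 w 0.1696 F tang -5.0 rad -4.9 n 5.3
{"dx": 0.0119, "dy": -0.004, "dz": 0.0022, "rx": -0, "ry": 0.2, "rz": -0.3},
{"dx": 0.0244, "dy": -0.0051, "dz": 0.0043, "rx": -0, "ry": 0.2, "rz": -0.3},
{"dx": 0.0369, "dy": -0.0038, "dz": 0.0065, "rx": -0, "ry": 0.2, "rz": -0.3},
{"dx": 0.0489, "dy": 0, "dz": 0.0086, "rx": -0, "ry": 0.2, "rz": -0.3},
{"dx": 0.0599, "dy": 0.0061, "dz": 0.0105, "rx": -0, "ry": 0.2, "rz": -0.3},
```

Request:
{"fn": "step_arm", "kwargs": {"targets": [{"dx": 0.012,"dy": -0.004,"dz": 0.002,"rx": 0,"ry": 0,"rz": 0},{"dx": 0.0245,"dy": -0.005,"dz": 0.004,"rx": 0,"ry": 0,"rz": 0},{"dx": 0.037,"dy": -0.004,"dz": 0.006,"rx": 0,"ry": 0,"rz": 0},{"dx": 0.049,"dy": 0,"dz": 0.008,"rx": 0,"ry": 0,"rz": 0},{"dx": 0.06,"dy": 0.006,"dz": 0.01,"rx": 0,"ry": 0,"rz": 0}]}}

```text
time: 32.02
position: [0.5163, -0.2287, 0.1704]
tool_rot: [0.095, 0.979, -0.018, 0.177]
ft_force: [9.3, 3.5, 4.7]
grip_width: 0.0271
```

```bash
python3 cr.py 32 2
```

```text
t 32.02 p [ 0.5163 -0.2287  0.1704] S [-0.0441 -0.1433  0.1704] yaw 169.0 z [ 0.344 -0.069 -0.937] F [9.3 3.5 4.7] grip 0.0271 q [-0.7   0.47  1.91  0.38  0.48 -2.39]
angle 121.9 deg radius 0.0651 w 0.1697 F tang -5.4 rad -9.5 n -0.2
{"dx": 0.0099, "dy": 0.0078, "dz": 0.0018, "rx": -0.2, "ry": 0.5, "rz": -0.3},
{"dx": 0.0183, "dy": 0.0173, "dz": 0.0031, "rx": -0.2, "ry": 0.5, "rz": -0.3},
{"dx": 0.0246, "dy": 0.0284, "dz": 0.0041, "rx": -0.2, "ry": 0.5, "rz": -0.3},
{"dx": 0.0287, "dy": 0.0404, "dz": 0.0048, "rx": -0.2, "ry": 0.5, "rz": -0.3},
{"dx": 0.0304, "dy": 0.053, "dz": 0.005, "rx": -0.2, "ry": 0.5, "rz": -0.3},
```

Request:
{"fn": "step_arm", "kwargs": {"targets": [{"dx": 0.01,"dy": 0.008,"dz": 0.002,"rx": 0,"ry": 0.5,"rz": 0},{"dx": 0.018,"dy": 0.0175,"dz": 0.003,"rx": 0,"ry": 0.5,"rz": 0},{"dx": 0.0245,"dy": 0.0285,"dz": 0.004,"rx": 0,"ry": 0.5,"rz": 0},{"dx": 0.0285,"dy": 0.0405,"dz": 0.005,"rx": 0,"ry": 0.5,"rz": 0},{"dx": 0.0305,"dy": 0.053,"dz": 0.005,"rx": 0,"ry": 0.5,"rz": 0}]}}

```text
time: 32.65
position: [0.4998, -0.1717, 0.1549]
tool_rot: [0.095, 0.98, -0.018, 0.173]
ft_force: [0.1, -2.3, 4.0]
grip_width: 0.0275
```

```bash
python3 cr.py 32 2
```

```text
t 32.65 p [ 0.4998 -0.1717  0.1549] S [-0.0709 -0.0903  0.1549] yaw 169.0 z [ 0.336 -0.068 -0.939] F [ 0.1 -2.3  4. ] grip 0.0275 q [-0.62  0.46  2.01  0.39  0.38 -2.34]
angle 178.0 deg radius 0.0654 w 0.1696 F tang -2.3 rad -2.3 n 3.2
{"dx": -0.0012, "dy": 0.0127, "dz": -0.0001, "rx": -0.3, "ry": 0, "rz": -0.3},
{"dx": -0.0043, "dy": 0.0251, "dz": -0.0008, "rx": -0.3, "ry": 0, "rz": -0.3},
{"dx": -0.0098, "dy": 0.0365, "dz": -0.0018, "rx": -0.3, "ry": 0, "rz": -0.3},
{"dx": -0.0173, "dy": 0.0467, "dz": -0.0032, "rx": -0.3, "ry": 0, "rz": -0.3},
{"dx": -0.0267, "dy": 0.0552, "dz": -0.0049, "rx": -0.3, "ry": 0, "rz": -0.3},
```

Request:
{"fn": "step_arm", "kwargs": {"targets": [{"dx": -0.001,"dy": 0.0125,"dz": 0,"rx": 0,"ry": 0,"rz": 0},{"dx": -0.0045,"dy": 0.025,"dz": -0.001,"rx": 0,"ry": 0,"rz": 0},{"dx": -0.01,"dy": 0.0365,"dz": -0.002,"rx": 0,"ry": 0,"rz": 0},{"dx": -0.0175,"dy": 0.0465,"dz": -0.0035,"rx": 0,"ry": 0,"rz": 0},{"dx": -0.0265,"dy": 0.055,"dz": -0.005,"rx": 0,"ry": 0,"rz": 0}]}}

```text
time: 33.28
position: [0.5331, -0.1214, 0.1684]
tool_rot: [0.095, 0.98, -0.018, 0.173]
ft_force: [-1.1, -1.4, 5.0]
grip_width: 0.0272
```

```bash
python3 cr.py 32 2
```

```text
t 33.27 p [ 0.5331 -0.1214  0.1684] S [-0.0476 -0.0348  0.1684] yaw 169.0 z [ 0.335 -0.068 -0.94 ] F [-1.1 -1.4  5. ] grip 0.0272 q [-0.48  0.45  1.95  0.24  0.41 -2.06]
angle -125.8 deg radius 0.0657 w 0.1696 F tang 0.6 rad -2.4 n 4.7
{"dx": -0.0112, "dy": 0.0059, "dz": -0.0019, "rx": -0.3, "ry": 0, "rz": -0.3},
{"dx": -0.0231, "dy": 0.0101, "dz": -0.004, "rx": -0.3, "ry": 0, "rz": -0.3},
{"dx": -0.0355, "dy": 0.0119, "dz": -0.0062, "rx": -0.3, "ry": 0, "rz": -0.3},
{"dx": -0.048, "dy": 0.0111, "dz": -0.0084, "rx": -0.3, "ry": 0, "rz": -0.3},
{"dx": -0.0602, "dy": 0.0079, "dz": -0.0105, "rx": -0.3, "ry": 0, "rz": -0.3},
```

Request:
{"fn": "step_arm", "kwargs": {"targets": [{"dx": -0.011,"dy": 0.006,"dz": -0.002,"rx": 0,"ry": 0,"rz": 0},{"dx": -0.023,"dy": 0.01,"dz": -0.004,"rx": 0,"ry": 0,"rz": 0},{"dx": -0.0355,"dy": 0.012,"dz": -0.006,"rx": 0,"ry": 0,"rz": 0},{"dx": -0.048,"dy": 0.011,"dz": -0.0085,"rx": 0,"ry": 0,"rz": 0},{"dx": -0.06,"dy": 0.008,"dz": -0.0105,"rx": 0,"ry": 0,"rz": 0}]}}

```text
time: 33.9
position: [0.5868, -0.1235, 0.1991]
tool_rot: [0.094, 0.98, -0.018, 0.173]
ft_force: [-2.2, -2.7, 4.8]
grip_width: 0.0271
```

```bash
python3 cr.py 32 2
```

```text
t 33.90 p [ 0.5868 -0.1235  0.1991] S [ 0.0056 -0.0268  0.1991] yaw 169.0 z [ 0.335 -0.068 -0.94 ] F [-2.2 -2.7  4.8] grip 0.0271 q [-0.43  0.45  1.8   0.15  0.56 -1.92]
angle -69.4 deg radius 0.0654 w 0.1696 F tang 2.0 rad -2.5 n 5.0
{"dx": -0.0112, "dy": -0.0059, "dz": -0.0018, "rx": -0.3, "ry": 0, "rz": -0.2},
{"dx": -0.0212, "dy": -0.0137, "dz": -0.0035, "rx": -0.3, "ry": 0, "rz": -0.2},
{"dx": -0.0295, "dy": -0.0232, "dz": -0.005, "rx": -0.3, "ry": 0, "rz": -0.2},
{"dx": -0.0358, "dy": -0.0342, "dz": -0.006, "rx": -0.3, "ry": 0, "rz": -0.2},
{"dx": -0.0399, "dy": -0.0463, "dz": -0.0067, "rx": -0.3, "ry": 0, "rz": -0.2},
```

Request:
{"fn": "step_arm", "kwargs": {"targets": [{"dx": -0.011,"dy": -0.006,"dz": -0.002,"rx": 0,"ry": 0,"rz": 0},{"dx": -0.021,"dy": -0.0135,"dz": -0.0035,"rx": 0,"ry": 0,"rz": 0},{"dx": -0.0295,"dy": -0.023,"dz": -0.005,"rx": 0,"ry": 0,"rz": 0},{"dx": -0.036,"dy": -0.034,"dz": -0.006,"rx": 0,"ry": 0,"rz": 0},{"dx": -0.04,"dy": -0.0455,"dz": -0.007,"rx": 0,"ry": 0,"rz": 0}]}}

```text
time: 34.52
position: [0.6123, -0.1752, 0.2192]
tool_rot: [0.094, 0.98, -0.018, 0.172]
ft_force: [-2.2, 1.6, 0.1]
grip_width: 0.0272
```

```bash
python3 cr.py 32 2; python3 gf.py .0895 .1464 .1695 2
```

```text
t 34.52 p [ 0.6123 -0.1752  0.2192] S [ 0.0402 -0.0729  0.2192] yaw 169.0 z [ 0.334 -0.067 -0.94 ] F [-2.2  1.6  0.1] grip 0.0272 q [-0.5   0.47  1.69  0.17  0.66 -1.99]
angle -13.5 deg radius 0.0648 w 0.1697 F tang -1.6 rad -1.8 n 1.3
{"dx": -0.002, "dy": -0.0126, "dz": -0.0001, "rx": -0.2, "ry": -0.1, "rz": -0.3},
{"dx": -0.0013, "dy": -0.0253, "dz": 0.0001, "rx": -0.2, "ry": -0.1, "rz": -0.3},
{"dx": 0.0018, "dy": -0.0376, "dz": 0.0007, "rx": -0.2, "ry": -0.1, "rz": -0.3},
{"dx": 0.0072, "dy": -0.0491, "dz": 0.0017, "rx": -0.2, "ry": -0.1, "rz": -0.3},
{"dx": 0.0148, "dy": -0.0593, "dz": 0.0031, "rx": -0.2, "ry": -0.1, "rz": -0.3},
t 34.52 p [ 0.6123 -0.1752  0.2192] S [ 0.0402 -0.0729  0.2192] yaw 169.0 z [ 0.334 -0.067 -0.94 ] F [-2.2  1.6  0.1] grip 0.0272 q [-0.5   0.47  1.69  0.17  0.66 -1.99]
face [0.0729 0.1444 0.1697]
{"dx": -0.001, "dy": -0.0083, "dz": -0, "rx": -0.1, "ry": -0, "rz": -0.1},
{"dx": -0.0021, "dy": -0.0166, "dz": -0.0001, "rx": -0.2, "ry": -0.1, "rz": -0.3},
{"dx": -0.0021, "dy": -0.0166, "dz": -0.0001, "rx": -0.2, "ry": -0.1, "rz": -0.3},
{"dx": -0.0021, "dy": -0.0166, "dz": -0.0001, "rx": -0.2, "ry": -0.1, "rz": -0.3},
{"dx": -0.0021, "dy": -0.0166, "dz": -0.0001, "rx": -0.2, "ry": -0.1, "rz": -0.3},
```

Request:
{"fn": "step_arm", "kwargs": {"targets": [{"dx": -0.001,"dy": -0.009,"dz": 0,"rx": 0,"ry": 0,"rz": 0},{"dx": -0.002,"dy": -0.014,"dz": 0,"rx": 0,"ry": 0,"rz": 0},{"dx": -0.002,"dy": -0.0165,"dz": 0,"rx": 0,"ry": 0,"rz": 0},{"dx": -0.002,"dy": -0.0165,"dz": 0,"rx": 0,"ry": 0,"rz": 0},{"dx": -0.002,"dy": -0.0165,"dz": 0,"rx": 0,"ry": 0,"rz": 0}]}}

```text
time: 35.15
position: [0.6105, -0.1923, 0.2199]
tool_rot: [0.095, 0.98, -0.018, 0.172]
ft_force: [-2.7, -0.5, 5.6]
grip_width: 0.0271
```

```bash
python3 cr.py 32 2|head -2
```

```text
t 35.15 p [ 0.6105 -0.1923  0.2199] S [ 0.0417 -0.09    0.2199] yaw 169.0 z [ 0.333 -0.067 -0.94 ] F [-2.7 -0.5  5.6] grip 0.0271 q [-0.53  0.47  1.68  0.18  0.67 -2.03]
angle 1.8 deg radius 0.0647 w 0.1696 F tang 1.0 rad 0.7 n 6.1
```

Crank at ~+1.8°, at rest. Release, then withdraw along the handle axis.

Request:
{"fn": "step_arm", "kwargs": {"targets": [{"dx": 0,"dy": 0,"dz": 0,"rx": 0,"ry": 0,"rz": 0},{"dx": 0,"dy": 0,"dz": 0,"rx": 0,"ry": 0,"rz": 0},{"dx": 0,"dy": 0,"dz": 0,"rx": 0,"ry": 0,"rz": 0},{"dx": 0,"dy": 0,"dz": 0,"rx": 0,"ry": 0,"rz": 0},{"dx": 0,"dy": 0,"dz": 0,"rx": 0,"ry": 0,"rz": 0}], "gripper": 0.8}}

```text
time: 35.78
position: [0.6105, -0.1922, 0.2198]
tool_rot: [0.095, 0.98, -0.018, 0.172]
ft_force: [-0.3, 0.6, 0.4]
grip_width: 0.0662
```

```bash
python3 gf.py .0895 .1464 .30 5
```

```text
t 35.77 p [ 0.6105 -0.1922  0.2198] S [ 0.0416 -0.0899  0.2198] yaw 169.0 z [ 0.333 -0.067 -0.941] F [-0.3  0.6  0.4] grip 0.0662 q [-0.53  0.47  1.68  0.18  0.67 -2.03]
face [0.0899 0.1459 0.1695]
{"dx": 0.0045, "dy": -0, "dz": -0.0257, "rx": -0, "ry": -0, "rz": -0.1},
{"dx": 0.009, "dy": -0.0001, "dz": -0.0514, "rx": -0.1, "ry": -0.1, "rz": -0.1},
{"dx": 0.0135, "dy": -0.0001, "dz": -0.0771, "rx": -0.1, "ry": -0.1, "rz": -0.2},
{"dx": 0.018, "dy": -0.0001, "dz": -0.1028, "rx": -0.2, "ry": -0.1, "rz": -0.2},
{"dx": 0.0225, "dy": -0.0002, "dz": -0.1285, "rx": -0.2, "ry": -0.1, "rz": -0.3},
```

Request:
{"fn": "step_arm", "kwargs": {"targets": [{"dx": 0.0025,"dy": 0,"dz": -0.015,"rx": 0,"ry": 0,"rz": 0},{"dx": 0.0075,"dy": 0,"dz": -0.042,"rx": 0,"ry": 0,"rz": 0},{"dx": 0.0135,"dy": 0,"dz": -0.077,"rx": 0,"ry": 0,"rz": 0},{"dx": 0.02,"dy": 0,"dz": -0.115,"rx": 0,"ry": 0,"rz": 0},{"dx": 0.04,"dy": 0,"dz": -0.15,"rx": 0,"ry": 0,"rz": 0}]}}

```text
time: 36.4
position: [0.5234, -0.1752, 0.3499]
tool_rot: [0.094, 0.98, -0.018, 0.173]
ft_force: [-0.4, -0.0, 0.7]
grip_width: 0.0693
```

Run:
```python
from h import *
np.set_printoptions(precision=4,suppress=True)
stat()
for n in("side","top"):
    c=viewer.camera(n); cv2.imwrite(f"pics/{n}_f.png",c["img"])
    crop(c,*((190,100,330,300,3) if n=="side" else (190,130,370,240,4.4)),n+"_f1.png")
    C=S(cloud(c)); D=np.stack([C@RT,C@UP,C@NN],-1); hsv=cv2.cvtColor(c["img"],cv2.COLOR_BGR2HSV)
    red=((hsv[...,0]<8)|(hsv[...,0]>172))&(hsv[...,1]>150)&(C[...,1]<0)&(C[...,1]>-.2)&(C[...,2]>.1)
    X=D[red]; T=X[X[:,2]>.178]; print(n,"knob",len(X),"cap",T.mean(0) if len(T) else 0)
```

```text
t 36.40 p [ 0.5234 -0.1752  0.3499] S [-0.0471 -0.0894  0.3499] yaw 169.1 z [ 0.336 -0.069 -0.939] F [-0.4 -0.   0.7] grip 0.0693 q [-0.6   0.18  1.71  0.17  0.93 -2.05]
side knob 187 cap [0.0837 0.1468 0.1948]
top knob 126 cap [0.0927 0.1484 0.1873]
```

View pics/side_f1.png

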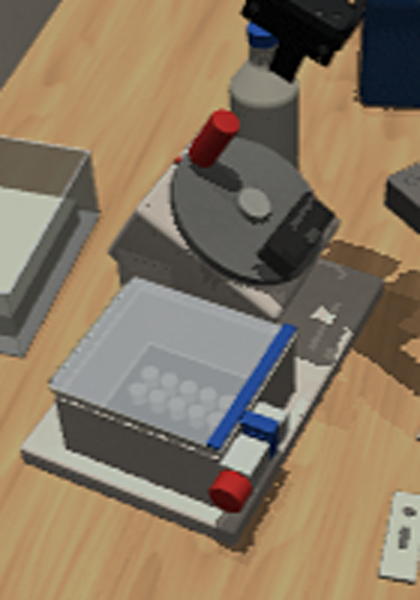

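View pics/top_f1.png

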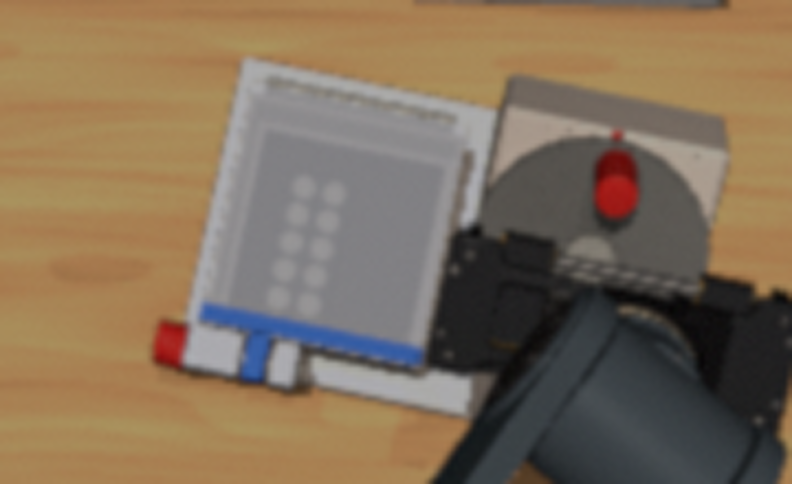

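View pics/side_f.png

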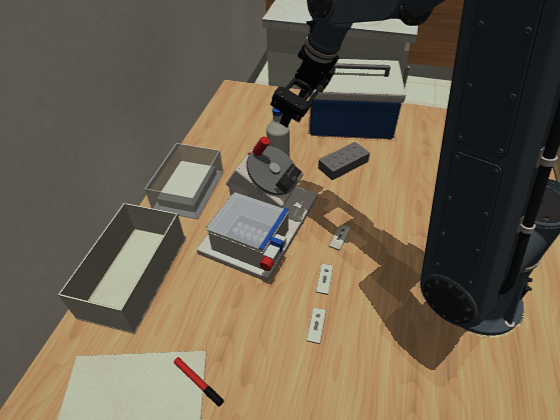

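View pics/top_f.png

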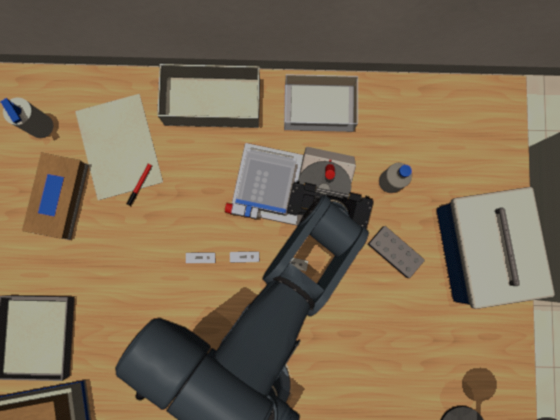

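The lid is shut, the pin head (side 266,264) sits against its knuckle, and the handle is at the red mark. The cassettes, marker, bottle and grey rack are at the same pixels as at the start. The gripper is clear of everything.

```bash
python3 -c "
from h import *
stat(); print(robot.hand_in())"
```

```text
t 36.50 p [ 0.5224 -0.1746  0.3513] S [-0.0482 -0.089   0.3513] yaw 169.0 z [ 0.338 -0.07  -0.939] F [ 0.2 -0.5 -0.2] grip 0.0698 q [-0.6   0.18  1.72  0.17  0.93 -2.05]
the job is handed in; nothing more can be done
None
```

The job is done and handed in at 36.5 s of the 72 s allowed; handing in gave no verdict.

- **Rack:** I set it down upright in the chamber until the floor took its weight (about 7 N), then let go. The caps measured about 83 mm above the table, against 85 mm expected.
- **Lid:** I closed it and pressed to about 16 N. Its top is at 108 mm and flat to within 0.005 rad.
- **Pin:** I lifted it level and slid it about 50 mm until it stopped at 7 N. In the pictures the head sits against the outer knuckle.
- **Crank:** I held the handle for two clockwise turns at about 4 s a turn, from about −7° to about +2°, and let go at the top.

In the last pictures the handle is at the red mark, the lid is shut and the pin is home. The arm touches nothing, with no force reading beyond noise, and the other objects look unmoved by eye. The third cassette is hidden by the arm in the top view, so I checked it only from the side.

Two readings did not agree:
- **Camera offset:** the two cameras differed by 3–5 mm along the shaker's y, so I used averages. During the first turn I corrected the crank centre by 1.4 mm, after a sideways force of about 11 N on the handle.
- **Handle position:** in the last pictures the two views put the handle about 9 mm apart sideways; their average gives the same spot as the arm's own reading.

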